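Clamp a control-unit board on the inspection stand

TASK

Clamp the control-unit board on the camera stand for inspection: pull up the T-handle of the stand's sprung hold-down arm and turn it into its rest notch so that the arm stays up by itself, then bring the board from its housing and slip it, plug connector towards the stand's open front, beneath the raised foot and the camera until it lies home on the rails against the back stop. Then lift and turn the T-handle back and ease the arm down, never letting it snap, so that its foot bears on the board. Do not bump the camera head, and leave the other things on the bench where they are.

Things in the scene. Friction and masses are not known exactly. Their poses are not given: they have to be found in the camera images.
- stand: Camera inspection stand, fixed. Grey base plate 195 x 280 mm, 12 mm thick. Origin on the bench, x from the open front to the back stop, y left, z up; all stand positions below are in this frame. A steel column (20 mm across, 270 mm high) at (-24, 130) mm carries a boom along y, z = 226 to 244 mm, to the camera head. The clamp post at (20, -95) mm is 34 mm across.
- rail_entry (a point): Point between the front ends of the two support rails, on a level with their tops (z = 40 mm); stand (-24, 0) mm. The rails run from here to x = 66 mm, from 24 to 41 mm either side. Side fences on them, tops at z = 47 mm, stand 74 mm apart from x = 0 on and flare to about 79 mm at x = -23.
- home (a point): Where the board's origin lies when the board is home, axes parallel to the stand's: stand (12, 0, 40) mm. Its far edge then touches the back stop, whose face is at stand x = 62 mm, 36 mm wide, top at z = 50 mm.
- camera_head: Black camera barrel, upright, at stand (-24, 0) mm; 36 mm across, 46 from z = 215 to 257; ring light at its lower end 52 mm across, from z = 137 mm. Origin on the bench below, axes as the stand's. It hangs close over the grip place of the home board: an upright gripper would hit it, so lean the tool 28 to 45 degrees, fingers pointing down and to the back stop, gripper body to the open front.
- t_bar: Black T-handle bar on the clamp post, 48 mm long (own x), 12 wide (own y), 18 high; origin at its centre, z = 160 mm when the arm is fully down. It lies along the stand's x at handle angle 0. The steel crown below it reaches z = 135 mm.
- handle (a joint): Turn of the T-handle about the upright post axis, rad, counter-clockwise from above; stops at -0.02 and 1.25. Its cross pin sits in deep crown slots at 0 and in rest notches, 3 mm deep, at 1.22. It can turn between them only while the arm is raised more than 25 mm. Friction 0.02 N m.
- hold_arm (a joint): Height of the sprung arm, m: 0 fully down, 0.004 on a board, 0.022 parked in the rest notch, 0.034 top stop. T-handle and arm rise together; the arm does not turn. Spring plus weight pull down with 8 N at 0, 11.5 N at 0.022, 12.7 N at 0.030. To park: raise to 0.030, turn to 1.22, lower to 0.022, let go. To free: raise to 0.030, turn to 0, lower.
- foot: Rubber-tipped foot, 14 mm across, under the end of the hold-down arm, at stand (20, 0) mm; origin at the centre of its lower face, axes as the stand's: z = 40 mm when fully down (level with the rails), 62 mm parked. The arm, a 12 x 10 mm bar from the post along y, has its underside 22 mm above that face.
- board: Green board on aluminium, 4 mm thick, 0.13 to 0.2 kg. Origin on its underside; panel x -38 to 50, y -35 to 35 mm; 44 mm wide neck x -50 to -38. Black plug connector x -82 to -46, y -22 to 22, z -2 to 22 mm: grip its sides at x = -68, z = 11 mm. Parts on top stay under z = 7 mm, but capacitors (x 23 to 45, y 8 to 32) reach 16 mm. Bare landing for the foot at x = 8, y = 0.
- housing: The control unit's finned aluminium housing, 110 x 96 mm (own x, y), top at z = 30 mm, fixed; origin on the bench under its centre. At the start the board lies flat on it, connector overhanging its -x end.
- multimeter: Yellow and black multimeter, 180 x 88 x 36 mm, lying on the bench. Origin under its centre. Leave it.
- screwdriver: Screwdriver, 170 mm, lying beside the housing. Leave it.
- solder_reel: Reel of solder standing on its flange beyond the housing, 52 mm across, 34 mm high. Origin under its centre. Leave it.
- screw_dish: Steel dish for screws, 72 mm across, 22 mm high, to the right of the housing. Origin under its centre. Leave it.
- flux_bottle: White plastic bottle, 36 mm across, 75 mm high. Origin under its centre. Leave it.
- lens_cap: Black lens cap, 40 mm across, 14 mm high, lying on the stand's base plate between left rail and column. Leave it.
- tweezers: Steel tweezers, 125 mm, lying on the stand's base plate behind the back stop. Leave them.
- test_probe: Black multimeter test probe, 125 mm, lying on the bench. Leave it.
Things that resemble listed ones, but are neither listed nor needed, are in the scene too. Leave any yellow look-alike of the board alone.

How it is judged (in metres and radians):
On the way, in this order (a step that is already met when the one before it is completed fails the run):
1. the hold-down arm is up and stays parked in the rest notch, handle let go (value of joint hold_arm above 0.019 m and value of joint handle above 1.05 rad and contact force between the fingers and t_bar below 0.3 N), for 0.2 s.
2. the board lies home on the rails under the still parked arm (value of joint hold_arm above 0.019 m and value of joint handle above 1.05 rad and x of board in the frame of stand between 0.0085 and 0.0145 m and z of board in the frame of stand between 0.037 and 0.0425 m and contact force between the fingers and board below 0.3 N), for 0.2 s.
At the end, for the whole second after the job is handed in: The board lies flat and square (4 deg) on the rails, home against the back stop within 3.5 mm and between the fences; the T-handle is back in its deep slot (angle under 0.2), the arm is down to 2 to 6.5 mm and its foot bears on the board with over 3 N; everything at rest and let go (x of board in the frame of stand between 0.0085 and 0.0145 m and y of board in the frame of stand between -0.004 and 0.004 m and z of board in the frame of stand between 0.037 and 0.0425 m and angle between board's own z axis and vertical below 0.04 rad and angle between the x axis of board and the x axis of stand, either way round below 0.07 rad and value of joint handle below 0.2 rad and value of joint hold_arm between 0.002 and 0.0065 m and contact force between foot and board above 3 N and linear speed of board below 0.01 m/s); the robot touches nothing.
It fails at once if the sprung arm snaps down (faster than 0.35 m/s) (velocity of joint hold_arm below -0.35 m/s).
It fails at once if the camera head is bumped (over 4 N) (contact force between anything else and camera_head above 4 N).
It fails at once if a bystander is shifted by more than 30 mm (distance of any of multimeter, screwdriver, solder_reel, screw_dish, flux_bottle, lens_cap, tweezers, test_probe from where it was at the start of the episode above 0.03 m).
It also fails if it takes over 72 s, if anything falls off the work surface, if the arm or the gripper's body presses on something with over 40 N, if the wrist force passes 120 N, or if a joint passes its speed limit or range.

ROBOT

A 7-joint arm with a two-finger parallel gripper is mounted at the origin on the work surface. World frame = base frame: x ahead of the robot, y to its left, z up, the work surface at z = 0. Lengths are in mm, angles in rad, forces in N, time in s.
With the tool pointing down it reaches from about 400 to 875 mm from the base axis. Payload 4.4 kg.
Tool frame: the origin (TCP) lies at the very end of the fingers, on their centre line; the grasp point (between the pads) lies 19 mm behind it; z points along the fingers, x is the direction in which the jaws open and shut, and the axes are right-handed (so a half turn about z gives the same grasp; the last joint's range is limited). The gripper opens to 85 mm and grips with 20 to 120 N. Pads are 22 mm wide; open, the fingers measure 114 mm over their backs; the gripper's body (76 mm by 85 mm) begins 54 mm behind the grasp point. The pads swing forward as they close: fully open they stand 13 mm farther back than shut.
Start: joints at [-1.324, 0.628, 0.038, 1.517, -0.027, 0.996, -0.02], TCP at [199.997, 618.481, 231.313] pointing down, gripper open.
Joint ranges: [-3.06, 3.06], [-0.37, 2.12], [-1.25, 1.32], [0.18, 2.47], [-1.1, 4.24], [0.23, 1.98], [-2.94, 2.94]. Speed limits (rad/s): [2.57, 2.57, 3.14, 3.14, 3.14, 3.14, 3.14].

INTERFACE

Orientations are given as [roll, pitch, yaw] about the fixed x, y, z axes, in that order (R = Rz(yaw) Ry(pitch) Rx(roll)).
In Python, from cell import ctrl, get_image, job, models gives the robot as it stands.
- The arm moves only by the tool move_arm, never from a script. Its argument "moves" is a list that holds one entry, the list of rows, each a list of 6 numbers: the shift along the tool's x, y, z in m, then the turn, a rotation vector about the tool's x, y, z in rad. A call has 1 to 20 rows; each row is the pose to reach, as a shift and turn from the pose commanded when the call began, along the tool's axes at that moment; what a row does not reach only later rows make up. A row lasts 1/8 s, in which the tool goes at most 62.5 mm and 10.7 degrees, less where a joint would pass 70% of its speed; a pose out of reach is approached as far as the arm can. A call with a gripper value outside its range is refused whole. "jaw" is the opening, from 0 (shut) to 1 (fully open), set as the call begins (left out, the last holds). The fingers move at their own pace and stop on an object; the grip force is fixed at half the most. Time passes only in rows, so rows that repeat a pose let the fingers close. It gives the time, the measured TCP pose, the force and the opening at its end, in the units of the state.
- ctrl.read_state(): the state, without advancing time (a new reading comes with each control period).
- get_image(name): name is "scene" or "top"; returns a dict with "color" (420x560x3 uint8, blue, green, red), "fov_y" (degrees; the focal length in pixels is half the picture's height over the tangent of half this angle, whatever the lens; pixels are square), "cx", "cy" (the principal point, pixels), "origin" and "orientation" of the camera in the world. Camera axes: x right, y up, looking along -z (the intrinsics and any distortion apply to the point x, -y, -z); pixel columns grow to the right and rows downward; lengths in mm; the calibration is good to about 2 mm. A picture is of the moment at which its call begins. There is no depth.
- job.finish_job(): hands the job in, once; it reports no verdict.
Trained networks look in the newest picture that a camera, given by its name, has taken for a name from the list of things; names that differ only in an ending like _2 or _b are one class to them, and where a whole thing is asked for, a point or a joint stands for the part that bears it (a point fixed in the world has none). Each returns a list of dicts, best first, with "score" (0 to 1); they miss things now and then, are a little off and sometimes report something else, mostly with a low value. They report only what shows in the picture. A call takes as long as a camera call. They do not tell look-alikes from the thing itself.
- models.cut_out(camera, thing): "pixels" (420x560 bool, what is visible of it) and "uv" ([column, row] in pixels, amid what is visible of it).
- models.place_of(camera, thing): "uv" ([column, row] in pixels: a listed point, or the origin of a listed thing).
The state is a dict: "clock": time; "qpos": joint angles; "qd": joint speeds; "tau": joint torques, N m; "eef_pos": TCP position; "tool_rot": TCP orientation; "force": force on the tool from outside, world axes, zero at the start; "torque": the same for the moment, N m; "width": finger opening in mm.
Only numpy, scipy, OpenCV 4.12 (cv2) and the standard library are available. Lean on these libraries where they do the work, as an engineer would, in place of code of your own. Each camera call takes 0.05 s, during which the arm holds its last target.

## Working session

There is one attempt and no reset: what is moved stays moved. The work goes in short steps, Python scripts to look and compute and a tool call to move; the robot and the scene stay as the last step left them, time stands still between calls to the robot, and variables do not carry over. Pictures are saved under pics/ and viewed, and the job is handed in when it is done.

Besides the shell and the picture viewer there is one more tool, called after "Call:" as name([rows], argument=value, ...), one row to a line, values as JSON. move_arm: Moves the arm, as the interface text tells. Its arguments: {"type":"object","properties":{"moves":{"type":"array","items":{"type":"array","items":{"type":"array","items":{"type":"number"}}}},"jaw":{"type":"number"}},"required":["moves"]}

```bash
ls; mkdir -p pics; python3 - <<'E'
from cell import ctrl,get_image,job,models
import cv2
s=ctrl.read_state();print(s)
for n in("scene","top"):
    d=get_image(n);cv2.imwrite(f"pics/{n}0.png",d["color"]);print(n,{k:v for k,v in d.items() if k!="color"})
E
```

```text
pics
{'clock': 0.0, 'qpos': array([-1.32380527,  0.62937432,  0.03839712,  1.51837574, -0.0270106 ,
        0.99634154, -0.02002016]), 'qd': array([-0.00157366,  0.0016645 ,  0.00036134, -0.00038097, -0.00064664,
       -0.00093426, -0.00031689]), 'tau': array([ 9.13660788e-04, -5.63395536e+01,  1.22640576e+00, -1.93447959e+01,
        1.10115673e-02,  1.05022584e-02, -1.33991873e-05]), 'eef_pos': array([199.76069411, 617.86171853, 230.36755207]), 'tool_rot': array([-3.14158561e+00,  1.98261611e-03,  1.25801543e+00]), 'force': array([-0.42515689, -0.8681943 , -0.33333522]), 'torque': array([-0.02505601, -0.00197345, -0.02860626]), 'width': 85.45406113388839}
scene {'fov_y': 43.96947368590952, 'cx': 286.4129609481258, 'cy': 202.07955661217522, 'origin': array([1391.95337284,  302.81892052, 1111.42788476]), 'orientation': array([0.72401724, 0.01380526, 1.88329074])}
top {'fov_y': 46.92194666327324, 'cx': 276.83175499927916, 'cy': 217.12084173241539, 'origin': array([ 461.13222367,   19.787167  , 1705.28445928]), 'orientation': array([ 5.46406768e-02,  6.64723926e-04, -1.56629145e+00])}
```

View pics/scene0.png

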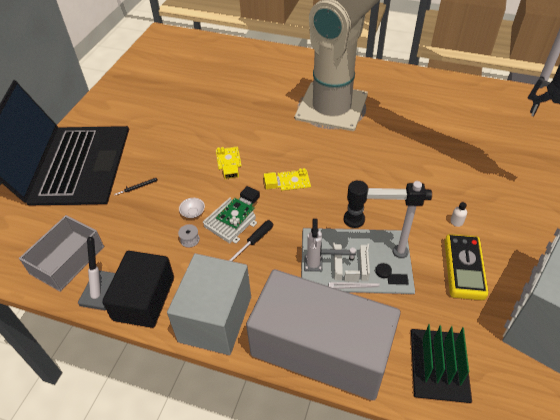

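View pics/top0.png

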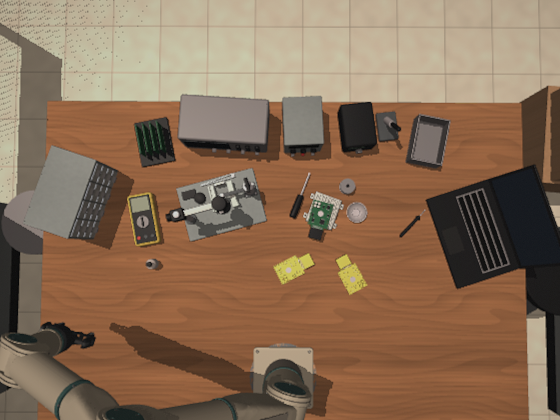

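```bash
cat > h.py <<'E'
import numpy as np,cv2
from scipy.spatial.transform import Rotation as R
from scipy.optimize import least_squares
from cell import ctrl,get_image,job,models
def cam(d):
    f=d["color"].shape[0]/2/np.tan(np.radians(d["fov_y"])/2)
    return dict(f=f,cx=d["cx"],cy=d["cy"],o=np.array(d["origin"]),R=R.from_euler("xyz",d["orientation"]).as_matrix())
def proj(c,p):
    q=(np.atleast_2d(p)-c["o"])@c["R"]
    return np.c_[c["cx"]+c["f"]*q[:,0]/-q[:,2], c["cy"]-c["f"]*q[:,1]/-q[:,2]]
def ray(c,uv):
    return c["R"]@np.array([(uv[0]-c["cx"])/c["f"],-(uv[1]-c["cy"])/c["f"],-1])
def atz(c,uv,z):
    r=ray(c,uv);return c["o"]+r*(z-c["o"][2])/r[2]
E
python3 - <<'E'
from h import *
C={}
for n in("scene","top"): C[n]=cam(get_image(n))
np.save("cams.npy",C,allow_pickle=True)
Z={"rail_entry":40,"home":40,"t_bar":160,"foot":40,"board":30}
for t in "stand rail_entry home camera_head t_bar foot board housing multimeter screwdriver solder_reel screw_dish flux_bottle lens_cap tweezers test_probe".split():
  for n in C:
    for r in models.place_of(n,t)[:3]:
        print(t,n,round(r["score"],2),np.round(r["uv"],1),np.round(atz(C[n],r["uv"],Z.get(t,0)),0)[:2])
E
```

```text
stand scene 0.67 [348.8 260.5] [606. 202.]
stand top 0.58 [297.3 194.3] [636. -51.]
stand top 0.31 [410.3 226.4] [ 524. -449.]
rail_entry scene 0.58 [349.6 242.9] [580. 195.]
rail_entry top 0.58 [227.3 210.5] [574. 192.]
home scene 0.91 [351.7 256.2] [619. 210.]
home top 0.69 [222.8 199. ] [614. 208.]
camera_head top 0.75 [225.1 210.1] [578. 204.]
t_bar scene 0.47 [313.9 232.2] [665. 121.]
t_bar top 0.42 [245.5 185.6] [647. 122.]
foot scene 0.53 [350.1 260.1] [632. 209.]
foot top 0.41 [223.3 201.3] [606. 206.]
board scene 0.88 [229.5 157.2] [ 366. -225.]
board scene 0.74 [292.8 178.1] [393. -16.]
board scene 0.66 [234.1 210.6] [ 559. -133.]
board top 0.95 [319.3 216.6] [ 555. -126.]
board top 0.84 [290.4 268.4] [376. -26.]
board top 0.57 [353.6 279.8] [ 338. -244.]
housing scene 0.66 [230.3 222.8] [ 580. -138.]
housing top 0.56 [325.9 210.3] [ 579. -152.]
multimeter scene 0.61 [464.7 267.5] [539. 489.]
multimeter top 0.58 [147.2 220.1] [542. 479.]
screwdriver scene 0.63 [246.4 243.5] [633. -71.]
screwdriver top 0.59 [299.3 195.5] [631. -58.]
solder_reel scene 0.65 [191.7 237.8] [ 659
[... 207 characters left out ...]
bottle scene 0.67 [456.1 221.6] [392. 453.]
flux_bottle scene 0.66 [193.9 214.1] [ 581. -248.]
flux_bottle scene 0.31 [231.4 222. ] [ 576. -137.]
flux_bottle top 0.57 [226.  215.4] [560. 201.]
flux_bottle top 0.4 [151.  264.4] [386. 462.]
lens_cap scene 0.68 [383.9 270.9] [611. 295.]
lens_cap top 0.57 [201.7 197.7] [622. 287.]
tweezers scene 0.82 [356.8 287.2] [679. 240.]
tweezers scene 0.32 [228.9 222.4] [ 580. -143.]
tweezers top 0.46 [219.6 181.9] [678. 225.]
tweezers top 0.22 [153.4 265. ] [384. 454.]
test_probe scene 0.43 [135.6 190. ] [ 547. -450.]
test_probe top 0.69 [144.  217.6] [551. 490.]
test_probe top 0.45 [411.8 224.2] [ 532. -455.]
test_probe top 0.26 [227.8 211.7] [573. 195.]
```

Candidates for the board: a green one on the finned housing (top 320,214; scene 235,211), and yellow look-alikes at top (290,268) and (352,277), scene (293,180) and (229,160). I choose the green one. I'll check it and the stand in close crops.

```bash
python3 - <<'E'
from h import *
for n,b in (("scene",[(185,175,100,80),(290,170,140,130)]),("top",[(285,165,90,85),(160,160,115,90)])):
    im=get_image(n)["color"]
    for i,(x,y,w,h) in enumerate(b):
        s=min(800/w,600/h); cv2.imwrite(f"pics/c_{n}{i}.png",cv2.resize(im[y:y+h,x:x+w],None,fx=s,fy=s,interpolation=cv2.INTER_CUBIC));print(n,i,s)
E
```

```text
scene 0 7.5
scene 1 4.615384615384615
top 0 7.0588235294117645
top 1 6.666666666666667
```

View pics/c_scene0.png

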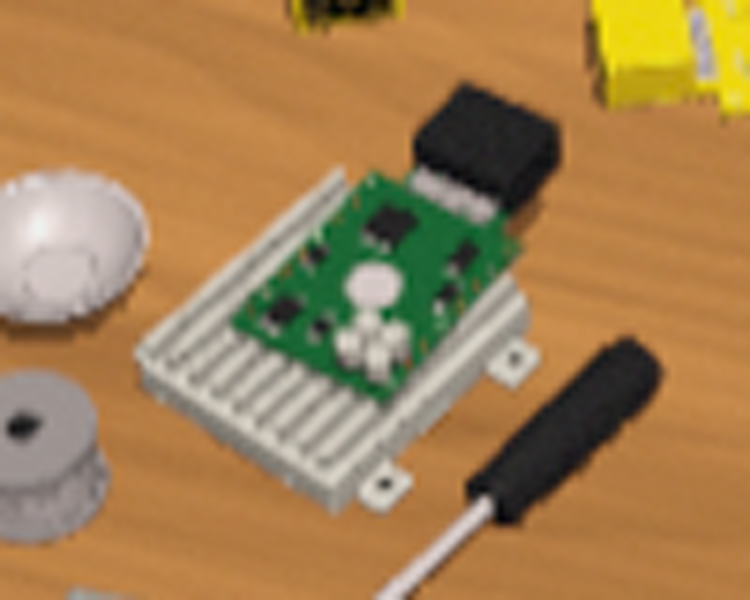

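View pics/c_scene1.png

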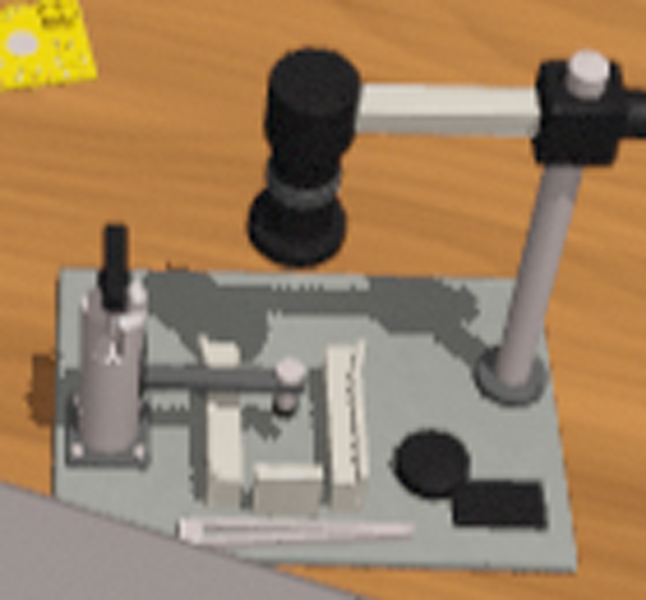

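View pics/c_top0.png

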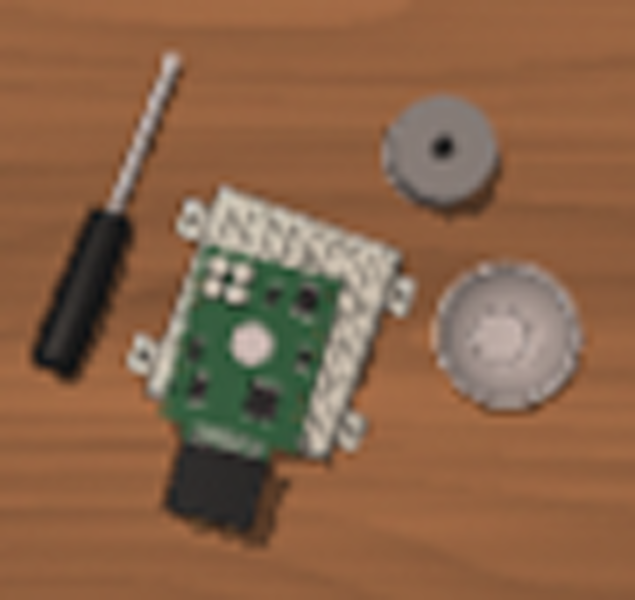

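View pics/c_top1.png

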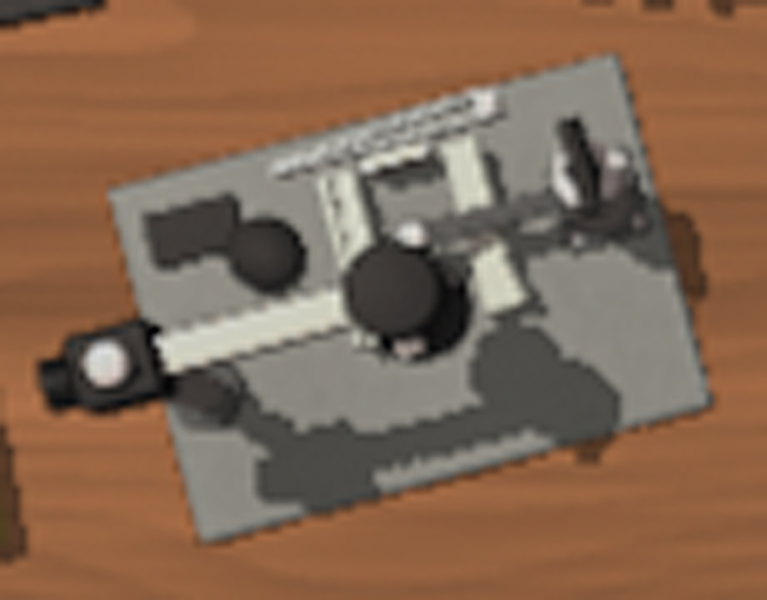

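The crops confirm the green board on the finned housing, connector at the -x end (top crop 220,485). The stand's column is at the left, the post and T-bar at the right, and the open front faces the robot. Next I fit the poses.

```bash
cat > fit.py <<'E'
from h import *
C=np.load("cams.npy",allow_pickle=True).item()
def crop(s,o): return lambda x,y:(x/s+o[0],y/s+o[1])
t1=crop(6.6667,(160,160)); s1=crop(4.6154,(290,170)); t0=crop(7.0588,(285,165)); s0=crop(7.5,(185,175))
# half-pixel: resized (X+.5)/s-.5 ~ ignore constant -> subtract ~.42
def T(f,p): u,v=f(*p); return np.array([u-.42,v-.42])
# stand obs: (cam, uv, point in stand)  'ox' base-plate offset unknown
obs=[("top",T(t1,(613,52)),("c",97.5,-140,12)),("top",T(t1,(110,190)),("c",97.5,140,12)),("top",T(t1,(203,543)),("c",-97.5,140,12)),("top",T(t1,(712,403)),("c",-97.5,-140,12)),
("scene",T(s1,(62,270)),("c",-97.5,-140,12)),("scene",T(s1,(578,568)),("c",97.5,140,12)),
("top",T(t1,(392,290)),("s",-24,0,257)),("scene",T(s1,(313,80)),("s",-24,0,257)),
("scene",T(s1,(112,265)),("s",20,-95,169)),("top",T(t1,(581,160)),("s",20,-95,169)),
("scene",T(s1,(511,372)),("s",-24,130,16)),
("scene",T(s1,(297,238)),("s",-24,0,137)),
]
def res(p,full=False):
    x,y,th,ox,oy=p[:5];c,s=np.cos(th),np.sin(th);out=[]
    for n,uv,(k,a,b,z) in obs:
        if k=="c":a+=ox;b+=oy
        q=proj(C[n],[x+c*a-s*b,y+s*a+c*b,z])[0];out.append(q-uv)
    return np.array(out) if full else np.r_[np.array(out).ravel()]
r=least_squares(res,[605,200,.27,0,0],loss="soft_l1")
print("stand",np.round(r.x,3));
for o,e in zip(obs,res(r.x,True)):print(o[0],o[2],np.round(e,2))
# board
B=[("top",T(t0,(165,415)),(-38,35,4)),("top",T(t0,(300,450)),(-38,-35,4)),("top",T(t0,(205,245)),(50,35,4)),("top",T(t0,(340,280)),(50,-35,4)),
("top",T(t0,(252,343)),(8,0,4)),("scene",T(s0,(373,285)),(8,0,4)),
("scene",T(s0,(375,173)),(-38,-35,4)),("scene",T(s0,(522,243)),(-38,35,4)),("scene",T(s0,(387,402)),(50,35,4)),("scene",T(s0,(232,323)),(50,-35,4)),
("scene",T(s0,(466,83)),(-82,-22,22)),("scene",T(s0,(560,130)),(-82,22,22)),("scene",T(s0,(414,135)),(-46,-22,22)),
("top",T(t0,(165,510)),(-82,22,22)),("top",T(t0,(252,532)),(-82,-22,22)),
]
def resb(p,full=False):
    x,y,th,z=p;c,s=np.cos(th),np.sin(th);out=[]
    for n,uv,(a,b,h) in B: out.append(proj(C[n],[x+c*a-s*b,y+s*a+c*b,z+h])[0]-uv)
    return np.array(out) if full else np.array(out).ravel()
rb=least_squares(resb,[560,-130,-.25,30],loss="soft_l1")
print("board",np.round(rb.x,3))
for o,e in zip(B,resb(rb.x,True)):print(o[0],o[2],np.round(e,2))
E
python3 fit.py
```

```text
stand [ 6.07939e+02  2.04445e+02  2.74000e-01 -3.54800e+00  1.54920e+01]
top ('c', 97.5, -140, 12) [ 0.37 -0.89]
top ('c', 97.5, 140, 12) [-0.97 -0.53]
top ('c', -97.5, 140, 12) [-0.69  0.03]
top ('c', -97.5, -140, 12) [ 0.19 -0.28]
scene ('c', -97.5, -140, 12) [-1.06 -1.18]
scene ('c', 97.5, 140, 12) [ 0.5  -0.89]
top ('s', -24, 0, 257) [-0.37 -1.02]
scene ('s', -24, 0, 257) [ 0.29 -0.4 ]
scene ('s', 20, -95, 169) [ 0.42 -1.5 ]
top ('s', 20, -95, 169) [-0.2 -0.3]
scene ('s', -24, 130, 16) [-0.39  1.12]
scene ('s', -24, 0, 137) [-0.65 -0.67]
board [ 5.58628e+02 -1.26681e+02 -2.55000e-01  2.59760e+01]
top (-38, 35, 4) [-0.98  0.25]
top (-38, -35, 4) [-0.54  0.47]
top (50, 35, 4) [-0.24 -0.13]
top (50, -35, 4) [0.15 0.06]
top (8, 0, 4) [-0.19  0.22]
scene (8, 0, 4) [0.13 0.42]
scene (-38, -35, 4) [-0.49 -0.31]
scene (-38, 35, 4) [0.42 0.3 ]
scene (50, 35, 4) [-0.47  0.35]
scene (50, -35, 4) [-0.67  0.2 ]
scene (-82, -22, 22) [-0.2  -0.66]
scene (-82, 22, 22) [ 0.15 -0.88]
scene (-46, -22, 22) [-0.78  0.43]
top (-82, 22, 22) [-0.23 -0.04]
top (-82, -22, 22) [-0.11  0.15]
```

```bash
cat > ov.py <<'E'
from h import *
C=np.load("cams.npy",allow_pickle=True).item()
def tf(p,pts):
    x,y,th=p[:3];z=p[3] if len(p)>3 else 0
    return np.asarray(pts,float)@R.from_euler("z",th).as_matrix().T+[x,y,z]
def circ(x,y,z,r):
    a=np.linspace(0,2*np.pi,40);return np.c_[x+r*np.cos(a),y+r*np.sin(a),0*a+z]
def rect(x0,x1,y0,y1,z): return np.array([[x0,y0,z],[x1,y0,z],[x1,y1,z],[x0,y1,z],[x0,y0,z]])
def standlines(h=0,ang=0,ox=-3.5,oy=15.5):
    L=[rect(ox-97.5,ox+97.5,oy-140,oy+140,12),circ(-24,0,257,23),circ(-24,0,137,26),circ(-24,130,270,10),rect(-24,66,24,41,40),rect(-24,66,-41,-24,40),rect(62,62,-18,18,50),circ(20,0,62+h,7),circ(20,-95,135,17)]
    t=rect(-24,24,-6,6,169+h)@R.from_euler("z",ang).as_matrix().T+[20,-95,0];L.append(t);return L
def boardlines(): return [rect(-38,50,-35,35,4),rect(-82,-46,-22,22,22),circ(8,0,4,6)]
def draw(name,items,box,out):
    im=get_image(name)["color"];x,y,w,h=box;s=min(800/w,600/h)
    o=cv2.resize(im[y:y+h,x:x+w],None,fx=s,fy=s,interpolation=cv2.INTER_CUBIC)
    for p,L,col in items:
        for l in L:
            uv=(proj(C[name],tf(p,l))-[x,y]+.5)*s
            cv2.polylines(o,[np.round(uv).astype(int)],False,col,1)
    cv2.imwrite(out,o)
E
python3 - <<'E'
from ov import *
st=[607.9,204.4,.274];b=[558.6,-126.7,-.255,26]
draw("top",[(st,standlines(),(0,0,255))],(160,160,115,90),"pics/o1.png")
draw("scene",[(st,standlines(),(0,0,255))],(290,170,140,130),"pics/o2.png")
E
```

```text
(no output)
```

View pics/o1.png

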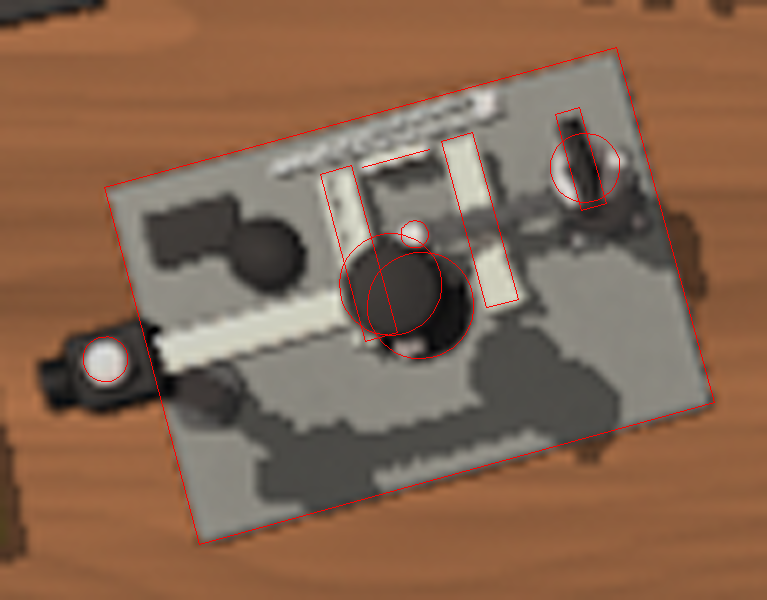

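View pics/o2.png

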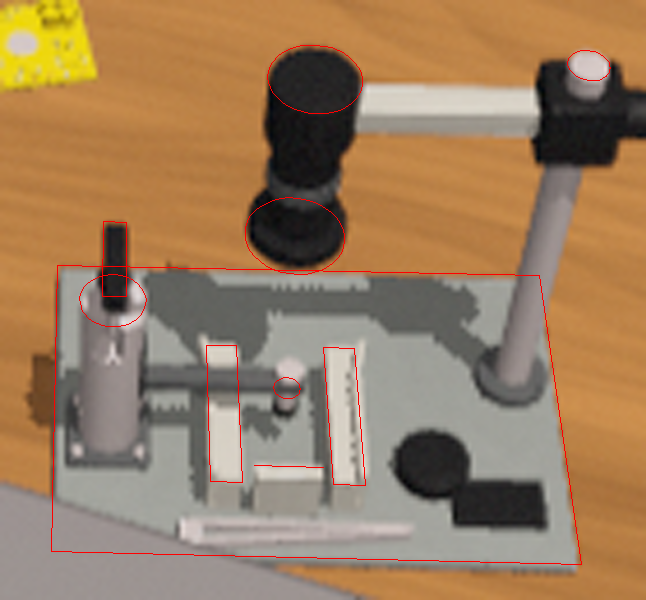

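```bash
cat > mv.py <<'E'
import numpy as np,json,os
from scipy.spatial.transform import Rotation as R, Slerp
ST=[607.5,204.4,.274]
F="cmd.json"
def load():
    if os.path.exists(F): d=json.load(open(F));return np.array(d["p"]),R.from_quat(d["q"])
    return np.array([199.997,618.481,231.313]),R.from_euler("xyz",[np.pi,0,1.258])
def save(p,r): json.dump(dict(p=list(map(float,p)),q=list(map(float,r.as_quat()))),open(F,"w"))
def s2w(p,st=ST):
    return R.from_euler("z",st[2]).apply(p)+[st[0],st[1],0]
def w2s(p,st=ST): return R.from_euler("z",-st[2]).apply(np.asarray(p)-[st[0],st[1],0])
def down(yaw): return R.from_euler("xyz",[np.pi,0,yaw])
def plan(wps):
    """wps: (pos mm, Rot, nrows). prints rows"""
    p0,r0=load();p,r=p0,r0;rows=[]
    for q,rr,n in wps:
        q=np.asarray(q,float);rv=(r.inv()*rr).as_rotvec()
        for i in range(1,n+1):
            a=i/n;pp=p+(q-p)*a;rt=r*R.from_rotvec(rv*a)
            d=r0.inv().apply(pp-p0)/1000;t=(r0.inv()*rt).as_rotvec()
            rows.append([round(float(v),4) for v in d]+[round(float(v),3) for v in t])
        print("step mm %.1f deg %.1f"%(np.linalg.norm(q-p)/n,np.degrees(np.linalg.norm(rv))/n))
        p,r=q,rr
    print(json.dumps([rows]).replace(" ","").replace("0.0,","0,"))
    x=np.array(rows[-1]); save(p0+r0.apply(x[:3]*1000),r0*R.from_rotvec(x[3:]))
E
python3 - <<'E'
from mv import *
b=s2w([20,-95,0]);print(b)
plan([([480,100,290],down(.274-np.pi/2),16),([b[0],b[1],230],down(.274-np.pi/2),4)])
E
```

```text
[652.459441   118.35554251   0.        ]
step mm 37.0 deg 9.1
step mm 45.9 deg 0.0
[[[-0.0254,0.0266,-0.0037,-0,-0,0.16],[-0.0509,0.0532,-0.0073,0,-0,0.319],[-0.0763,0.0799,-0.011,0,-0,0.479],[-0.1018,0.1065,-0.0147,0,-0,0.639],[-0.1272,0.1331,-0.0183,0,-0,0.798],[-0.1527,0.1597,-0.022,0,-0,0.958],[-0.1781,0.1864,-0.0257,-0,-0,1.118],[-0.2036,0.213,-0.0293,-0,-0,1.277],[-0.229,0.2396,-0.033,-0,-0,1.437],[-0.2545,0.2662,-0.0367,-0,-0,1.597],[-0.2799,0.2928,-0.0403,-0,-0,1.756],[-0.3054,0.3195,-0.044,-0,-0,1.916],[-0.3308,0.3461,-0.0477,-0,-0,2.076],[-0.3563,0.3727,-0.0514,-0,-0,2.235],[-0.3817,0.3993,-0.055,-0,-0,2.395],[-0.4072,0.426,-0.0587,-0,-0,2.555],[-0.3895,0.4656,-0.0437,-0,-0,2.555],[-0.3719,0.5052,-0.0287,-0,-0,2.555],[-0.3543,0.5448,-0.0137,-0,-0,2.555],[-0.3366,0.5844,0.0013,-0,-0,2.555]]]
```

Call:
move_arm([
  [[-0.0254, 0.0266, -0.0037, 0, 0, 0.16], [-0.0509, 0.0532, -0.0073, 0, 0, 0.319], [-0.0763, 0.0799, -0.011, 0, 0, 0.479], [-0.1018, 0.1065, -0.0147, 0, 0, 0.639], [-0.1272, 0.1331, -0.0183, 0, 0, 0.798], [-0.1527, 0.1597, -0.022, 0, 0, 0.958], [-0.1781, 0.1864, -0.0257, 0, 0, 1.118], [-0.2036, 0.213, -0.0293, 0, 0, 1.277], [-0.229, 0.2396, -0.033, 0, 0, 1.437], [-0.2545, 0.2662, -0.0367, 0, 0, 1.597], [-0.2799, 0.2928, -0.0403, 0, 0, 1.756], [-0.3054, 0.3195, -0.044, 0, 0, 1.916], [-0.3308, 0.3461, -0.0477, 0, 0, 2.076], [-0.3563, 0.3727, -0.0514, 0, 0, 2.235], [-0.3817, 0.3993, -0.055, 0, 0, 2.395], [-0.4072, 0.426, -0.0587, 0, 0, 2.555], [-0.3895, 0.4656, -0.0437, 0, 0, 2.555], [-0.3719, 0.5052, -0.0287, 0, 0, 2.555], [-0.3543, 0.5448, -0.0137, 0, 0, 2.555], [-0.3366, 0.5844, 0.0013, 0, 0, 2.555]],
], jaw=1.0)

```text
clock: 4.5
eef_pos: [653.8, 118.8, 229.3]
tool_rot: [-3.142, 0.001, -1.297]
force: [-0.2, 0.7, 0.0]
width: 85.4
```

```bash
python3 - <<'E'
from ov import *
st=[607.5,204.4,.274]
s=ctrl.read_state();print(s["eef_pos"],s["qpos"].round(2))
p=s["eef_pos"];Rm=R.from_euler("xyz",s["tool_rot"]).as_matrix()
# finger wire: tips at tool x=+-42..57, y+-11
def tw(l): return np.asarray(l)@Rm.T+p
L=[tw(rect(42,57,-11,11,-13)),tw(rect(-57,-42,-11,11,-13)),tw([[-60,0,0],[60,0,0]]),tw([[0,0,-100],[0,0,0]])]
for n,bx in (("top",(160,160,115,90)),("scene",(290,150,140,130))):
    draw(n,[(st,standlines(),(0,0,255)),([0,0,0],L,(0,255,0))],bx,f"pics/g_{n}.png")
E
```

```text
[653.84621112 118.82726941 229.32559589] [-0.6   0.75  0.7   1.49 -0.52  1.1  -1.09]
```

View pics/g_top.png

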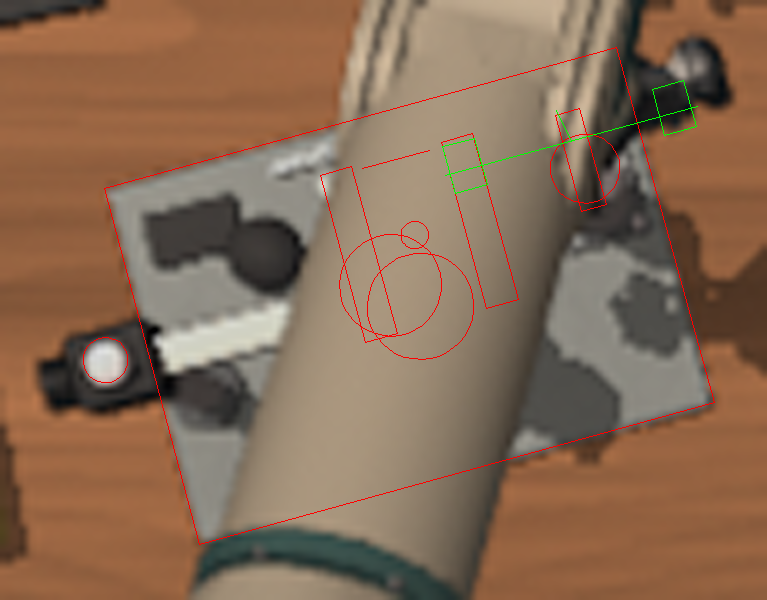

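View pics/g_scene.png

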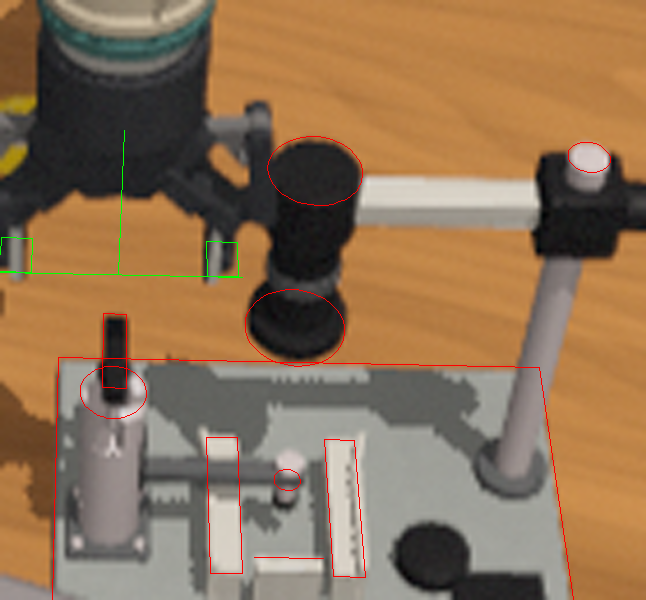

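The gripper is over the bar: scene-crop fingers mid 115 against bar 116. Descending with the jaws narrowed.

Call:
move_arm([
  [[0, 0, 0, 0, 0, 0], [0, 0, 0.015, 0, 0, 0], [0, 0, 0.03, 0, 0, 0], [0, 0, 0.045, 0, 0, 0], [0, 0, 0.06, 0, 0, 0], [0, 0, 0.073, 0, 0, 0], [0, 0, 0.082, 0, 0, 0], [0, 0, 0.086, 0, 0, 0], [0, 0, 0.086, 0, 0, 0]],
], jaw=0.4)

```text
clock: 5.72
eef_pos: [652.5, 118.3, 143.9]
tool_rot: [-3.142, -0.0, -1.297]
force: [0.1, 0.0, -0.1]
width: 34.2
```

```bash
python3 - <<'E'
from ov import *
st=[607.5,204.4,.274]
s=ctrl.read_state();print(s["eef_pos"],s["qpos"].round(2),s["force"],s["width"])
draw("scene",[],(290,150,140,130),"pics/d1.png")
from mv import load,save
p,r=load();save(p+[0,0,-86],r)
E
```

```text
[652.53315035 118.26306975 143.93325089] [-0.57  0.83  0.64  1.57 -0.58  0.94 -1.03] [ 0.08309333  0.03256789 -0.05387547] 34.19184042342081
```

View pics/d1.png

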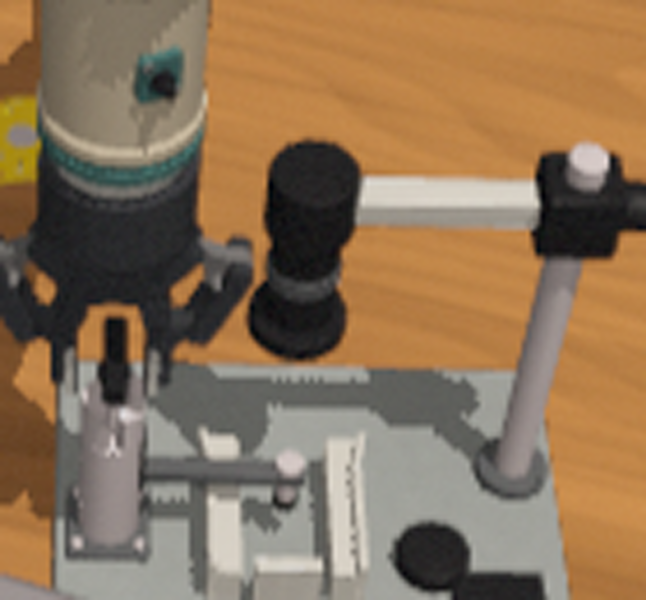

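Fingers straddle the bar (pads at crop x 78 and 150, bar at 116). Close and lift.

Call:
move_arm([
  [[0, 0, 0, 0, 0, 0], [0, 0, 0, 0, 0, 0], [0, 0, 0, 0, 0, 0], [0, 0, 0, 0, 0, 0], [0, 0, -0.006, 0, 0, 0], [0, 0, -0.012, 0, 0, 0], [0, 0, -0.018, 0, 0, 0], [0, 0, -0.024, 0, 0, 0], [0, 0, -0.03, 0, 0, 0], [0, 0, -0.03, 0, 0, 0]],
], jaw=0.0)

```text
clock: 7.02
eef_pos: [652.1, 120.2, 172.1]
tool_rot: [3.141, 0.002, -1.296]
force: [3.2, 4.4, -12.2]
width: 10.7
```

Call:
move_arm([
  [[-0.002, 0, -0.002, 0, 0, 0], [-0.002, 0, -0.002, 0, 0, -0.12], [-0.002, 0, -0.002, 0, 0, -0.24], [-0.002, 0, -0.002, 0, 0, -0.36], [-0.002, 0, -0.002, 0, 0, -0.48], [-0.002, 0, -0.002, 0, 0, -0.6], [-0.002, 0, -0.002, 0, 0, -0.72], [-0.002, 0, -0.002, 0, 0, -0.84], [-0.002, 0, -0.002, 0, 0, -0.96], [-0.002, 0, -0.002, 0, 0, -1.08], [-0.002, 0, -0.002, 0, 0, -1.2], [-0.002, 0, -0.002, 0, 0, -1.22], [-0.002, 0, -0.002, 0, 0, -1.22]],
])

```text
clock: 8.65
eef_pos: [650.0, 122.0, 173.5]
tool_rot: [-3.141, 0.005, -0.076]
force: [0.3, 5.7, -12.2]
width: 10.7
```

Call:
move_arm([
  [[0, 0, 0.002, 0, 0, 0], [0, 0, 0.004, 0, 0, 0], [0, 0, 0.006, 0, 0, 0], [0, 0, 0.008, 0, 0, 0], [0, 0, 0.01, 0, 0, 0], [0, 0, 0.01, 0, 0, 0]],
])

```text
clock: 9.4
eef_pos: [650.1, 122.0, 166.3]
tool_rot: [-3.14, 0.004, -0.076]
force: [-5.0, 5.2, 2.5]
width: 10.6
```

Call:
move_arm([
  [[0, 0, 0.01, 0, 0, 0], [0, 0, 0.01, 0, 0, 0], [0, 0, 0.01, 0, 0, 0], [0, 0, 0, 0, 0, 0], [0, 0, -0.02, 0, 0, 0], [0, 0, -0.05, 0, 0, 0], [0, 0, -0.09, 0, 0, 0]],
], jaw=0.35)

```text
clock: 10.28
eef_pos: [651.6, 120.0, 257.2]
tool_rot: [3.141, 0.001, -0.077]
force: [0.5, 1.0, 0.1]
width: 29.4
```

```bash
python3 - <<'E'
from ov import *
from mv import save,down
save([651.92,120.29,256],down(-1.297+1.22))
s=ctrl.read_state();print(s["eef_pos"],s["qpos"].round(2),s["force"],s["width"])
st=[604.8,205.6,.274]
draw("scene",[(st,standlines(22,1.22),(0,0,255))],(270,150,150,140),"pics/e1.png")
draw("top",[(st,standlines(22,1.22),(0,0,255))],(160,160,115,90),"pics/e2.png")
E
```

```text
[651.62374979 120.01877927 257.17102972] [-0.43  0.65  0.36  1.45 -0.25  1.09 -0.1 ] [0.51760923 0.99986277 0.11461762] 29.379233644629924
```

View pics/e1.png

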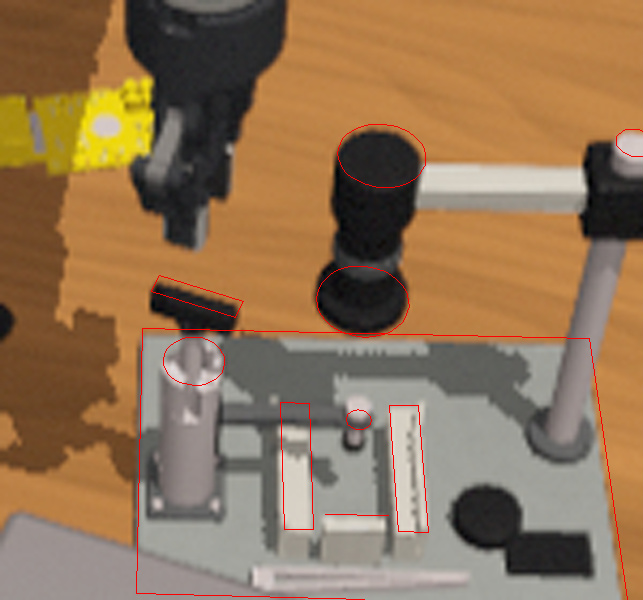

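View pics/e2.png

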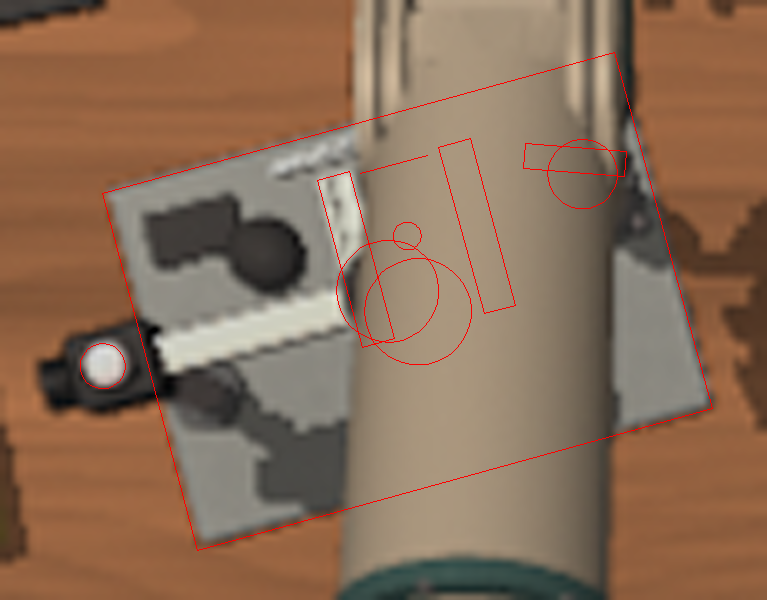

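```bash
cat >> fit.py <<'E'
print("----")
B0=B
for nm in ("top","scene"):
    B=[b for b in B0 if b[0]==nm]
    f=lambda p:resb([*p,30.])
    print(nm,least_squares(f,[560,-130,-.25],loss="soft_l1").x.round(3))
O0=obs
for nm in ("top","scene"):
    obs=[o for o in O0 if o[0]==nm]
    f=lambda p:res([*p,-3.5,15.5])
    print(nm,least_squares(f,[605,200,.27],loss="soft_l1").x.round(3))
E
python3 fit.py | sed -n '/----/,$p'
```

```text
----
top [ 5.58951e+02 -1.27241e+02 -2.49000e-01]
scene [ 5.61471e+02 -1.24555e+02 -2.58000e-01]
top [6.06210e+02 2.03503e+02 2.75000e-01]
scene [6.09976e+02 2.05149e+02 2.77000e-01]
```

```bash
cat >> mv.py <<'E'
ST=[605.2,205.4,.274]
def lean(yaw,deg):
    b=R.from_euler("z",yaw);t=np.radians(deg)
    x=b.apply([0,-1,0]);z=b.apply([np.sin(t),0,-np.cos(t)]);y=np.cross(z,x)
    return R.from_matrix(np.c_[x,y,z])
def s2w(p,st=None):
    st=st or ST;return R.from_euler("z",st[2]).apply(p)+[st[0],st[1],0]
def tcp(g,r,d=19): return np.asarray(g)+r.apply([0,0,d])
E
python3 - <<'E'
from mv import *
BD=[557.5,-124.8,-.254]
g=R.from_euler("z",BD[2]).apply([-68,0,0])+[BD[0],BD[1],41]
r=lean(BD[2],40);print(g,tcp(g,r))
plan([(tcp(g,r,19-90),r,13),(tcp(g,r,19-40),r,2)])
E
```

```text
[ 491.68177611 -107.71312188   41.        ] [ 503.50288842 -110.78196655   26.44515558]
step mm 26.0 deg 8.1
step mm 25.0 deg 0.0
[[[-0.0144,0.0178,0.0124,0.039,0.047,0.128],[-0.0288,0.0356,0.0247,0.078,0.093,0.257],[-0.0432,0.0535,0.0371,0.117,0.14,0.385],[-0.0576,0.0713,0.0494,0.156,0.187,0.513],[-0.072,0.0891,0.0618,0.195,0.234,0.642],[-0.0864,0.1069,0.0741,0.235,0.28,0.77],[-0.1008,0.1247,0.0865,0.274,0.327,0.898],[-0.1152,0.1425,0.0988,0.313,0.374,1.027],[-0.1296,0.1604,0.1112,0.352,0.42,1.155],[-0.144,0.1782,0.1235,0.391,0.467,1.283],[-0.1584,0.196,0.1359,0.43,0.514,1.412],[-0.1728,0.2138,0.1483,0.469,0.561,1.54],[-0.1871,0.2316,0.1606,0.508,0.607,1.668],[-0.1713,0.2344,0.1798,0.508,0.607,1.668],[-0.1555,0.2373,0.1989,0.508,0.607,1.668]]]
```

Call:
move_arm([
  [[-0.0144, 0.0178, 0.0124, 0.039, 0.047, 0.128], [-0.0288, 0.0356, 0.0247, 0.078, 0.093, 0.257], [-0.0432, 0.0535, 0.0371, 0.117, 0.14, 0.385], [-0.0576, 0.0713, 0.0494, 0.156, 0.187, 0.513], [-0.072, 0.0891, 0.0618, 0.195, 0.234, 0.642], [-0.0864, 0.1069, 0.0741, 0.235, 0.28, 0.77], [-0.1008, 0.1247, 0.0865, 0.274, 0.327, 0.898], [-0.1152, 0.1425, 0.0988, 0.313, 0.374, 1.027], [-0.1296, 0.1604, 0.1112, 0.352, 0.42, 1.155], [-0.144, 0.1782, 0.1235, 0.391, 0.467, 1.283], [-0.1584, 0.196, 0.1359, 0.43, 0.514, 1.412], [-0.1728, 0.2138, 0.1483, 0.469, 0.561, 1.54], [-0.1871, 0.2316, 0.1606, 0.508, 0.607, 1.668], [-0.1713, 0.2344, 0.1798, 0.508, 0.607, 1.668], [-0.1555, 0.2373, 0.1989, 0.508, 0.607, 1.668], [-0.1555, 0.2373, 0.1989, 0.508, 0.607, 1.668]],
], jaw=0.8)

```text
clock: 12.38
eef_pos: [500.7, -77.6, 316.5]
tool_rot: [-2.534, -0.009, -1.83]
force: [-0.1, -4.8, 1.3]
width: 68.2
```

```bash
python3 - <<'E'
from ov import *
from mv import load
s=ctrl.read_state();print(s["clock"],s["eef_pos"],s["tool_rot"],s["qpos"].round(2),s["force"],s["width"])
p,r=load();print(p,r.as_euler("xyz"))
P=s["eef_pos"];Rm=R.from_euler("xyz",s["tool_rot"]).as_matrix()
def tw(l): return np.asarray(l)@Rm.T+P
L=[tw([[-60,0,0],[60,0,0]]),tw([[0,0,-100],[0,0,40]])]
b=[557.5,-124.8,-.254,30]
draw("scene",[(b,boardlines(),(0,0,255)),([0,0,0],L,(0,255,0))],(180,130,120,100),"pics/f1.png")
draw("top",[(b,boardlines(),(0,0,255)),([0,0,0],L,(0,255,0))],(270,165,110,85),"pics/f2.png")
E
```

```text
12.375 [500.65102921 -77.56725374 316.46976312] [-2.53391705 -0.00894698 -1.82993213] [-1.06  0.28  1.32  2.34 -1.1   0.23 -0.64] [-0.14721871 -4.78170719  1.33852222] 68.20327541277085
[ 478.62670256 -104.34519996   57.1       ] [-2.44371785e+00 -1.77381957e-04 -1.82442280e+00]
```

View pics/f1.png

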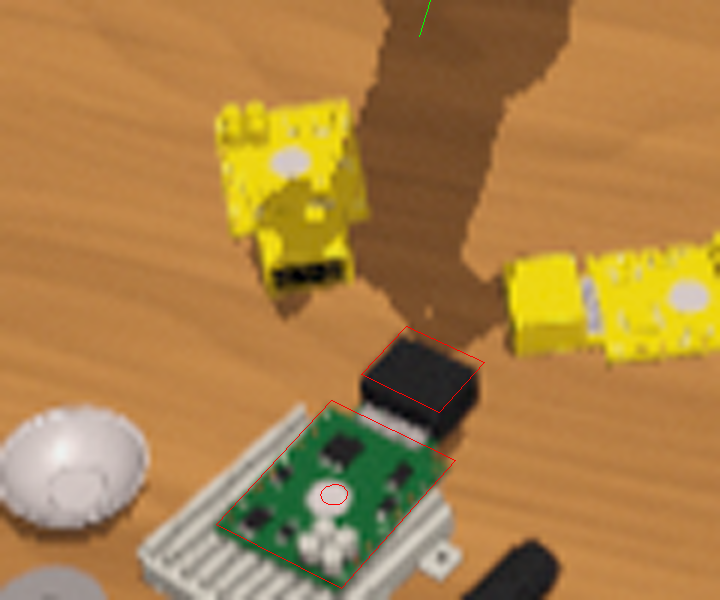

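View pics/f2.png

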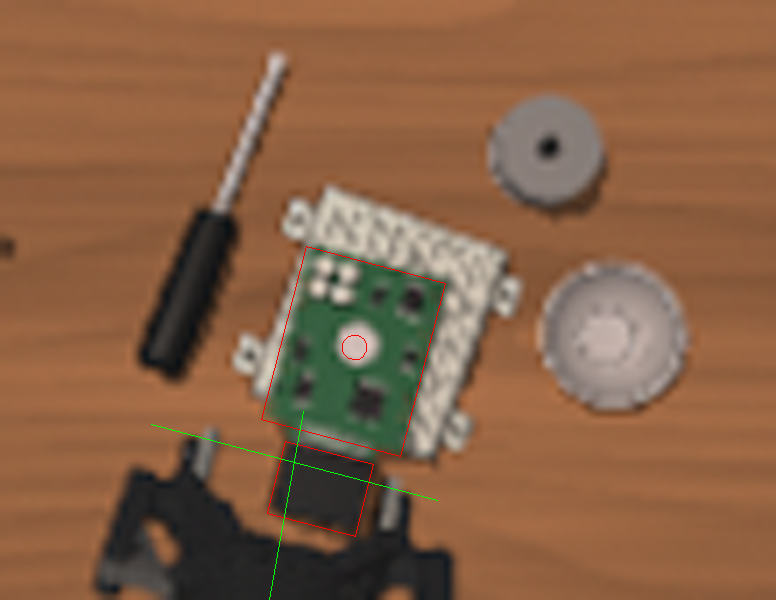

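The lean pose wasn't reached in this branch: joints 3, 5 and 6 hit their limits at z=316. The picture shows the jaws hanging above the connector. I fit the kinematics to plan the other branch.

```bash
cat > kin.py <<'E'
import numpy as np
from scipy.spatial.transform import Rotation as R
from scipy.optimize import least_squares
S=[([-1.32380527,0.62937432,0.03839712,1.51837574,-0.0270106,0.99634154,-0.02002016],[199.76,617.86,230.37],[-3.1416,.00198,1.258],1),
([-0.6,0.75,0.7,1.49,-0.52,1.1,-1.09],[653.85,118.83,229.33],[-3.142,.001,-1.297],.1),
([-0.57,0.83,0.64,1.57,-0.58,0.94,-1.03],[652.53,118.26,143.93],[-3.142,0,-1.297],.1),
([-0.43,0.65,0.36,1.45,-0.25,1.09,-0.1],[651.62,120.02,257.17],[3.141,.001,-.077],.1),
([-1.06,0.28,1.32,2.34,-1.1,0.23,-0.64],[500.65,-77.57,316.47],[-2.53391705,-0.00894698,-1.82993213],.1)]
def fk(q,k):
    c,d1,d3,a3,a5,d5,a6,d7,c7=k[:9]
    r=R.from_euler("z",q[0]+c);p=np.array([0,0,d1])
    r=r*R.from_euler("y",q[1]); p=p+r.apply([0,0,d3]); r=r*R.from_euler("z",q[2])
    p=p+r.apply([a3,0,0]); r=r*R.from_euler("y",q[3]); p=p+r.apply([a5,0,d5]); r=r*R.from_euler("z",q[4])
    r=r*R.from_euler("y",q[5]); p=p+r.apply([a6,0,d7]); r=r*R.from_euler("z",q[6]+c7)
    return p,r
def err(k,S=S,sg=None):
    e=[]
    for q,p,o,w in S:
        P,r=fk(np.array(q),k); e+=list((P-p)/3*max(w,.3)); e+=list((R.from_euler("xyz",o).inv()*r).as_rotvec()/.005*max(w,.3))
    return np.array(e)
if __name__=="__main__":
    best=None
    for c in(2.58,2.58-np.pi):
      for c7 in (0,np.pi/2,np.pi,-np.pi/2):
        r=least_squares(err,[c,330,350,0,0,350,0,250,c7],loss="soft_l1")
        if best is None or r.cost<best.cost:best=r
    print(best.cost,best.x.round(3));print(err(best.x).reshape(-1,6).round(1));np.save("k.npy",best.x)
E
python3 kin.py
```

```text
652.655188884961 [   14.022  1152.537  2234.135 -1146.709  1013.709   799.364   303.43
  2111.309    -4.205]
[[-0.000e+00 -2.057e+02  2.300e+00  3.000e-01  2.000e-01 -6.000e-01]
 [-1.100e+00 -1.000e-01 -1.030e+01  4.000e-01  4.000e-01  7.000e+01]
 [ 8.000e-01 -0.000e+00 -7.300e+00  2.000e-01  1.000e-01  7.030e+01]
 [-2.860e+01  6.400e+00 -3.000e+00 -6.000e-01 -2.000e-01 -1.605e+02]
 [ 0.000e+00  1.000e-01 -1.000e-01 -5.230e+01 -3.060e+01  1.620e+01]]
```

```bash
python3 - <<'E'
import re
s=open("kin.py").read()
s=s.replace("def fk(q,k):\n","SG=np.array([-1,1,-1,1,-1,1,-1.])\ndef fk(q,k):\n    q=np.asarray(q)*SG\n")
i=s.index("    best=None")
s=s[:i]+'''    import itertools
    best=None
    for sg in itertools.product((-1,1),repeat=3):
      SG[[2,4,6]]=sg
      for c in (0,np.pi):
       for c7 in (0,np.pi/2,np.pi,-np.pi/2):
        r=least_squares(err,[c,330,350,0,0,350,0,250,c7],loss="soft_l1")
        if best is None or r.cost<best.cost:best=r;bs=SG.copy()
    SG[:]=bs
    print(best.cost,bs,best.x.round(3));print(err(best.x).reshape(-1,6).round(1));np.save("k.npy",best.x)
'''
open("kin.py","w").write(s)
E
python3 kin.py
```

```text
2.0032465302163995 [-1.  1. -1.  1. -1.  1. -1.] [ -6.326 360.304 566.645   1.116   8.813 391.137   6.949 365.598 -34.6  ]
[[-0.1  0.2  0.4  0.  -0.   0.1]
 [-0.3 -0.1 -0.7 -0.3 -0.3  0.2]
 [-0.2 -0.4 -0.5 -0.  -0.1 -0.1]
 [ 0.   0.3 -0.2  0.4 -0.2  0.2]
 [ 0.   0.1 -0.   0.1  1.7 -0.5]]
```

```bash
cat > ik.py <<'E'
from kin import *
k=np.load("k.npy")
lo=np.array([-3.06,-.37,-1.25,.18,-1.1,.23,-2.94]);hi=np.array([3.06,2.12,1.32,2.47,4.24,1.98,2.94])
def ik(p,r,q0,w=.02,qref=None,m=0.03):
    qref=q0 if qref is None else qref
    def f(q):
        P,rr=fk(q,k);return np.r_[(P-p)/1.,(r.inv()*rr).as_rotvec()/.002,w*(q-qref)]
    s=least_squares(f,np.clip(q0,lo+m+.01,hi-m-.01),bounds=(lo+m,hi-m))
    P,rr=fk(s.x,k);return s.x,np.linalg.norm(P-p),np.linalg.norm((r.inv()*rr).as_rotvec())
def samples(p,r,n=40,seed=0):
    g=np.random.default_rng(seed);out=[]
    for i in range(n):
        q,e,a=ik(p,r,g.uniform(lo,hi))
        if e<1 and a<.01: out.append(q)
    return np.array(out)
E
python3 - <<'E'
from ik import *
from mv import lean,s2w,tcp,ST
BD=[557.5,-124.8,-.254]
Rz=lambda a:R.from_euler("z",a)
g=Rz(BD[2]).apply([-68,0,0])+[BD[0],BD[1],41]
h=s2w([-56,0,51]);e=s2w([-56-110,0,53]); e2=s2w([-56-110,0,90])
flip=R.from_euler("z",np.pi)
for deg in (30,38,45):
  for nm,yaw,P in(("pick",BD[2],g),("lift",BD[2],g+[0,0,60]),("entry",ST[2],e),("home",ST[2],h)):
    for fl in (0,1):
        r=lean(yaw,deg)
        if fl:r=r*flip
        q=samples(tcp(P,r),r,30)
        print(deg,nm,"B" if fl else "A",len(q), "" if len(q)==0 else (q.min(0).round(2),q.max(0).round(2)))
E
```

```text
30 pick A 0 
30 pick B 0 
30 lift A 0 
30 lift B 0 
30 entry A 0 
30 entry B 0 
30 home A 13 (array([-1.11,  0.84, -0.63,  2.31,  2.42,  0.55,  0.08]), array([0.01, 1.34, 1.29, 2.33, 4.14, 1.22, 2.3 ]))
30 home B 15 (array([-0.76,  0.84, -1.22,  2.31,  2.15,  0.55, -2.37]), array([ 0.29,  1.29,  0.56,  2.33,  3.7 ,  1.23, -0.35]))
38 pick A 0 
38 pick B 0 
38 lift A 0 
38 lift B 0 
38 entry A 0 
38 entry B 0 
38 home A 13 (array([-1.12,  0.93, -0.54,  2.41,  2.68,  0.87,  0.16]), array([-0.06,  1.45,  1.29,  2.42,  3.91,  1.38,  2.05]))
38 home B 15 (array([-0.79,  0.93, -1.22,  2.41,  2.36,  0.86, -2.26]), array([ 0.28,  1.39,  0.59,  2.42,  3.52,  1.42, -0.45]))
45 pick A 0 
45 pick B 0 
45 lift A 0 
45 lift B 0 
45 entry A 0 
45 entry B 0 
45 home A 0 
45 home B 0
```

```bash
cat > sim.py <<'E'
from ik import *
def jac(q):
    P,r=fk(q,k);J=np.zeros((6,7))
    for i in range(7):
        d=np.zeros(7);d[i]=1e-5;P2,r2=fk(q+d,k)
        J[:3,i]=(P2-P)/1e-5;J[3:,i]=(r2*r.inv()).as_rotvec()/1e-5
    return J,P,r
def follow(q,poses,lam=1e-3,n=6,Ls=300.,null=None,kn=0.):
    out=[];W=np.r_[np.ones(3)/Ls,np.ones(3)]
    for p,r in poses:
        for _ in range(n):
            J,P,rr=jac(q);e=np.r_[p-P,(r*rr.inv()).as_rotvec()]*W;J=J*W[:,None]
            JJ=J.T@np.linalg.inv(J@J.T+lam**2*np.eye(6))
            s=JJ@e
            if null is not None: s=s+kn*(np.eye(7)-np.linalg.pinv(J)@J)@(null-q)
            q=np.clip(q+np.clip(s,-.15,.15),lo,hi)
        out.append(q.copy())
    return np.array(out)
def interp(p0,r0,wps):
    L=[];p,r=np.array(p0,float),r0
    for q,rr,n in wps:
        q=np.array(q,float);rv=(r.inv()*rr).as_rotvec()
        L+=[(p+(q-p)*i/n,r*R.from_rotvec(rv*i/n)) for i in range(1,n+1)];p,r=q,rr
    return L
E
python3 - <<'E'
from sim import *
from mv import down
q0=np.array(S[0][0]);P,r=fk(q0,k)
A=interp(P,r,[([480,100,290],down(.274-np.pi/2),16),([652.5,118.4,230],down(.274-np.pi/2),4)])
for nm,kw in (("minnorm",{}),("mid",dict(null=(lo+hi)/2,kn=.02)),("start",dict(null=q0,kn=.02)),("zero",dict(null=np.array([0,.6,0,1.5,0,1,0]),kn=.02))):
    print(nm,follow(q0,A,**kw)[-1].round(2))
print("act",S[1][0])
E
```

```text
minnorm [-0.61  0.74  0.71  1.48 -0.51  1.11 -1.09]
mid [-0.22  0.65  0.    1.48 -0.    1.01 -1.52]
start [-0.61  0.74  0.71  1.48 -0.52  1.11 -1.09]
zero [-0.42  0.67  0.34  1.48 -0.24  1.03 -1.31]
act [-0.6, 0.75, 0.7, 1.49, -0.52, 1.1, -1.09]
```

```bash
python3 - <<'E'
from sim import *
from mv import lean,s2w,tcp,ST
BD=[557.5,-124.8,-.254]
Rz=lambda a:R.from_euler("z",a)
flip=R.from_euler("z",np.pi)
for deg in (16,19,21,23):
  for nm,yaw,P in(("pick",BD[2],Rz(BD[2]).apply([-68,0,0])+[BD[0],BD[1],41]),("entry",ST[2],s2w([-56-85,0,54])),("set",ST[2],s2w([-56-12,0,51]))):
    for fl in (0,1):
        r=lean(yaw,deg)
        if fl:r=r*flip
        q=samples(tcp(P,r),r,20)
        print(deg,nm,"B" if fl else "A",len(q), "" if len(q)==0 else (q.min(0).round(2),q.max(0).round(2)))
E
```

```text
16 pick A 8 (array([-0.24,  0.78, -0.76,  2.32,  1.97,  0.26,  0.37]), array([0.65, 0.93, 0.63, 2.33, 4.21, 0.64, 2.71]))
16 pick B 12 (array([-0.05,  0.78, -1.22,  2.32,  1.84,  0.26, -2.4 ]), array([ 0.86,  1.21,  0.32,  2.33,  3.86,  1.1 , -0.22]))
16 entry A 7 (array([-0.78,  0.75, -0.52,  2.34,  2.08,  0.26,  0.35]), array([-0.06,  0.83,  0.59,  2.34,  4.21,  0.46,  2.53]))
16 entry B 9 (array([-0.58,  0.75, -1.22,  2.33,  1.81,  0.26, -2.34]), array([ 0.29,  1.17,  0.27,  2.34,  3.78,  1.08, -0.25]))
16 set A 4 (array([-0.18,  0.8 , -0.46,  2.14,  1.75,  0.26,  2.84]), array([-0.09,  0.82, -0.33,  2.14,  1.79,  0.35,  2.91]))
16 set B 6 (array([-0.18,  0.8 , -1.22,  2.14,  1.71,  0.26, -0.3 ]), array([ 0.3 ,  1.19, -0.33,  2.14,  1.79,  1.06, -0.05]))
19 pick A 7 (array([-0.38,  0.79, -0.86,  2.37,  2.06,  0.36,  0.33]), array([0.7 , 1.  , 0.87, 2.38, 4.21, 0.78, 2.65]))
19 pick B 12 (array([-0.16,  0.79, -1.22,  2.36,  1.93,  0.37, -2.46]), array([ 0.85,  1.23,  0.49,  2.38,  3.9 ,  1.14, -0.3 ]))
19 entry A 7 (array([-0.93,  0.76, -0.61,  2.38,  2.19,  0.34,  0.31]), array([-
[... 1257 characters left out ...]
,  0.24]), array([0.73, 1.23, 1.18, 2.44, 4.21, 1.13, 2.56]))
23 pick B 13 (array([-0.26,  0.82, -1.22,  2.42,  2.04,  0.52, -2.47]), array([ 0.84,  1.26,  0.65,  2.44,  3.88,  1.22, -0.39]))
23 entry A 7 (array([-1.07,  0.96, -0.8 ,  2.44,  2.22,  0.82,  0.24]), array([0.09, 1.15, 1.14, 2.44, 4.21, 1.05, 2.42]))
23 entry B 9 (array([-0.95,  0.96, -1.22,  2.44,  2.01,  0.82, -2.71]), array([ 0.27,  1.22,  0.88,  2.44,  4.06,  1.2 , -0.44]))
23 set A 7 (array([-0.93,  0.79, -0.57,  2.25,  2.2 ,  0.31,  0.24]), array([-0.03,  0.98,  0.85,  2.26,  4.21,  0.7 ,  2.48]))
23 set B 9 (array([-0.63,  0.79, -1.22,  2.25,  1.95,  0.33, -2.35]), array([ 0.3 ,  1.23,  0.36,  2.26,  3.75,  1.12, -0.23]))
```

```bash
cat > tr.py <<'E'
from sim import *
from mv import lean,s2w,tcp,ST
BD=[557.5,-124.8,-.254]
Rz=lambda a:R.from_euler("z",a)
flip=R.from_euler("z",np.pi)
qc=np.array([-1.06,0.28,1.32,2.34,-1.1,0.23,-0.64])
DEG=22
g=Rz(BD[2]).apply([-68,0,0])+[BD[0],BD[1],41]
E
python3 - <<'E'
from tr import *
from scipy.optimize import linear_sum_assignment
for fl in (0,1):
    r=lean(BD[2],DEG)
    if fl:r=r*flip
    hov=tcp(g,r,19-60)+[0,0,50]
    qs=samples(hov,r,60)
    qs=qs[np.argsort(np.abs(qs[:,2]))]
    for qg in qs[:40:6]:
        n=26
        path=[qc+(qg-qc)*i/n for i in range(1,n+1)]
        T=[fk(q,k) for q in [qc]+path]
        zs=[t[0][2] for t in T];da=max(np.degrees(np.linalg.norm((T[i].__getitem__(1).inv()*T[i+1][1]).as_rotvec())) for i in range(n)); dp=max(np.linalg.norm(T[i+1][0]-T[i][0]) for i in range(n))
        f=follow(qc,[(t[0],t[1]) for t in T[1:]])
        P,rr=fk(f[-1],k)
        print("AB"[fl],qg.round(2),"zmin %.0f da %.1f dp %.0f"%(min(zs),da,dp),"sim",f[-1].round(2),np.linalg.norm(P-T[-1][0]).round(1))
E
```

```text
A [ 0.34  0.53 -0.28  2.43  2.42  0.26  2.19] zmin 129 da 14.4 dp 21 sim [ 0.29  0.53 -0.2   2.44  2.56  0.23  2.04] 0.0
A [ 0.34  0.53 -0.28  2.43  2.42  0.26  2.19] zmin 129 da 14.4 dp 21 sim [ 0.29  0.53 -0.2   2.44  2.56  0.23  2.04] 0.0
A [-0.08  0.54  0.35  2.43  3.87  0.26  0.77] zmin 129 da 14.3 dp 26 sim [0.03 0.52 0.18 2.44 3.51 0.23 1.12] 6.1
A [ 0.51  0.57 -0.53  2.43  2.11  0.37  2.49] zmin 121 da 14.6 dp 22 sim [ 0.35  0.53 -0.29  2.43  2.39  0.27  2.21] 0.0
A [-0.26  0.59  0.63  2.43  4.21  0.39  0.43] zmin 129 da 14.3 dp 37 sim [-0.02  0.53  0.27  2.44  3.71  0.23  0.92] 0.0
B [ 0.34  0.53 -0.28  2.43  2.42  0.26 -0.95] zmin 129 da 7.8 dp 21 sim [ 0.13  0.46  0.04  2.39 -0.02  0.23  1.49] 119.5
B [-0.08  0.54  0.35  2.43  3.87  0.26 -2.38] zmin 129 da 7.8 dp 26 sim [-0.01  0.46  0.19  2.4   0.67  0.23  0.79] 126.2
B [-0.08  0.54  0.35  2.43  3.87  0.26 -2.38] zmin 129 da 7.8 dp 26 sim [-0.01  0.46  0.19  2.4   0.67  0.23  0.79] 126.2
B [ 0.71  0.66 -0.85  2.43  1.9   0.56 -0.44] zmin 102 da 8.4 dp 29 sim [0.09 0.46 0.08 2.4  0.18 0.23 1.29] 120.0
B [ 0.87  0.86 -1.21  2.43  1.77  0.88 -0.31] zmin 78 da 9.1 dp 43 sim [0.09 0.46 0.09 2.4  0.2  0.23 1.27] 120.1
B [ 0.88  0.86 -1.22  2.43  1.76  0.89 -0.31] zmin 78 da 9.2 dp 44 sim [0.09 0.46 0.09 2.4  0.21 0.23 1.26] 120.2
```

```bash
python3 - <<'E'
from tr import *
r=lean(BD[2],DEG)
for up in (40,60,80):
    qs=samples(g*0+tcp(g,r)+[0,0,up],r,40); qs=qs[np.argsort(np.abs(qs[:,2]-0))]
    print(up,len(qs),qs[0].round(2),qs[:,5].min().round(2)) 
pk=samples(tcp(g,r),r,40);pk=pk[np.argsort(np.abs(pk[:,2]))];print("pick",pk[0].round(2))
up=60
qs=samples(tcp(g,r)+[0,0,up],r,60);qs=qs[np.argsort(np.abs(qs[:,2]))]
best=[]
rng=np.random.default_rng(1)
for t in range(150):
    qg=qs[rng.integers(min(len(qs),10))]
    qm=np.array([rng.uniform(-.6,.2),rng.uniform(0,.5),rng.uniform(-.2,.6),rng.uniform(1.8,2.3),rng.uniform(.5,1.8),rng.uniform(.4,.8),rng.uniform(-.2,1.2)])
    n1,n2=16,18
    path=[qc]+[qc+(qm-qc)*i/n1 for i in range(1,n1+1)]+[qm+(qg-qm)*i/n2 for i in range(1,n2+1)]
    T=[fk(q,k) for q in path]
    da=max(np.degrees(np.linalg.norm((T[i][1].inv()*T[i+1][1]).as_rotvec())) for i in range(len(T)-1))
    zs=min(x[0][2] for x in T); dp=max(np.linalg.norm(T[i+1][0]-T[i][0]) for i in range(len(T)-1))
    if da>10.2 or zs<85 or dp>55: continue
    f=follow(qc,T[1:]);P,rr=fk(f[-1],k);e=np.linalg.norm(P-T[-1][0])
    mar=np.min(np.minimum(f[6:]-lo,hi-f[6:]))
    best.append((mar if e<1 else -e,da,zs,dp,qm,qg,f))
best.sort(key=lambda b:-b[0])
for b in best[:4]: print(b[0],b[1],b[2],b[3],b[4].round(2),b[5].round(2),b[6][-1].round(2))
if best: np.save("best.npy",np.array([best[0][4],best[0][5]]))
print(len(best))
E
```

```text
40 18 [ 0.17  0.71 -0.02  2.42  3.05  0.37  1.57] 0.36
60 18 [ 0.17  0.65 -0.02  2.41  3.03  0.3   1.59] 0.3
80 18 [ 0.25  0.6  -0.14  2.4   2.72  0.26  1.89] 0.26
pick [0.13 0.82 0.04 2.42 3.16 0.48 1.45]
0
```

```bash
python3 - <<'E'
from tr import *
r=lean(BD[2],DEG)*flip
up=60
qs=samples(tcp(g,r)+[0,0,up],r,60);qs=qs[np.argsort(np.abs(qs[:,2]))]
print(qs[0])
best=[]
rng=np.random.default_rng(1)
c=np.zeros(4,int)
for t in range(300):
    qg=qs[rng.integers(min(len(qs),10))]
    qm=np.array([rng.uniform(-.6,.2),rng.uniform(0,.5),rng.uniform(-.2,.6),rng.uniform(1.7,2.3),rng.uniform(0,1.8),rng.uniform(.4,.9),rng.uniform(-1.5,0)])
    n1,n2=14,18
    path=[qc]+[qc+(qm-qc)*i/n1 for i in range(1,n1+1)]+[qm+(qg-qm)*i/n2 for i in range(1,n2+1)]
    T=[fk(q,k) for q in path]
    da=max(np.degrees(np.linalg.norm((T[i][1].inv()*T[i+1][1]).as_rotvec())) for i in range(len(T)-1))
    zs=min(x[0][2] for x in T); dp=max(np.linalg.norm(T[i+1][0]-T[i][0]) for i in range(len(T)-1))
    if da>10 or zs<80 or dp>50: c[0]+=1;continue
    f=follow(qc,T[1:]);P,rr=fk(f[-1],k);e=np.linalg.norm(P-T[-1][0])
    mar=np.min(np.minimum(f[6:]-lo,hi-f[6:]))
    best.append((mar if e<1 else -e,da,zs,dp,qm,qg,f))
best.sort(key=lambda b:-b[0])
for b in best[:4]: print(b[0],b[1],b[2],b[3],b[4].round(2),b[5].round(2),b[6][-1].round(2))
if best: np.save("best.npy",np.array([best[0][4],best[0][5]]))
print(len(best),c)
E
```

```text
[ 0.1466688   0.6512321   0.01838141  2.40945432  3.11304048  0.30260412
 -1.63645557]
0.0 9.75588661198929 83.38350425805027 42.96803838832849 [-0.19  0.38 -0.08  2.19  1.23  0.79 -1.21] [ 0.05  0.66  0.16  2.41  3.4   0.31 -1.93] [ 0.15  0.65  0.01  2.41  3.1   0.3  -1.62]
0.0 8.765605076839485 83.38355685344715 25.421526737849913 [-0.59  0.32  0.38  2.2   0.51  0.51 -0.54] [ 0.28  0.66 -0.18  2.41  2.73  0.33 -1.25] [ 0.34  0.67 -0.27  2.41  2.58  0.35 -1.1 ]
0.0 8.444011208456882 83.3835043290851 45.002734787281284 [-0.17  0.1   0.6   1.85  0.46  0.44 -1.11] [ 0.21  0.65 -0.08  2.41  2.92  0.31 -1.44] [ 0.23  0.65 -0.1   2.41  2.87  0.31 -1.39]
0.0 8.84237636138268 83.38350615472928 42.65408643255411 [ 0.08  0.3   0.44  2.08  0.65  0.78 -1.46] [ 0.35  0.67 -0.29  2.41  2.54  0.36 -1.06] [ 0.23  0.65 -0.1   2.41  2.87  0.31 -1.4 ]
148 [152   0   0   0]
```

```bash
cat >> mv.py <<'E'
def plan_poses(poses,nd=4,verbose=True):
    p0,r0=load();rows=[]
    for p,r in poses:
        d=r0.inv().apply(np.asarray(p)-p0)/1000;t=(r0.inv()*r).as_rotvec()
        rows.append([round(float(v),4) for v in d]+[round(float(v),3) for v in t])
    print(json.dumps([rows]).replace(" ",""))
    x=np.array(rows[-1]); save(p0+r0.apply(x[:3]*1000),r0*R.from_rotvec(x[3:]))
E
python3 - <<'E'
from tr import *
from mv import plan_poses,save
from cell import ctrl
s=ctrl.read_state();qc=s["qpos"];print(s["clock"],qc.round(3))
P,r=fk(qc,k);print(P,s["eef_pos"])
qm=np.array([-.4,.3,.3,2.15,.7,.55,-.75])
n=14
T=[fk(qc+(qm-qc)*i/n,k) for i in range(1,n+1)]
print([t[0].round(0).tolist() for t in T])
print(follow(qc,T)[-1].round(2))
# commanded pose: unknown whether limited; print both
from mv import load
print(load()[0])
E
```

```text
12.475 [-1.061  0.277  1.322  2.342 -1.099  0.233 -0.639]
[499.46675467 -76.27649789 315.96017249] [500.63508429 -78.16597504 316.24920157]
[[496.0, -63.0, 305.0], [491.0, -52.0, 294.0], [485.0, -44.0, 283.0], [478.0, -39.0, 274.0], [472.0, -36.0, 267.0], [466.0, -37.0, 260.0], [461.0, -40.0, 256.0], [458.0, -45.0, 253.0], [457.0, -52.0, 252.0], [459.0, -61.0, 254.0], [465.0, -71.0, 257.0], [473.0, -81.0, 262.0], [485.0, -91.0, 269.0], [501.0, -100.0, 279.0]]
[-0.96  0.5   1.16  2.15 -0.2   0.43  0.18]
[ 478.62670256 -104.34519996   57.1       ]
```

Call:
move_arm([
  [[0, 0, -0.02, 0, 0, 0], [0, 0, -0.02, 0, 0, 0]],
])

```text
clock: 12.72
eef_pos: [499.9, -79.5, 330.5]
tool_rot: [-2.55, -0.006, -1.83]
force: [-0.3, -1.1, -0.2]
width: 68.4
```

```bash
cat > search.py <<'E'
from tr import *
from cell import ctrl
s=ctrl.read_state();qc=s["qpos"];print(s["clock"],qc.round(3))
r=lean(BD[2],DEG)*flip
qs=samples(tcp(g,r)+[0,0,60],r,40);qs=qs[np.argsort(np.abs(qs[:,2]))]
best=[];rng=np.random.default_rng(2)
for t in range(250):
    qg=qs[rng.integers(min(len(qs),10))]
    qm=np.array([rng.uniform(-.9,.2),rng.uniform(0,.6),rng.uniform(-.3,.9),rng.uniform(1.6,2.2),rng.uniform(0,1.8),rng.uniform(.4,.9),rng.uniform(-1.5,0)])
    n1,n2=16,18
    path=[qc]+[qc+(qm-qc)*i/n1 for i in range(1,n1+1)]+[qm+(qg-qm)*i/n2 for i in range(1,n2+1)]
    T=[fk(q,k) for q in path]
    da=max(np.degrees(np.linalg.norm((T[i][1].inv()*T[i+1][1]).as_rotvec())) for i in range(len(T)-1))
    zs=min(x[0][2] for x in T); dp=max(np.linalg.norm(T[i+1][0]-T[i][0]) for i in range(len(T)-1))
    if da>10 or zs<80 or dp>45: continue
    f=follow(qc,T[1:],n=3);P,rr=fk(f[-1],k);e=np.linalg.norm(P-T[-1][0])
    dq=np.abs(np.diff(np.vstack([qc,f]),axis=0)).max()
    if dq>.24: continue
    mar=np.min(np.minimum(f[5:]-lo,hi-f[5:]))
    best.append((mar-abs(f[-1][2])*.02 if e<1 else -e,da,zs,dp,dq,qm,qg,f))
best.sort(key=lambda b:-b[0])
for b in best[:4]: print(np.round(b[:5],2),b[5].round(2),b[6].round(2),b[7][15].round(2),b[7][-1].round(2))
np.save("best.npy",np.array([best[0][5],best[0][6]]))
E
python3 search.py
```

```text
12.725 [-1.1    0.213  1.322  2.305 -0.659  0.233 -1.073]
[-1.5915e+02  7.0900e+00  8.3380e+01  4.0860e+01  1.4000e-01] [ 0.08  0.46 -0.27  1.6   0.31  0.66 -1.05] [ 0.48  0.7  -0.49  2.4   2.29  0.45 -0.81] [-0.53  0.53  0.7   1.6  -0.53  0.71 -0.36] [-0.05  0.57  0.25  2.37  0.63  0.23  0.81]
```

```bash
cat > leg.py <<'E'
from tr import *
from cell import ctrl
from mv import down
s=ctrl.read_state();qc=s["qpos"]
P0,r0=fk(qc,k);print(P0.round(1),s["eef_pos"].round(1))
yc=s["tool_rot"][2]
for yend in (.6,1.317):
  for pos in ([520,-80,300],[500,-100,260],[560,-60,300]):
    m=down((yc+yend)/2)
    T=interp(P0,r0,[((P0+pos)/2,down(yc+(yend-yc)*.35),8),(pos,down(yend),14)])
    f=follow(qc,T,n=4)
    q1=f[-1]
    # spin
    r=lean(BD[2],DEG)*flip
    qs=samples(tcp(g,r)+[0,0,60],r,12);qg=qs[np.argmin(np.abs(qs[:,2]-q1[2]*0))]
    for q6m in (.5,.7):
      qm=(q1+qg)/2;qm[5]=q6m
      n=10
      T2=[fk(q1+(qm-q1)*i/n,k) for i in range(1,n+1)]+[fk(qm+(qg-qm)*i/n,k) for i in range(1,n+1)]
      f2=follow(q1,T2,n=4);Pe,_=fk(f2[-1],k)
      TT=[fk(q1,k)]+T2
      da=max(np.degrees(np.linalg.norm((TT[i][1].inv()*TT[i+1][1]).as_rotvec())) for i in range(len(TT)-1))
      print(yend,pos,q1.round(2),"|",q6m,f2[9].round(2),f2[-1].round(2),qg.round(2),np.linalg.norm(Pe-T2[-1][0]).round(1),"da %.1f dq %.2f z %.0f"%(da,np.abs(np.diff(f2,axis=0)).max(),min(t[0][2] for t in T2)))
E
python3 leg.py
```

```text
[496.1 -78.9 329.9] [499.9 -79.5 330.5]
0.6 [520, -80, 300] [-0.22  0.41  0.47  1.77 -0.22  1.01  0.93] | 0.5 [-0.34  0.64  0.7   2.08  0.26  0.25  0.8 ] [-0.33  0.57  0.59  2.4   1.63  0.23 -0.23] [ 0.39  0.68 -0.35  2.41  2.45  0.39 -0.97] 190.8 da 6.1 dq 0.56 z 83
0.6 [520, -80, 300] [-0.22  0.41  0.47  1.77 -0.22  1.01  0.93] | 0.7 [-0.42  0.69  0.84  2.08  0.39  0.36  0.68] [ 0.33  0.65 -0.24  2.44  2.6   0.37 -1.14] [ 0.39  0.68 -0.35  2.41  2.45  0.39 -0.97] 20.6 da 6.3 dq 0.60 z 83
0.6 [500, -100, 260] [-0.15  0.43  0.43  1.86 -0.22  0.9   0.99] | 0.5 [-0.31  0.64  0.69  2.13  0.25  0.25  0.86] [-0.3   0.59  0.57  2.39  1.36  0.23  0.06] [ 0.39  0.68 -0.35  2.41  2.45  0.39 -0.97] 197.9 da 5.6 dq 0.44 z 83
0.6 [500, -100, 260] [-0.15  0.43  0.43  1.86 -0.22  0.9   0.99] | 0.7 [-0.39  0.69  0.83  2.13  0.38  0.35  0.74] [ 0.36  0.61 -0.1   2.45  2.46  0.36 -1.13] [ 0.39  0.68 -0.35  2.41  2.45  0.39 -0.97] 130.0 da 5.8 dq 0.60 z 83
0.6 [560, -60, 300] [-0.23  0.46  0.45  1.68 -0.22  1.05  0.89] | 0.5 [-0.33  0.66  0.68  2.03  0.24  0.25  0.79] [-0.34  0.59  0.62  2.39  1.5   0
[... 990 characters left out ...]
0.15 z 83
1.317 [500, -100, 260] [-0.02  0.41  0.25  1.86 -0.13  0.89  1.61] | 0.7 [-0.37  0.66  0.78  2.13  0.44  0.33  1.03] [ 0.15  0.54  0.15  2.45  2.19  0.31 -0.8 ] [ 0.39  0.68 -0.35  2.41  2.45  0.39 -0.97] 176.4 da 5.9 dq 0.60 z 83
1.317 [560, -60, 300] [-0.12  0.44  0.27  1.68 -0.13  1.04  1.51] | 0.5 [-0.3   0.63  0.62  2.03  0.28  0.24  1.1 ] [-0.14  0.57  0.36  2.38  0.93  0.23  0.51] [ 0.39  0.68 -0.35  2.41  2.45  0.39 -0.97] 169.5 da 6.6 dq 0.19 z 83
1.317 [560, -60, 300] [-0.12  0.44  0.27  1.68 -0.13  1.04  1.51] | 0.7 [-0.39  0.68  0.77  2.03  0.42  0.35  0.96] [ 0.16  0.54  0.14  2.45  2.21  0.3  -0.83] [ 0.39  0.68 -0.35  2.41  2.45  0.39 -0.97] 175.8 da 6.7 dq 0.60 z 83
```

```bash
cat > s2.py <<'E'
from tr import *
from cell import ctrl
from mv import down
import sys
s=ctrl.read_state();qc=s["qpos"]
P0,r0=fk(qc,k)
yc=s["tool_rot"][2]
rng=np.random.default_rng(int(sys.argv[1]))
r=lean(BD[2],DEG)*flip
qs=samples(tcp(g,r)+[0,0,60],r,30)
L1={}
for yend in (0.,.6,1.3):
  for pos in ([520,-80,330],[580,-120,330]):
    T=interp(P0,r0,[((P0+pos)/2,down(yc+(yend-yc)*.35),8),(pos,down(yend),12)])
    L1[yend,tuple(pos)]=follow(qc,T,n=4)[-1]
best=[]
keys=list(L1)
for t in range(260):
    kk=keys[rng.integers(len(keys))];q1=L1[kk];qg=qs[rng.integers(len(qs))]
    qm=q1+(qg-q1)*rng.uniform(.3,.7); qm[5]=rng.uniform(.6,1.5);qm[2]+=rng.uniform(-.6,.4);qm[0]+=rng.uniform(-.2,.5);qm[3]=rng.uniform(1.5,2.3);qm[1]+=rng.uniform(-.4,.2);qm[4]=rng.uniform(.8,2.2)
    n=14
    T2=[fk(q1+(qm-q1)*i/n,k) for i in range(1,n+1)]+[fk(qm+(qg-qm)*i/n,k) for i in range(1,n+1)]
    TT=[fk(q1,k)]+T2
    da=max(np.degrees(np.linalg.norm((TT[i][1].inv()*TT[i+1][1]).as_rotvec())) for i in range(len(TT)-1))
    z=min(t[0][2] for t in T2)
    dp=max(np.linalg.norm(TT[i+1][0]-TT[i][0]) for i in range(len(TT)-1))
    if da>10 or z<80 or dp>50: continue
    f2=follow(q1,T2,n=2);Pe,_=fk(f2[-1],k);e=np.linalg.norm(Pe-T2[-1][0])
    dq=np.abs(np.diff(f2,axis=0)).max()
    best.append((max(e-2,0)+200*max(dq-.2,0)+abs(f2[-1][2]),e,dq,da,dp,z,kk,qm,qg,f2))
best.sort(key=lambda b:b[0]);print(len(best))
for b in best[:4]: print(np.round(b[:6],2),b[6],b[7].round(2),b[8].round(2),b[9][13].round(2),b[9][-1].round(2))
np.save(f"s2_{sys.argv[1]}.npy",np.array(best[0][6:9],dtype=object),allow_pickle=True)
E
python3 s2.py 1 & python3 s2.py 2 & python3 s2.py 3; wait
```

```text
this script no longer has the robot
this script no longer has the robot
74
[1.300e-01 1.000e-02 2.000e-01 6.180e+00 4.384e+01 8.338e+01] (0.6, (580, -120, 330)) [ 0.11  0.22 -0.15  2.28  1.18  1.35 -0.15] [ 0.4   0.68 -0.36  2.41  2.45  0.39 -0.96] [-0.78  0.33  0.97  2.28  1.09  1.01  0.03] [ 0.25  0.65 -0.13  2.41  2.81  0.32 -1.33]
[2.900e-01 5.000e-02 1.700e-01 7.670e+00 4.490e+01 8.338e+01] (1.3, (520, -80, 330)) [-0.13  0.55  0.3   1.87  1.76  1.16  0.83] [ 0.48  0.7  -0.49  2.4   2.29  0.45 -0.81] [-0.53  0.73  0.99  1.87  1.61  0.73  0.77] [ 0.35  0.67 -0.29  2.41  2.54  0.36 -1.06]
[3.000e-01 3.000e-02 1.600e-01 6.850e+00 4.432e+01 8.338e+01] (0.6, (520, -80, 330)) [-0.11  0.43  0.2   2.15  1.52  1.19  0.48] [ 0.71  0.83 -0.88  2.4   2.    0.7  -0.49] [-0.62  0.6   0.97  2.15  1.41  0.75  0.54] [ 0.36  0.67 -0.3   2.41  2.53  0.37 -1.05]
[1.926e+01 1.000e-02 2.900e-01 5.740e+00 3.213e+01 8.338e+01] (1.3, (580, -120, 330)) [ 0.16  0.21 -0.67  2.13  0.99  1.31  0.64] [ 0.57  0.74 -0.64  2.4   2.16  0.53 -0.66] [-0.72  0.18  0.39  2.13  0.88  1.11  0.8 ] [ 0.35  0.67 -0.29  2.41  2.54  0.36 -1.06]
```

```bash
python3 - <<'E'
from tr import *
from cell import ctrl
from mv import down,save,plan_poses
s=ctrl.read_state();print(s["clock"])
P0=s["eef_pos"];r0=R.from_euler("xyz",s["tool_rot"]);save(P0,r0)
yc=s["tool_rot"][2];pos=np.array([520,-80,330.]);yend=.6
T=interp(P0,r0,[((P0+pos)/2,down(yc+(yend-yc)*.35),8),(pos,down(yend),12)])
plan_poses(T)
q1=follow(s["qpos"],T,n=4)[-1]
qm=np.array([-0.11,0.43,0.2,2.15,1.52,1.19,0.48]);qg=np.array([0.71,0.83,-0.88,2.4,2.0,0.7,-0.49])
n=14
T2=[fk(q1+(qm-q1)*i/n,k) for i in range(1,n+1)]+[fk(qm+(qg-qm)*i/n,k) for i in range(1,n+1)]
print([(t[0].round(0).tolist(),t[1].as_matrix()[:,2].round(1).tolist()) for t in T2][::3])
E
```

```text
12.725
[[[-0.0003,-0.001,0.0007,-0.069,-0.032,-0.103],[-0.0006,-0.002,0.0014,-0.138,-0.064,-0.206],[-0.0009,-0.003,0.0021,-0.207,-0.096,-0.309],[-0.0012,-0.004,0.0028,-0.276,-0.128,-0.412],[-0.0015,-0.005,0.0035,-0.345,-0.16,-0.515],[-0.0018,-0.006,0.0043,-0.415,-0.192,-0.618],[-0.0021,-0.007,0.005,-0.484,-0.225,-0.72],[-0.0024,-0.008,0.0057,-0.553,-0.257,-0.823],[-0.0026,-0.0087,0.0061,-0.54,-0.295,-0.951],[-0.0028,-0.0093,0.0066,-0.525,-0.334,-1.078],[-0.003,-0.01,0.0071,-0.509,-0.373,-1.205],[-0.0031,-0.0106,0.0076,-0.49,-0.411,-1.332],[-0.0033,-0.0113,0.008,-0.469,-0.45,-1.459],[-0.0035,-0.012,0.0085,-0.447,-0.488,-1.586],[-0.0037,-0.0126,0.009,-0.422,-0.526,-1.712],[-0.0039,-0.0133,0.0094,-0.394,-0.564,-1.839],[-0.0041,-0.014,0.0099,-0.364,-0.603,-1.965],[-0.0043,-0.0146,0.0104,-0.332,-0.64,-2.09],[-0.0045,-0.0153,0.0109,-0.297,-0.678,-2.215],[-0.0047,-0.016,0.0113,-0.258,-0.716,-2.34]]]
[([488.0, -109.0, 320.0], [-0.1, -0.1, -1.0]), ([411.0, -199.0, 316.0], [-0.2, -0.4, -0.9]), ([373.0, -284.0, 346.0], [-0.3, -0.6, -0.7]), ([379.0, -351.0, 393.0], [-0.2, -0.8, -0.5]), ([427.0, -386.0, 439.0], [-0.0, -0.9, -0.3]), ([478.0, -376.0, 381.0], [0.1, -0.9, -0.4]), ([501.0, -340.0, 271.0], [0.2, -0.8, -0.5]), ([507.0, -280.0, 175.0], [0.3, -0.6, -0.7]), ([503.0, -200.0, 108.0], [0.3, -0.4, -0.9]), ([498.0, -109.0, 84.0], [0.4, -0.1, -0.9])]
```

Call:
move_arm([
  [[-0.0003, -0.001, 0.0007, -0.069, -0.032, -0.103], [-0.0006, -0.002, 0.0014, -0.138, -0.064, -0.206], [-0.0009, -0.003, 0.0021, -0.207, -0.096, -0.309], [-0.0012, -0.004, 0.0028, -0.276, -0.128, -0.412], [-0.0015, -0.005, 0.0035, -0.345, -0.16, -0.515], [-0.0018, -0.006, 0.0043, -0.415, -0.192, -0.618], [-0.0021, -0.007, 0.005, -0.484, -0.225, -0.72], [-0.0024, -0.008, 0.0057, -0.553, -0.257, -0.823], [-0.0026, -0.0087, 0.0061, -0.54, -0.295, -0.951], [-0.0028, -0.0093, 0.0066, -0.525, -0.334, -1.078], [-0.003, -0.01, 0.0071, -0.509, -0.373, -1.205], [-0.0031, -0.0106, 0.0076, -0.49, -0.411, -1.332], [-0.0033, -0.0113, 0.008, -0.469, -0.45, -1.459], [-0.0035, -0.012, 0.0085, -0.447, -0.488, -1.586], [-0.0037, -0.0126, 0.009, -0.422, -0.526, -1.712], [-0.0039, -0.0133, 0.0094, -0.394, -0.564, -1.839], [-0.0041, -0.014, 0.0099, -0.364, -0.603, -1.965], [-0.0043, -0.0146, 0.0104, -0.332, -0.64, -2.09], [-0.0045, -0.0153, 0.0109, -0.297, -0.678, -2.215], [-0.0047, -0.016, 0.0113, -0.258, -0.716, -2.34]],
])

```text
clock: 15.22
eef_pos: [519.8, -80.1, 329.5]
tool_rot: [-3.141, -0.0, 0.604]
force: [0.3, 0.3, 0.2]
width: 68.5
```

```bash
python3 - <<'E'
from tr import *
from cell import ctrl
from mv import load
s=ctrl.read_state();print(s["clock"],s["eef_pos"],s["tool_rot"],s["qpos"].round(3),s["force"])
p,r=load();print(p,r.as_euler("xyz"))
qa=s["qpos"]
q1=qa
best=None
qs0=[np.array([0.71,0.83,-0.88,2.4,2.0,0.7,-0.49]),np.array([0.25,0.65,-0.13,2.41,2.81,0.32,-1.33]),np.array([0.48,0.7,-0.49,2.4,2.29,0.45,-0.81])]
for qm in (np.array([-0.11,0.43,0.2,2.15,1.52,1.19,0.48]),np.array([-0.11,0.35,0.1,2.15,1.52,1.25,0.3])):
 for qg in qs0:
  for n in (14,16):
    T2=[fk(q1+(qm-q1)*i/n,k) for i in range(1,n+1)]+[fk(qm+(qg-qm)*i/n,k) for i in range(1,n+1)]
    f=follow(q1,T2,n=2);print(n,qg,f[n-1].round(2),f[-1].round(2),"dq",np.abs(np.diff(f,axis=0)).max().round(2),np.linalg.norm(fk(f[-1],k)[0]-T2[-1][0]).round(2))
E
```

```text
15.225 [519.83447455 -80.07582253 329.50183154] [-3.14081430e+00 -1.31504714e-04  6.03720725e-01] [-0.24   0.376  0.484  1.732 -0.195  1.082  0.911] [0.25595411 0.31096724 0.16495326]
[520.00005884 -80.021977   330.04458739] [-3.14139618e+00 -2.29514831e-04  5.99909436e-01]
14 [ 0.71  0.83 -0.88  2.4   2.    0.7  -0.49] [-0.6   0.58  0.93  2.15  1.42  0.79  0.53] [ 0.36  0.67 -0.3   2.41  2.52  0.36 -1.04] dq 0.16 0.03
16 [ 0.71  0.83 -0.88  2.4   2.    0.7  -0.49] [-0.6   0.58  0.93  2.15  1.42  0.79  0.53] [ 0.36  0.67 -0.31  2.41  2.52  0.37 -1.03] dq 0.14 0.02
14 [ 0.25  0.65 -0.13  2.41  2.81  0.32 -1.33] [-0.6   0.58  0.93  2.15  1.42  0.79  0.53] [ 0.28  0.65 -0.18  2.41  2.73  0.33 -1.25] dq 0.2 0.01
16 [ 0.25  0.65 -0.13  2.41  2.81  0.32 -1.33] [-0.6   0.58  0.93  2.15  1.42  0.79  0.53] [ 0.28  0.65 -0.18  2.41  2.73  0.33 -1.25] dq 0.18 0.01
14 [ 0.48  0.7  -0.49  2.4   2.29  0.45 -0.81] [-0.6   0.58  0.93  2.15  1.42  0.79  0.53] [ 0.32  0.66 -0.25  2.4   2.6   0.35 -1.13] dq 0.16 0.02
16 [ 0.48  0.7  -0.49  2.4   2.29  0.45 -0.81] [-0.6   0.58  0.93  2.15  1.42  0.79  0
[... 249 characters left out ...]
 -0.49] [-0.7   0.49  0.93  2.15  1.43  0.86  0.34] [ 0.34  0.66 -0.28  2.41  2.56  0.35 -1.08] dq 0.13 0.01
14 [ 0.25  0.65 -0.13  2.41  2.81  0.32 -1.33] [-0.7   0.49  0.93  2.15  1.43  0.86  0.34] [ 0.25  0.65 -0.13  2.41  2.81  0.32 -1.33] dq 0.19 0.01
16 [ 0.25  0.65 -0.13  2.41  2.81  0.32 -1.33] [-0.7   0.49  0.93  2.15  1.43  0.86  0.34] [ 0.25  0.65 -0.13  2.41  2.81  0.32 -1.33] dq 0.16 0.01
14 [ 0.48  0.7  -0.49  2.4   2.29  0.45 -0.81] [-0.7   0.49  0.93  2.15  1.43  0.86  0.34] [ 0.3   0.66 -0.21  2.4   2.66  0.34 -1.19] dq 0.15 0.02
16 [ 0.48  0.7  -0.49  2.4   2.29  0.45 -0.81] [-0.7   0.49  0.93  2.15  1.43  0.86  0.34] [ 0.3   0.66 -0.22  2.4   2.65  0.34 -1.18] dq 0.13 0.01
```

```bash
python3 - <<'E'
from tr import *
from cell import ctrl
from mv import plan_poses
s=ctrl.read_state();q1=s["qpos"];n=14
qm=np.array([-0.11,0.35,0.1,2.15,1.52,1.25,0.3])
plan_poses([fk(q1+(qm-q1)*i/n,k) for i in range(1,n+1)])
E
```

```text
[[[-0.0395,-0.0018,0.0083,-0.025,-0.107,-0.03],[-0.0785,0.0042,0.0119,-0.056,-0.212,-0.059],[-0.115,0.0131,0.0111,-0.093,-0.313,-0.091],[-0.1483,0.0245,0.0063,-0.136,-0.41,-0.126],[-0.1777,0.0385,-0.0021,-0.186,-0.502,-0.165],[-0.2027,0.0546,-0.0137,-0.241,-0.589,-0.206],[-0.2226,0.0724,-0.028,-0.303,-0.671,-0.251],[-0.2372,0.0914,-0.0444,-0.371,-0.745,-0.299],[-0.246,0.1111,-0.0624,-0.444,-0.813,-0.351],[-0.2489,0.1309,-0.0815,-0.522,-0.873,-0.405],[-0.2459,0.1501,-0.1011,-0.606,-0.924,-0.463],[-0.237,0.1679,-0.1208,-0.695,-0.966,-0.525],[-0.2225,0.1837,-0.1401,-0.787,-0.998,-0.589],[-0.2027,0.1967,-0.1586,-0.883,-1.02,-0.656]]]
```

Call:
move_arm([
  [[-0.0395, -0.0018, 0.0083, -0.025, -0.107, -0.03], [-0.0785, 0.0042, 0.0119, -0.056, -0.212, -0.059], [-0.115, 0.0131, 0.0111, -0.093, -0.313, -0.091], [-0.1483, 0.0245, 0.0063, -0.136, -0.41, -0.126], [-0.1777, 0.0385, -0.0021, -0.186, -0.502, -0.165], [-0.2027, 0.0546, -0.0137, -0.241, -0.589, -0.206], [-0.2226, 0.0724, -0.028, -0.303, -0.671, -0.251], [-0.2372, 0.0914, -0.0444, -0.371, -0.745, -0.299], [-0.246, 0.1111, -0.0624, -0.444, -0.813, -0.351], [-0.2489, 0.1309, -0.0815, -0.522, -0.873, -0.405], [-0.2459, 0.1501, -0.1011, -0.606, -0.924, -0.463], [-0.237, 0.1679, -0.1208, -0.695, -0.966, -0.525], [-0.2225, 0.1837, -0.1401, -0.787, -0.998, -0.589], [-0.2027, 0.1967, -0.1586, -0.883, -1.02, -0.656]],
])

```text
clock: 16.98
eef_pos: [464.4, -356.8, 488.4]
tool_rot: [2.243, 1.163, 0.763]
force: [-0.2, 0.9, -0.3]
width: 68.1
```

```bash
python3 - <<'E'
from tr import *
from cell import ctrl
from mv import plan_poses,load
s=ctrl.read_state();q1=s["qpos"];n=14
print(s["clock"],q1.round(2),s["eef_pos"],load()[0])
qm=np.array([-0.11,0.35,0.1,2.15,1.52,1.25,0.3])
for qg in (np.array([0.48,0.7,-0.49,2.4,2.29,0.45,-0.81]),np.array([0.25,0.65,-0.13,2.41,2.81,0.32,-1.33])):
    T=[fk(qm+(qg-qm)*i/n,k) for i in range(1,n+1)]
    f=follow(q1,T,n=2);print(f[-1].round(2),np.abs(np.diff(f,axis=0)).max())
r=lean(BD[2],DEG)*flip;print(tcp(g,r)+[0,0,60])
plan_poses(T+[(tcp(g,r)+[0,0,60],r)]);print(load()[0])
E
```

```text
16.975 [-0.64  0.43  0.87  2.14  1.42  0.93  0.42] [ 464.35699862 -356.83448832  488.41964042] [ 463.73219327 -356.85968706  488.55941192]
[ 0.31  0.66 -0.22  2.4   2.64  0.34 -1.17] 0.13622811897790787
[ 0.26  0.65 -0.14  2.41  2.79  0.32 -1.31] 0.1750554289494429
[ 498.57093599 -109.50159669   83.38350676]
[[[0.0254,0.0236,0.0071,-0.078,0.044,0.049],[0.0543,0.044,0.0113,-0.147,0.102,0.095],[0.0863,0.0607,0.0125,-0.204,0.172,0.135],[0.121,0.073,0.0109,-0.249,0.254,0.172],[0.1576,0.0806,0.0064,-0.28,0.344,0.204],[0.1955,0.083,-0.0007,-0.295,0.442,0.232],[0.2339,0.08,-0.0103,-0.295,0.543,0.256],[0.2719,0.0715,-0.0223,-0.279,0.647,0.275],[0.3087,0.0576,-0.0365,-0.247,0.751,0.289],[0.3433,0.0385,-0.0526,-0.199,0.852,0.299],[0.3751,0.0145,-0.0703,-0.137,0.948,0.303],[0.4033,-0.014,-0.0892,-0.062,1.038,0.302],[0.4272,-0.0463,-0.109,0.025,1.118,0.296],[0.4464,-0.0819,-0.1292,0.123,1.188,0.285],[0.4497,-0.0822,-0.1325,0.125,1.194,0.281]]]
[ 498.55063537 -109.51127754   83.40558879]
```

Call:
move_arm([
  [[0.0254, 0.0236, 0.0071, -0.078, 0.044, 0.049], [0.0543, 0.044, 0.0113, -0.147, 0.102, 0.095], [0.0863, 0.0607, 0.0125, -0.204, 0.172, 0.135], [0.121, 0.073, 0.0109, -0.249, 0.254, 0.172], [0.1576, 0.0806, 0.0064, -0.28, 0.344, 0.204], [0.1955, 0.083, -0.0007, -0.295, 0.442, 0.232], [0.2339, 0.08, -0.0103, -0.295, 0.543, 0.256], [0.2719, 0.0715, -0.0223, -0.279, 0.647, 0.275], [0.3087, 0.0576, -0.0365, -0.247, 0.751, 0.289], [0.3433, 0.0385, -0.0526, -0.199, 0.852, 0.299], [0.3751, 0.0145, -0.0703, -0.137, 0.948, 0.303], [0.4033, -0.014, -0.0892, -0.062, 1.038, 0.302], [0.4272, -0.0463, -0.109, 0.025, 1.118, 0.296], [0.4464, -0.0819, -0.1292, 0.123, 1.188, 0.285], [0.4497, -0.0822, -0.1325, 0.125, 1.194, 0.281], [0.4497, -0.0822, -0.1325, 0.125, 1.194, 0.281]],
])

```text
clock: 18.98
eef_pos: [500.0, -109.7, 83.6]
tool_rot: [2.755, 0.0, 1.317]
force: [-0.1, -0.0, 0.5]
width: 68.1
```

```bash
python3 - <<'E'
from ov import *
from mv import load
s=ctrl.read_state();print(s["clock"],s["eef_pos"],s["tool_rot"],s["qpos"].round(2),s["force"],s["width"])
p,r=load();print(p,r.as_euler("xyz"))
P=s["eef_pos"];Rm=R.from_euler("xyz",s["tool_rot"]).as_matrix()
def tw(l): return np.asarray(l)@Rm.T+P
L=[tw([[-60,0,0],[60,0,0]]),tw([[0,0,-100],[0,0,40]])]
b=[557.5,-124.8,-.254,30]
draw("scene",[(b,boardlines(),(0,0,255)),([0,0,0],L,(0,255,0))],(180,120,120,100),"pics/j1.png")
draw("top",[(b,boardlines(),(0,0,255)),([0,0,0],L,(0,255,0))],(270,165,110,85),"pics/j2.png")
E
```

```text
18.975 [ 500.02301024 -109.67437437   83.6203718 ] [2.75467691e+00 3.66235888e-04 1.31692264e+00] [ 0.24  0.64 -0.15  2.38  2.64  0.29 -1.18] [-0.13207497 -0.00165518  0.51023   ] 68.06152745277532
[ 498.55063537 -109.51127754   83.40558879] [ 2.75769258e+00 -1.92361638e-04  1.31662673e+00]
```

View pics/j1.png

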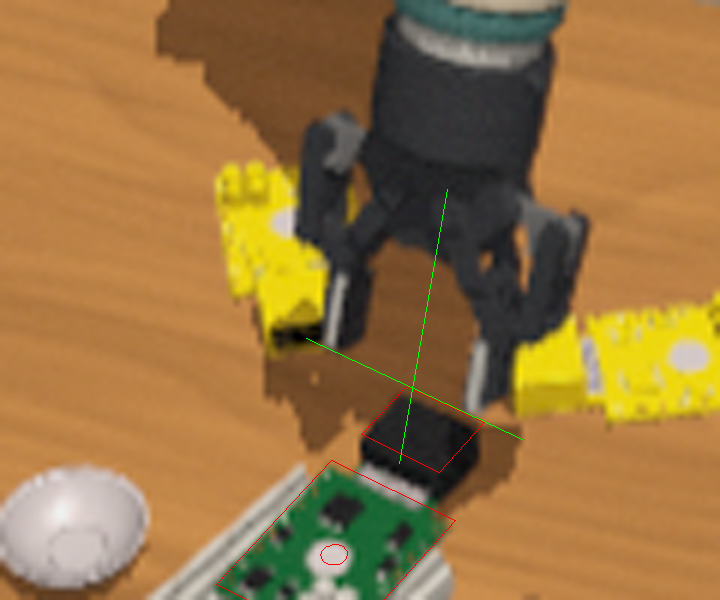

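View pics/j2.png

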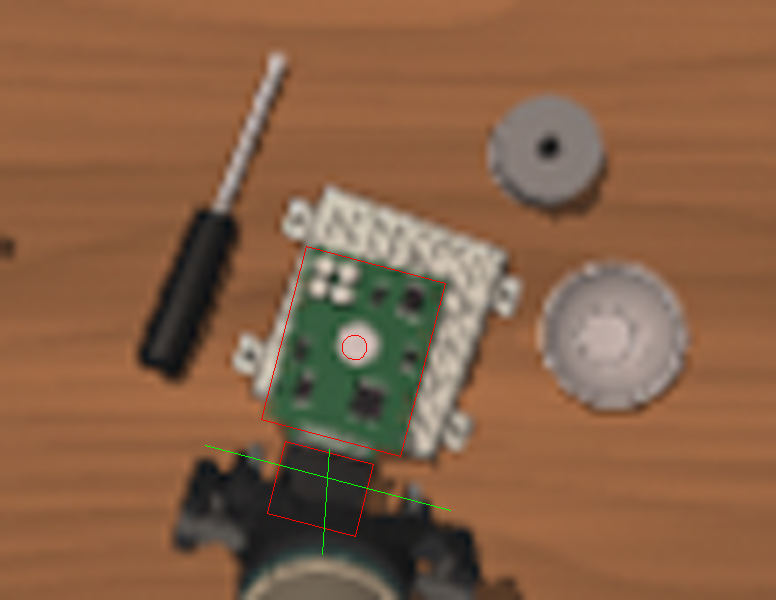

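```bash
python3 - <<'E'
from tr import *
from cell import ctrl
from mv import plan_poses,load
p0,r0=load()
r=lean(BD[2],DEG)*flip;E=tcp(g,r,22)
T=interp(p0,r0,[(E+[0,0,8],r,5),(E,r,1)])
s=ctrl.read_state();f=follow(s["qpos"],T);print(f[-1].round(2),E)
plan_poses(T)
E
```

```text
[ 0.33  0.84 -0.26  2.42  2.73  0.52 -1.24] [ 499.65869808 -109.78398745   20.6019552 ]
[[[0.0,-0.0039,0.0102,-0.0,-0.0,-0.0],[0.0,-0.0078,0.0205,-0.0,-0.0,-0.0],[0.0,-0.0117,0.0307,-0.0,-0.0,-0.0],[0.0,-0.0156,0.041,-0.0,-0.0,-0.0],[0.0,-0.0195,0.0512,-0.0,-0.0,-0.0],[0.0,-0.0225,0.0587,-0.0,-0.0,-0.0]]]
```

Call:
move_arm([
  [[0, -0.0039, 0.0102, 0, 0, 0], [0, -0.0078, 0.0205, 0, 0, 0], [0, -0.0117, 0.0307, 0, 0, 0], [0, -0.0156, 0.041, 0, 0, 0], [0, -0.0195, 0.0512, 0, 0, 0], [0, -0.0225, 0.0587, 0, 0, 0], [0, -0.0225, 0.0587, 0, 0, 0]],
])

```text
clock: 19.95
eef_pos: [499.4, -108.9, 19.6]
tool_rot: [2.759, -0.0, 1.318]
force: [1.0, -0.1, -0.1]
width: 68.3
```

```bash
python3 - <<'E'
from ov import *
s=ctrl.read_state();print(s["clock"],s["eef_pos"],s["tool_rot"],s["qpos"].round(2),s["force"],s["width"])
P=s["eef_pos"];Rm=R.from_euler("xyz",s["tool_rot"]).as_matrix()
draw("scene",[],(200,130,90,75),"pics/k1.png")
E
```

```text
19.95 [ 499.36927184 -108.91138955   19.58952828] [ 2.75874466e+00 -2.58244513e-04  1.31779632e+00] [ 0.28  0.81 -0.23  2.39  2.69  0.47 -1.22] [ 0.98370768 -0.05723292 -0.07034394] 68.34115419287545
```

View pics/k1.png

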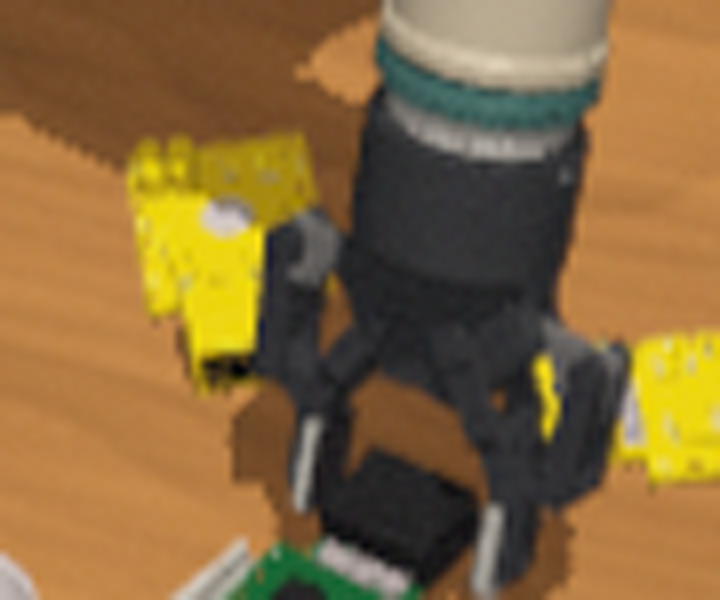

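Call:
move_arm([
  [[0, 0, 0, 0, 0, 0], [0, 0, 0, 0, 0, 0], [0, 0, 0, 0, 0, 0], [0, 0, 0, 0, 0, 0], [0, 0.0019, -0.0046, 0, 0, 0], [0, 0.0075, -0.0185, 0, 0, 0], [0, 0.015, -0.037, 0, 0, 0], [0, 0.0225, -0.0556, 0, 0, 0]],
], jaw=0.0)

```text
clock: 21.0
eef_pos: [499.2, -108.8, 80.7]
tool_rot: [2.759, -0.001, 1.318]
force: [-0.5, -0.2, -2.2]
width: 43.0
```

```bash
python3 - <<'E'
from ov import *
from mv import load,save
p,r=load();save(p+r.apply([0,22.5,-55.6]),r);print(load()[0])
s=ctrl.read_state();print(s["clock"],s["eef_pos"],s["tool_rot"],s["qpos"].round(2),s["force"],s["torque"],s["width"])
# predicted board pose if grasp as assumed
P=s["eef_pos"];
b=[557.5,-124.8,-.254,90]
draw("scene",[(b,boardlines(),(0,0,255))],(180,130,120,90),"pics/l1.png")
draw("top",[(b,boardlines(),(0,0,255))],(270,165,110,85),"pics/l2.png")
E
```

```text
[ 499.6745444  -109.8026845    80.53123486]
21.0 [ 499.18552809 -108.76410722   80.67368754] [ 2.75910923e+00 -6.14179759e-04  1.31783918e+00] [ 0.24  0.64 -0.16  2.38  2.63  0.29 -1.18] [-0.5220976  -0.21764614 -2.1651086 ] [0.17810398 0.62983666 0.01279291] 43.032615406587794
```

View pics/l1.png

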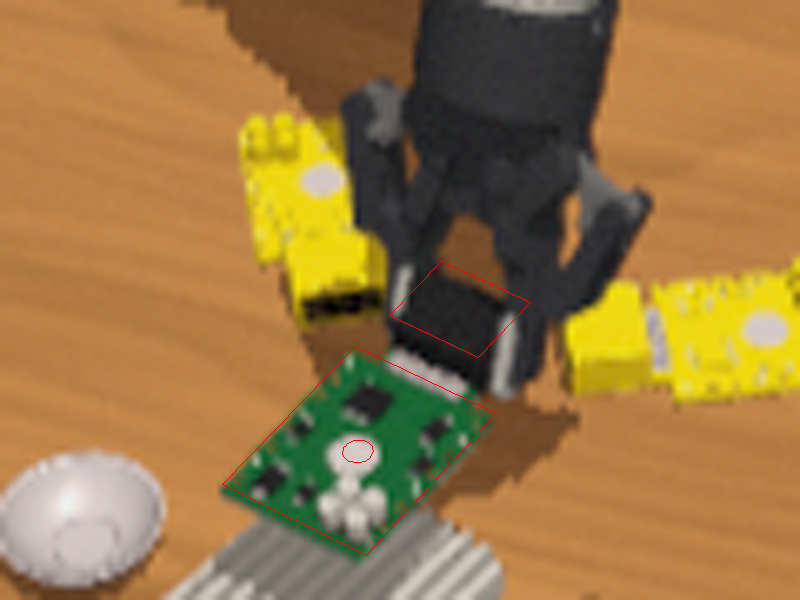

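View pics/l2.png

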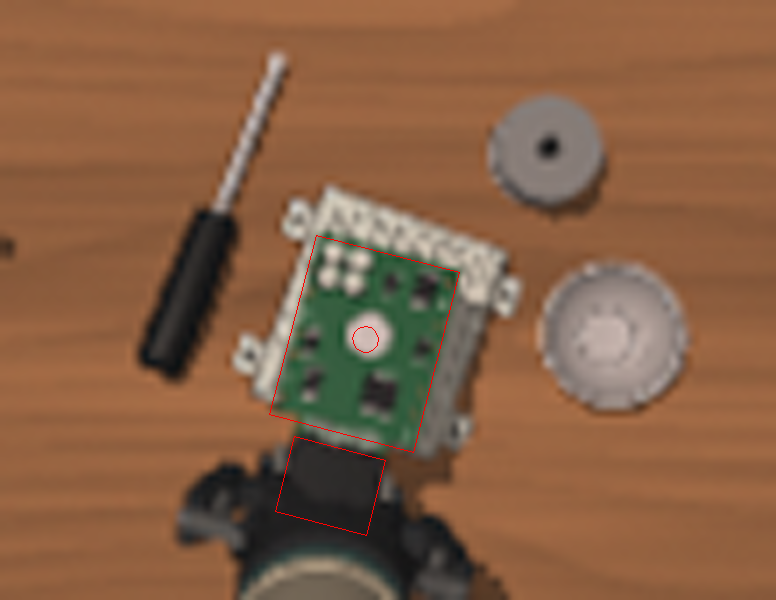

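```bash
cat > ins.py <<'E'
from tr import *
from cell import ctrl
import mv,json,os
from mv import plan_poses,load,save,ST
def Tm(p,r): M=np.eye(4);M[:3,:3]=r.as_matrix();M[:3,3]=p;return M
def uT(M): return M[:3,3],R.from_matrix(M[:3,:3])
if not os.path.exists("grip.npy"):
    s=ctrl.read_state()
    b=Tm([557.5,-124.8,91.1],R.from_euler("z",-.254));t=Tm(s["eef_pos"],R.from_euler("xyz",s["tool_rot"]))
    np.save("grip.npy",np.linalg.inv(b)@t)
G=np.load("grip.npy")
def tool_for(x,y,z,pitch=0,st=None,dyaw=0):
    st=st or mv.ST
    b=Tm(mv.s2w([x,y,z],st),R.from_euler("z",st[2]+dyaw)*R.from_euler("y",pitch));return uT(b@G)
def board_now(st=None):
    st=st or mv.ST
    s=ctrl.read_state();b=Tm(s["eef_pos"],R.from_euler("xyz",s["tool_rot"]))@np.linalg.inv(G)
    return mv.w2s(b[:3,3],st),(R.from_euler("z",-st[2])*R.from_matrix(b[:3,:3])).as_euler("xyz")
E
sed -i 's/^def w2s.*/def w2s(p,st): return R.from_euler("z",-st[2]).apply(np.asarray(p)-[st[0],st[1],0])/' mv.py
python3 - <<'E'
from ins import *
print(board_now())
p0,r0=load();off=p0-ctrl.read_state()["eef_pos"];print(off)
w1=tool_for(-100,-70,75);w2=tool_for(-80,0,52)
T=interp(p0,r0,[(w1[0],w1[1],10),(w2[0],w2[1],4)])
f=follow(ctrl.read_state()["qpos"],T);print(f[9].round(2),f[-1].round(2),np.abs(np.diff(f,axis=0)).max(),np.linalg.norm(fk(f[-1],k)[0]-w2[0]))
w3=tool_for(-80,0,43);w4=tool_for(-2,0,43)
f3=follow(f[-1],interp(w2[0],w2[1],[(*w3,3),(*w4,6)]));print(f3[2].round(2),f3[-1].round(2))
plan_poses(T)
E
```

```text
(array([-135.26757276, -304.9754314 ,   91.1       ]), array([ 0.   ,  0.   , -0.528]))
[-0.91011432 -0.74770884 -1.54761457]
[ 0.01  0.73 -0.34  2.47  2.74  0.48 -1.1 ] [-0.2   0.79 -0.33  2.45  2.6   0.53 -1.15] 0.052567757727971 4.3383856571136184e-13
[-0.19  0.82 -0.34  2.45  2.61  0.56 -1.16] [-0.25  0.8  -0.23  2.25  2.55  0.34 -1.07]
[[[0.0192,-0.0079,-0.0016,-0.0,0.02,-0.049],[0.0384,-0.0159,-0.0033,-0.001,0.04,-0.098],[0.0575,-0.0238,-0.0049,-0.001,0.06,-0.147],[0.0767,-0.0317,-0.0065,-0.001,0.08,-0.196],[0.0959,-0.0397,-0.0082,-0.001,0.1,-0.245],[0.1151,-0.0476,-0.0098,-0.002,0.119,-0.294],[0.1343,-0.0555,-0.0114,-0.002,0.139,-0.343],[0.1534,-0.0635,-0.0131,-0.002,0.159,-0.392],[0.1726,-0.0714,-0.0147,-0.003,0.179,-0.442],[0.1918,-0.0794,-0.0163,-0.003,0.199,-0.491],[0.2094,-0.0857,-0.0127,-0.003,0.199,-0.491],[0.2271,-0.092,-0.009,-0.003,0.199,-0.491],[0.2447,-0.0983,-0.0054,-0.003,0.199,-0.491],[0.2623,-0.1047,-0.0017,-0.003,0.199,-0.491]]]
```

```bash
python3 - <<'E'
from ins import *
b=Tm([557.5,-124.8,30],R.from_euler("z",-.254));t=Tm([499.37,-108.91,19.59],R.from_euler("xyz",[2.75874,-.00026,1.3178]))
np.save("grip.npy",np.linalg.inv(b)@t)
E
python3 - <<'E'
from ins import *
s=ctrl.read_state();print(s["clock"],board_now())
r=R.from_euler("xyz",[2.75769258,-1.92e-4,1.31662673]);p0=np.array([499.6745444,-109.8026845,80.53123486])
save(p0,r);r0=r
w1=tool_for(-88,-70,77);w2=tool_for(-78,0,52)
T=interp(p0,r0,[(w1[0],w1[1],10),(w2[0],w2[1],4)])
f=follow(s["qpos"],T);print(f[9].round(2),f[-1].round(2),np.abs(np.diff(f,axis=0)).max(),np.linalg.norm(fk(f[-1],k)[0]-w2[0]))
print(np.array([q[3] for q in f]).round(2))
plan_poses(T)
E
```

```text
21.1 (array([-134.16683887, -305.40825602,   92.73715667]), array([-9.05222368e-05, -4.12107259e-03, -5.27753525e-01]))
[-0.01  0.72 -0.32  2.46  2.73  0.43 -1.1 ] [-0.2   0.79 -0.33  2.44  2.61  0.52 -1.16] 0.049623686504783875 3.228085657724633e-13
[2.42 2.43 2.45 2.46 2.46 2.47 2.47 2.47 2.47 2.46 2.46 2.46 2.45 2.44]
[[[0.0197,-0.007,-0.0013,0.0,0.02,-0.049],[0.0394,-0.0141,-0.0027,0.0,0.04,-0.098],[0.0591,-0.0211,-0.004,0.0,0.059,-0.147],[0.0788,-0.0282,-0.0053,0.0,0.079,-0.196],[0.0985,-0.0352,-0.0067,0.001,0.099,-0.245],[0.1183,-0.0422,-0.008,0.001,0.119,-0.294],[0.138,-0.0493,-0.0094,0.001,0.139,-0.344],[0.1577,-0.0563,-0.0107,0.001,0.158,-0.393],[0.1774,-0.0634,-0.012,0.001,0.178,-0.442],[0.1971,-0.0704,-0.0134,0.001,0.198,-0.491],[0.2135,-0.0789,-0.0101,0.001,0.198,-0.491],[0.2298,-0.0874,-0.0068,0.001,0.198,-0.491],[0.2462,-0.096,-0.0035,0.001,0.198,-0.491],[0.2626,-0.1045,-0.0001,0.001,0.198,-0.491]]]
```

```bash
python3 - <<'E'
from ins import *
s=ctrl.read_state()
r0=R.from_euler("xyz",[2.75769258,-1.92e-4,1.31662673]);p0=np.array([499.6745444,-109.8026845,80.53123486])
save(p0,r0)
w0=tool_for(-90,-190,100,dyaw=-.27);w1=tool_for(-80,-70,80);w2=tool_for(-76,0,54)
T=interp(p0,r0,[(*w0,6),(*w1,5),(*w2,4)])
f=follow(s["qpos"],T);print(f[-1].round(2),np.abs(np.diff(f,axis=0)).max(),np.linalg.norm(fk(f[-1],k)[0]-w2[0]))
print(np.array([q[3] for q in f]).round(2),np.array([q[5] for q in f]).round(2))
plan_poses(T)
E
```

```text
[-0.2   0.78 -0.32  2.43  2.61  0.51 -1.16] 0.04773727601842687 3.8657704262548816e-13
[2.41 2.41 2.41 2.41 2.41 2.41 2.42 2.43 2.43 2.44 2.44 2.44 2.44 2.44
 2.43] [0.34 0.34 0.34 0.33 0.32 0.31 0.34 0.36 0.37 0.39 0.4  0.43 0.46 0.48
 0.51]
[[[0.0179,-0.0021,-0.0025,0.0,0.016,-0.04],[0.0358,-0.0043,-0.005,0.0,0.032,-0.08],[0.0538,-0.0064,-0.0075,0.001,0.049,-0.12],[0.0717,-0.0086,-0.01,0.001,0.065,-0.16],[0.0896,-0.0107,-0.0125,0.001,0.081,-0.2],[0.1075,-0.0129,-0.015,0.001,0.097,-0.24],[0.1262,-0.0229,-0.0147,0.001,0.117,-0.29],[0.145,-0.0329,-0.0144,0.001,0.137,-0.34],[0.1637,-0.0429,-0.0141,0.001,0.158,-0.391],[0.1824,-0.0529,-0.0138,0.001,0.178,-0.441],[0.2011,-0.0629,-0.0136,0.001,0.198,-0.491],[0.2167,-0.0727,-0.0105,0.001,0.198,-0.491],[0.2324,-0.0825,-0.0075,0.001,0.198,-0.491],[0.248,-0.0923,-0.0044,0.001,0.198,-0.491],[0.2636,-0.1021,-0.0014,0.001,0.198,-0.491]]]
```

Call:
move_arm([
  [[0.0179, -0.0021, -0.0025, 0, 0.016, -0.04], [0.0358, -0.0043, -0.005, 0, 0.032, -0.08], [0.0538, -0.0064, -0.0075, 0.001, 0.049, -0.12], [0.0717, -0.0086, -0.01, 0.001, 0.065, -0.16], [0.0896, -0.0107, -0.0125, 0.001, 0.081, -0.2], [0.1075, -0.0129, -0.015, 0.001, 0.097, -0.24], [0.1262, -0.0229, -0.0147, 0.001, 0.117, -0.29], [0.145, -0.0329, -0.0144, 0.001, 0.137, -0.34], [0.1637, -0.0429, -0.0141, 0.001, 0.158, -0.391], [0.1824, -0.0529, -0.0138, 0.001, 0.178, -0.441], [0.2011, -0.0629, -0.0136, 0.001, 0.198, -0.491], [0.2167, -0.0727, -0.0105, 0.001, 0.198, -0.491], [0.2324, -0.0825, -0.0075, 0.001, 0.198, -0.491], [0.248, -0.0923, -0.0044, 0.001, 0.198, -0.491], [0.2636, -0.1021, -0.0014, 0.001, 0.198, -0.491], [0.2636, -0.1021, -0.0014, 0.001, 0.198, -0.491]],
])

```text
clock: 23.1
eef_pos: [472.9, 172.1, 42.9]
tool_rot: [2.759, -0.001, 1.852]
force: [0.0, -0.4, -1.9]
width: 43.6
```

```bash
cat > look.py <<'E'
from ov import *
from ins import board_now,load
import mv,sys
s=ctrl.read_state();print(s["clock"],s["eef_pos"],s["qpos"].round(2),s["force"].round(2),s["torque"].round(2),s["width"])
bs,be=board_now();print("board in stand",bs.round(1),be.round(3));p,r=load();print("cmd-meas",(p-s["eef_pos"]).round(2))
w=mv.s2w(bs,mv.ST);b=[*w[:2],mv.ST[2]+be[2],w[2]]
n=sys.argv[1]
draw("scene",[(b,boardlines(),(0,0,255)),(mv.ST,standlines(22,1.22)[4:7],(0,255,0))],(290,165,120,90),f"pics/{n}a.png")
draw("top",[(b,boardlines(),(0,0,255)),(mv.ST,standlines(22,1.22)[:1]+standlines(22,1.22)[4:7],(0,255,0))],(165,160,110,85),f"pics/{n}b.png")
E
python3 look.py m
```

```text
23.1 [472.87887313 172.10444093  42.92130653] [-0.25  0.75 -0.28  2.41  2.55  0.45 -1.13] [ 0.01 -0.42 -1.93] [-0.2   0.58 -0.08] 43.57697502445668
board in stand [-76.1   3.3  53.3] [0.    0.    0.006]
cmd-meas [ 0.94 -2.83  0.72]
```

View pics/ma.png

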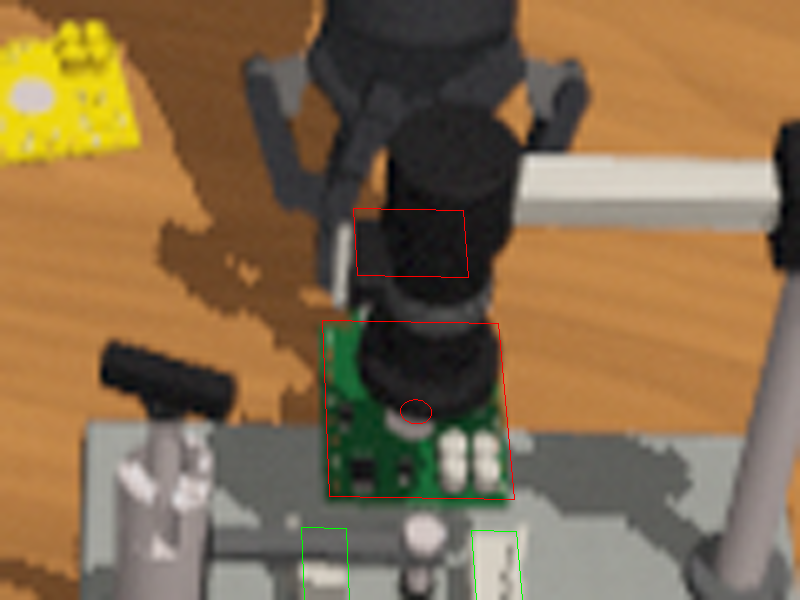

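View pics/mb.png

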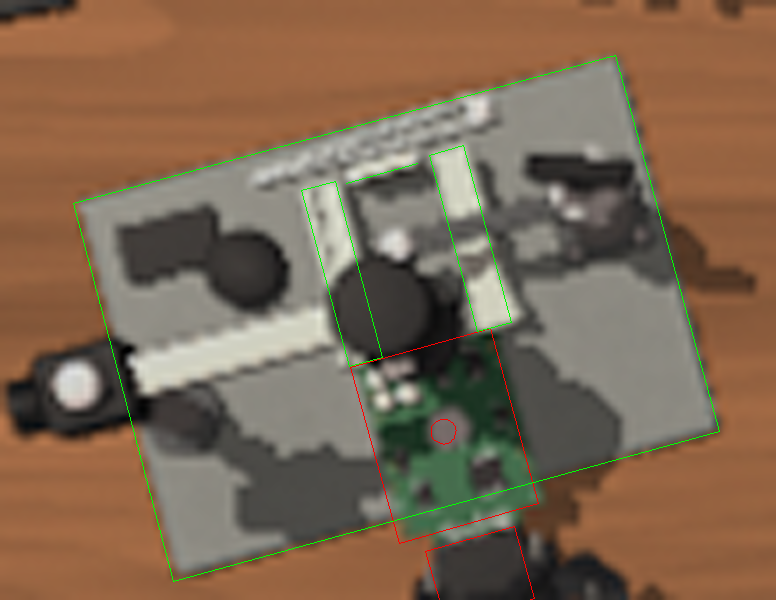

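```bash
python3 - <<'E'
from ins import *
s=ctrl.read_state();print(s["clock"],s["eef_pos"],s["qd"].round(3));print(board_now());p,r=load();print((p-s["eef_pos"]).round(2), (r.inv()*R.from_euler("xyz",s["tool_rot"])).as_rotvec().round(4))
E
```

```text
23.2 [473.57962086 169.81880278  43.3655486 ] [ 0.019 -0.009  0.011  0.003 -0.001 -0.001 -0.001]
(array([-76.08118096,   0.71603518,  53.78849499]), array([-0.00082366, -0.00020434,  0.00199697]))
[ 0.24 -0.55  0.27] [-0.0001  0.     -0.0019]
```

```bash
python3 - <<'E'
from ins import *
p0,r0=load()
a=tool_for(-76,0,43.5);b=tool_for(-40,0,43.5)
T=interp(p0,r0,[(*a,3),(*b,5)]);plan_poses(T)
E
```

```text
[[[0.0,-0.0013,0.0033,0.0,0.0,0.0],[0.0,-0.0026,0.0065,0.0,0.0,0.0],[0.0,-0.0039,0.0098,0.0,0.0,0.0],[-0.0,0.0027,0.0125,0.0,0.0,0.0],[-0.0,0.0094,0.0152,0.0,0.0,0.0],[-0.0,0.0161,0.0179,0.0,0.0,0.0],[-0.0,0.0228,0.0205,0.0,0.0,0.0],[-0.0,0.0294,0.0232,0.0,0.0,0.0]]]
```

Call:
move_arm([
  [[0, -0.0013, 0.0033, 0, 0, 0], [0, -0.0026, 0.0065, 0, 0, 0], [0, -0.0039, 0.0098, 0, 0, 0], [0, 0.0027, 0.0125, 0, 0, 0], [0, 0.0094, 0.0152, 0, 0, 0], [0, 0.0161, 0.0179, 0, 0, 0], [0, 0.0228, 0.0205, 0, 0, 0], [0, 0.0294, 0.0232, 0, 0, 0], [0, 0.0294, 0.0232, 0, 0, 0], [0, 0.0294, 0.0232, 0, 0, 0]],
])

```text
clock: 24.45
eef_pos: [507.8, 179.8, 32.8]
tool_rot: [2.759, 0.0, 1.847]
force: [-0.6, 0.3, -2.1]
width: 43.3
```

```bash
python3 look.py n
```

```text
24.45 [507.80200977 179.77233415  32.82613033] [-0.26  0.77 -0.24  2.32  2.54  0.39 -1.09] [-0.62  0.28 -2.05] [-0.18  0.57 -0.04] 43.298327051312796
board in stand [-40.4   1.   43.2] [-0.     0.     0.002]
cmd-meas [ 0.61 -0.73  0.28]
```

View pics/na.png

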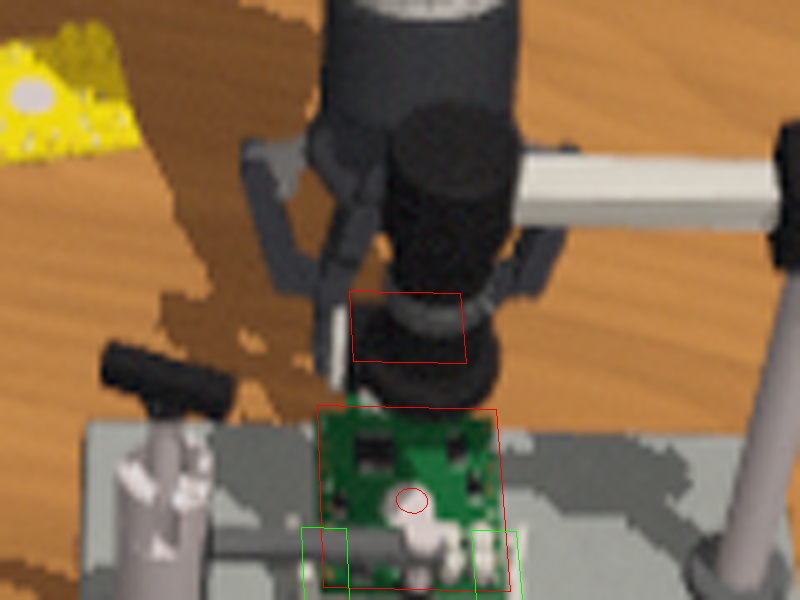

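View pics/nb.png

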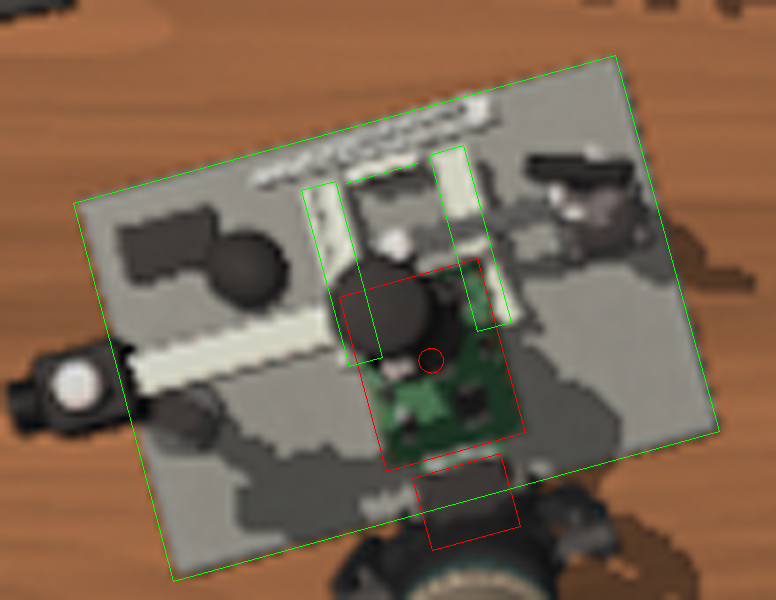

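```bash
python3 - <<'E'
from ins import *
p0,r0=load()
T=interp(p0,r0,[(*tool_for(-1,-.5,43),6)]);plan_poses(T)
E
```

```text
[[[-0.0001,0.006,0.0025,0.0,0.0,0.0],[-0.0002,0.012,0.005,0.0,0.0,0.0],[-0.0003,0.018,0.0075,0.0,0.0,0.0],[-0.0004,0.024,0.01,0.0,0.0,0.0],[-0.0005,0.03,0.0126,0.0,0.0,0.0],[-0.0006,0.036,0.0151,0.0,0.0,0.0]]]
```

Call:
move_arm([
  [[-0.0001, 0.006, 0.0025, 0, 0, 0], [-0.0002, 0.012, 0.005, 0, 0, 0], [-0.0003, 0.018, 0.0075, 0, 0, 0], [-0.0004, 0.024, 0.01, 0, 0, 0], [-0.0005, 0.03, 0.0126, 0, 0, 0], [-0.0006, 0.036, 0.0151, 0, 0, 0], [-0.0006, 0.036, 0.0151, 0, 0, 0], [-0.0006, 0.036, 0.0151, 0, 0, 0]],
])

```text
clock: 25.55
eef_pos: [545.5, 189.8, 32.2]
tool_rot: [2.759, 0.0, 1.847]
force: [-0.0, 0.5, -1.6]
width: 43.6
```

```bash
python3 look.py p
```

```text
25.55 [545.51954142 189.82746965  32.23741244] [-0.29  0.78 -0.18  2.22  2.5   0.29 -1.04] [-0.01  0.49 -1.62] [-0.17  0.6  -0.01] 43.55190010431788
board in stand [-1.4  0.5 42.6] [-0.     0.     0.002]
cmd-meas [ 0.62 -0.76  0.31]
```

View pics/pa.png

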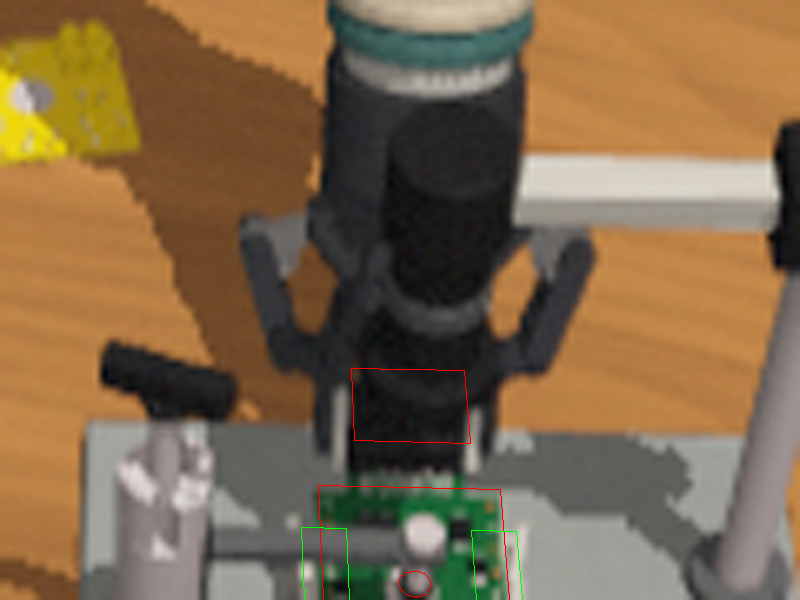

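View pics/pb.png

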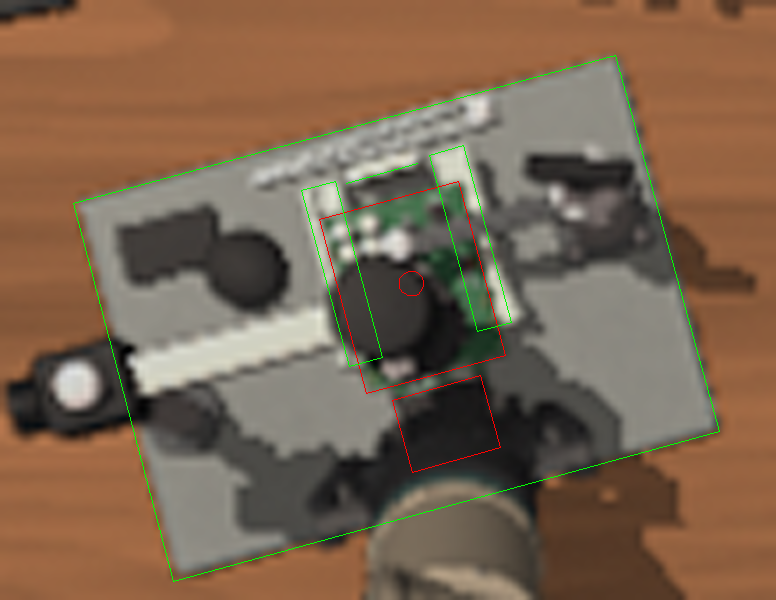

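Call:
move_arm([
  [[0, -0.0004, 0.0009, 0, 0, 0], [0, -0.0007, 0.0019, 0, 0, 0], [0, -0.0011, 0.0028, 0, 0, 0], [0, -0.0011, 0.0028, 0, 0, 0]],
])

```text
clock: 26.15
eef_pos: [545.7, 189.9, 30.6]
tool_rot: [2.757, 0.0, 1.848]
force: [-7.4, -1.9, 11.6]
width: 43.0
```

```bash
python3 - <<'E'
from ins import *
p0,r0=load()
p1=p0+r0.apply([0,-.7,1.9]) # after raising ~1mm net
a=R.from_euler("z",ST[2]).apply([1,0,0])
save(p0+r0.apply([0,-1.1,2.8]),r0)
p0,r0=load()
T=interp(p0,r0,[(p1,r0,1),(p1,r0,4),(p1-a*46,r0,4),(p1-a*46+[0,0,18],r0,2)]);plan_poses(T)
s=ctrl.read_state();f=follow(s["qpos"],T);print(f[-1].round(2))
E
```

```text
[[[0.0,0.0004,-0.0009,0.0,0.0,-0.0],[0.0,0.0004,-0.0009,0.0,0.0,-0.0],[0.0,0.0004,-0.0009,0.0,0.0,-0.0],[0.0,0.0004,-0.0009,0.0,0.0,-0.0],[0.0,0.0004,-0.0009,0.0,0.0,-0.0],[0.0,-0.0103,-0.0052,0.0,0.0,-0.0],[0.0,-0.0209,-0.0095,0.0,0.0,-0.0],[0.0,-0.0316,-0.0138,0.0,0.0,-0.0],[0.0001,-0.0423,-0.0181,0.0,0.0,-0.0],[0.0001,-0.0389,-0.0264,0.0,0.0,-0.0],[0.0001,-0.0355,-0.0348,0.0,0.0,-0.0]]]
[-0.21  0.76 -0.29  2.36  2.56  0.41 -1.09]
```

Call:
move_arm([
  [[0, 0.0004, -0.0009, 0, 0, 0], [0, 0.0004, -0.0009, 0, 0, 0], [0, 0.0004, -0.0009, 0, 0, 0], [0, 0.0004, -0.0009, 0, 0, 0]],
], jaw=0.68)

```text
clock: 26.65
eef_pos: [546.0, 189.9, 30.2]
tool_rot: [2.759, 0.0, 1.847]
force: [-0.4, 0.3, -0.2]
width: 57.8
```

```bash
python3 look.py q
```

```text
26.65 [545.9888221  189.90267769  30.1775305 ] [-0.29  0.79 -0.18  2.22  2.51  0.29 -1.04] [-0.4   0.33 -0.25] [-0.04  0.39 -0.03] 57.77730835050747
board in stand [-0.9  0.4 40.6] [-0.    -0.     0.001]
cmd-meas [-44.06 -13.21  18.38]
```

View pics/qa.png

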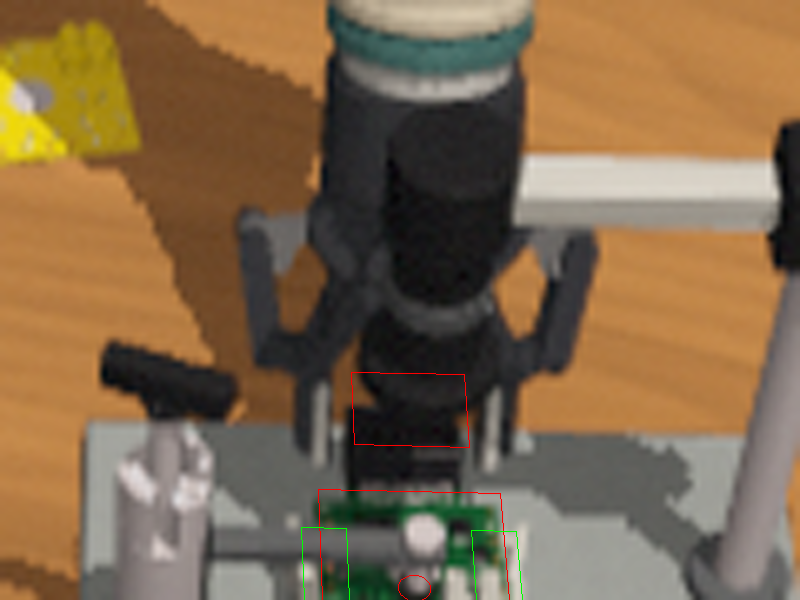

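```bash
python3 - <<'E'
from h import *
im=get_image("scene")["color"];x,y,w,h=330,210,50,60
a=cv2.resize(im[y:y+h,x:x+w],None,fx=10,fy=10,interpolation=cv2.INTER_CUBIC)
cv2.imwrite("pics/r.png",cv2.convertScaleAbs(a,alpha=1.6,beta=20))
im=get_image("top")["color"];x,y,w,h=200,175,55,55
a=cv2.resize(im[y:y+h,x:x+w],None,fx=10,fy=10,interpolation=cv2.INTER_CUBIC)
cv2.imwrite("pics/r2.png",cv2.convertScaleAbs(a,alpha=1.6,beta=20))
E
```

```text
(no output)
```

View pics/r.png

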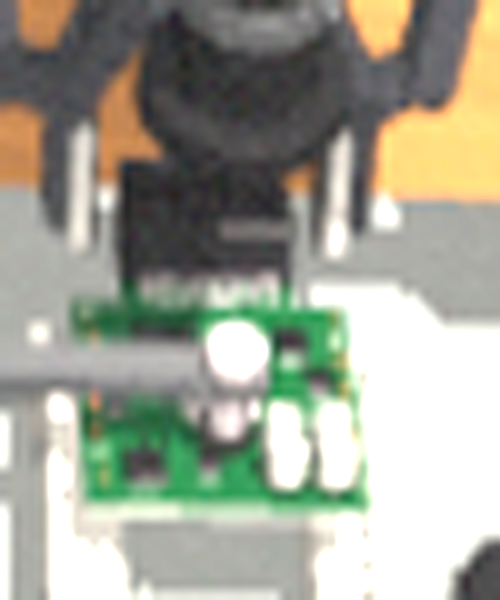

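View pics/r2.png

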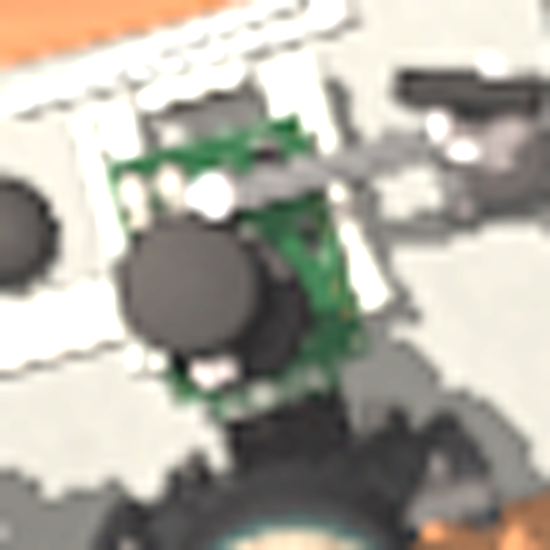

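The board tipped connector-down on release: its panel is foreshortened from 27 to 19 px in scene. Its centre of mass lies behind the rail fronts. I'll retreat, close the fingers and push it forward on the connector's back face. It should level out once its mass passes onto the rails.

```bash
python3 - <<'E'
from ins import *
s=ctrl.read_state();print(s["clock"],mv.w2s(s["eef_pos"],ST),s["width"],s["force"].round(1))
p=s["eef_pos"].copy();r=R.from_euler("xyz",s["tool_rot"])
# commanded: last = load() before retreat; take measured+sag offset
save([546.35,189.45,29.9],R.from_euler("xyz",[2.7577,-2e-4,1.8446]))
E
python3 - <<'E'
from ins import *
p0,r0=load();a=R.from_euler("z",ST[2]).apply([1,0,0])
T=interp(p0,r0,[(p0-a*47,r0,5)]);plan_poses(T)
s=ctrl.read_state();f=follow(s["qpos"],T);print(f[-1].round(2))
E
```

```text
26.85 [-61.22249184   1.15205098  30.25291695] 57.83233483718517 [-0.2  0.  -0.3]
[[[-0.0,-0.0087,-0.0035,0.0,0.0,0.0],[-0.0,-0.0174,-0.007,0.0,0.0,0.0],[-0.0,-0.0261,-0.0106,0.0,0.0,0.0],[-0.0,-0.0349,-0.0141,0.0,0.0,0.0],[-0.0,-0.0436,-0.0176,0.0,0.0,0.0]]]
[-0.2   0.82 -0.31  2.36  2.58  0.47 -1.11]
```

Call:
move_arm([
  [[0, -0.0087, -0.0035, 0, 0, 0], [0, -0.0174, -0.007, 0, 0, 0], [0, -0.0261, -0.0106, 0, 0, 0], [0, -0.0349, -0.0141, 0, 0, 0], [0, -0.0436, -0.0176, 0, 0, 0], [0, -0.0436, -0.0176, 0, 0, 0]],
])

```text
clock: 27.6
eef_pos: [499.7, 176.8, 30.2]
tool_rot: [2.76, -0.0, 1.848]
force: [0.6, 0.1, -0.1]
width: 58.0
```

Call:
move_arm([
  [[0, 0, 0, 0, 0, 0], [0, 0, 0, 0, 0, 0], [0, 0, 0, 0, 0, 0], [0, 0, 0, 0, 0, 0]],
], jaw=0.0)

```text
clock: 28.1
eef_pos: [500.9, 177.2, 30.4]
tool_rot: [2.758, 0.0, 1.847]
force: [-0.1, 0.3, 0.3]
width: -0.0
```

```bash
python3 - <<'E'
from ins import *
from h import get_image,cv2
s=ctrl.read_state();print(s["clock"],mv.w2s(s["eef_pos"],ST),s["eef_pos"],s["width"],s["force"].round(1),load()[0]-s["eef_pos"])
im=get_image("scene")["color"];x,y,w,h=320,190,70,80
a=cv2.resize(im[y:y+h,x:x+w],None,fx=7.5,fy=7.5,interpolation=cv2.INTER_CUBIC)
b=cv2.convertScaleAbs(a,alpha=1.6,beta=20);cv2.imwrite("pics/t.png",b)
E
```

```text
28.1 [-108.09578808    1.05793539   30.39182433] [500.85032795 177.16943907  30.39182433] -0.017469381786075208 [-0.1  0.3  0.3] [ 0.23283952 -0.43296567 -0.50248476]
```

View pics/t.png

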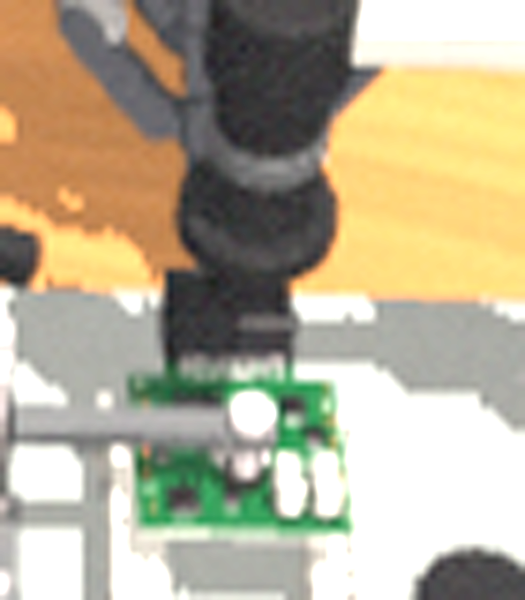

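Call:
move_arm([
  [[-0.0006, 0.0037, 0.0015, 0, 0, 0], [-0.0006, 0.0074, 0.003, 0, 0, 0], [-0.0006, 0.0105, 0.0042, 0, 0, 0], [-0.0006, 0.0136, 0.0055, 0, 0, 0], [-0.0006, 0.0167, 0.0067, 0, 0, 0], [-0.0006, 0.0167, 0.0067, 0, 0, 0]],
])

```text
clock: 28.9
eef_pos: [515.0, 180.7, 29.4]
tool_rot: [2.765, -0.001, 1.848]
force: [-6.6, -2.1, 2.6]
width: 0.1
```

```bash
cat > lk.py <<'E'
from ins import *
from h import get_image,cv2
import sys
s=ctrl.read_state();print(s["clock"],mv.w2s(s["eef_pos"],ST),s["eef_pos"],s["width"],s["force"].round(1),s["torque"].round(2),s["qpos"].round(2))
im=get_image("scene")["color"];x,y,w,h=320,190,70,80
a=cv2.resize(im[y:y+h,x:x+w],None,fx=7.5,fy=7.5,interpolation=cv2.INTER_CUBIC)
b=cv2.convertScaleAbs(a,alpha=1.6,beta=20);cv2.imwrite(f"pics/{sys.argv[1]}.png",b)
E
python3 lk.py u
```

```text
28.9 [-93.52316078   0.58650273  29.35157509] [515.00690411 180.65871788  29.35157509] 0.13062441488350424 [-6.6 -2.1  2.6] [-0.47  1.36 -0.1 ] [-0.26  0.78 -0.23  2.3   2.53  0.37 -1.07]
```

View pics/u.png

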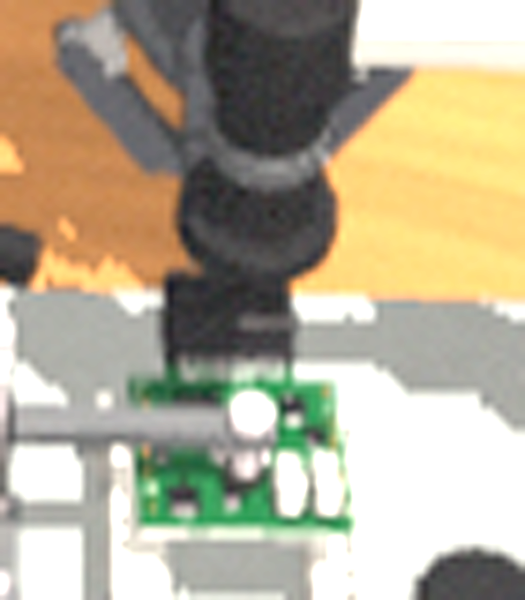

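Call:
move_arm([
  [[0, 0.0011, -0.0028, 0, 0, 0], [0, 0.0022, -0.0056, 0, 0, 0], [0, 0.0034, -0.0083, 0, 0, 0], [0, 0.0045, -0.0111, 0, 0, 0], [0, 0.0056, -0.0139, 0, 0, 0], [0, 0.0067, -0.0167, 0, 0, 0], [0, 0.0079, -0.0195, 0, 0, 0]],
])

```text
clock: 29.82
eef_pos: [518.7, 181.5, 51.8]
tool_rot: [2.758, 0.0, 1.847]
force: [0.1, -0.2, 0.1]
width: 0.1
```

```bash
python3 lk.py v
```

```text
29.825 [-89.76512448   0.44620156  51.80753972] [518.66271491 181.54051636  51.80753972] 0.10264745877261604 [ 0.1 -0.2  0.1] [-0.08  0.43  0.03] [-0.28  0.73 -0.2   2.29  2.5   0.31 -1.05]
```

View pics/v.png

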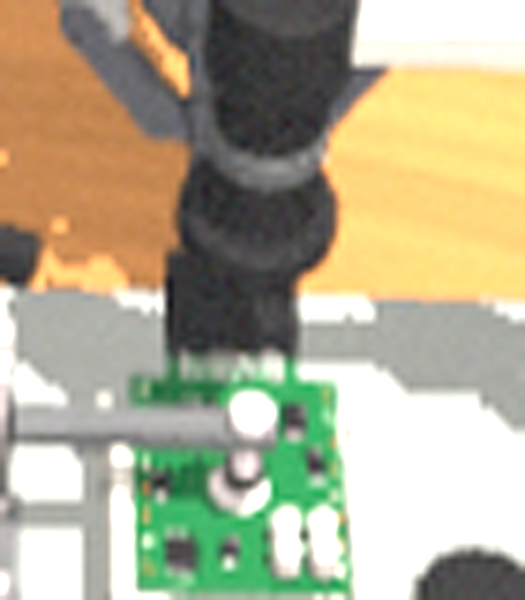

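```bash
python3 - <<'E'
from ov import *
import mv
uv=np.array([351.6,254.9]);w=atz(C["scene"],uv,44);print(mv.w2s(w-[4.5,-.5,0],mv.ST))
E
```

```text
[ 9.35806241  1.84509295 44.        ]
```

Call:
move_arm([
  [[0, -0.0015, 0.0037, 0, 0, 0], [0, 0.0003, 0.0045, 0, 0, 0], [0, 0.0021, 0.0052, 0, 0, 0], [0, 0.0039, 0.0059, 0, 0, 0], [0, 0.0054, 0.0065, 0, 0, 0], [0, 0.0068, 0.0071, 0, 0, 0], [0, 0.0068, 0.0071, 0, 0, 0]],
])

```text
clock: 30.75
eef_pos: [527.1, 184.0, 47.5]
tool_rot: [2.758, 0.0, 1.847]
force: [-0.6, -0.2, -1.2]
width: -0.0
```

```bash
python3 lk.py w
```

```text
30.75 [-80.93641152   0.50055354  47.48224115] [527.1473771  183.98175261  47.48224115] -0.009697724557102036 [-0.6 -0.2 -1.2] [-0.12  0.44  0.03] [-0.28  0.74 -0.2   2.27  2.49  0.3  -1.03]
```

View pics/w.png

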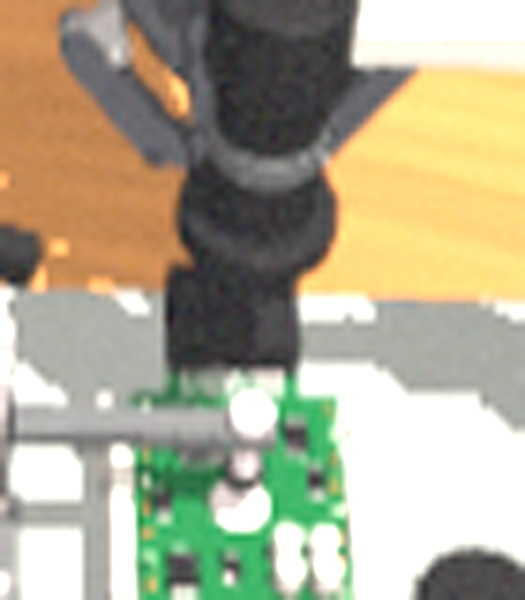

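Call:
move_arm([
  [[0, 0.0009, 0.0004, 0, 0, 0], [0, 0.0018, 0.0007, 0, 0, 0], [0, 0.0027, 0.0011, 0, 0, 0], [0, 0.0037, 0.0015, 0, 0, 0], [0, 0.0037, 0.0015, 0, 0, 0]],
])

```text
clock: 31.42
eef_pos: [529.2, 184.6, 47.0]
tool_rot: [2.761, -0.0, 1.848]
force: [-4.5, -1.0, 3.0]
width: -0.2
```

```bash
python3 lk.py x; python3 - <<'E'
from ov import *
import mv
s=0
b=mv.s2w([12,0,40],mv.ST)
B0=[b[0],b[1],.274,40]; B1=[b[0]+4.5,b[1]-.5,.274,40]
draw("scene",[(B1,boardlines(),(0,0,255))],(320,200,70,80),"pics/x1.png")
b2=[b[0]+1,b[1]-2,.274,40]
draw("top",[(b2,boardlines(),(0,0,255))],(200,165,70,60),"pics/x2.png")
E
```

```text
31.425 [-78.82363966   0.52895427  46.97273207] [529.17364988 184.58077693  46.97273207] -0.23089332880468902 [-4.5 -1.   3. ] [-0.33  1.1  -0.07] [-0.29  0.74 -0.19  2.26  2.48  0.29 -1.03]
```

View pics/x1.png

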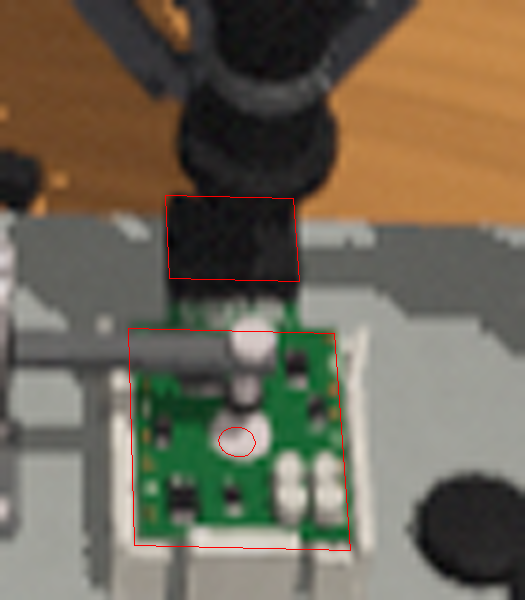

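View pics/x2.png

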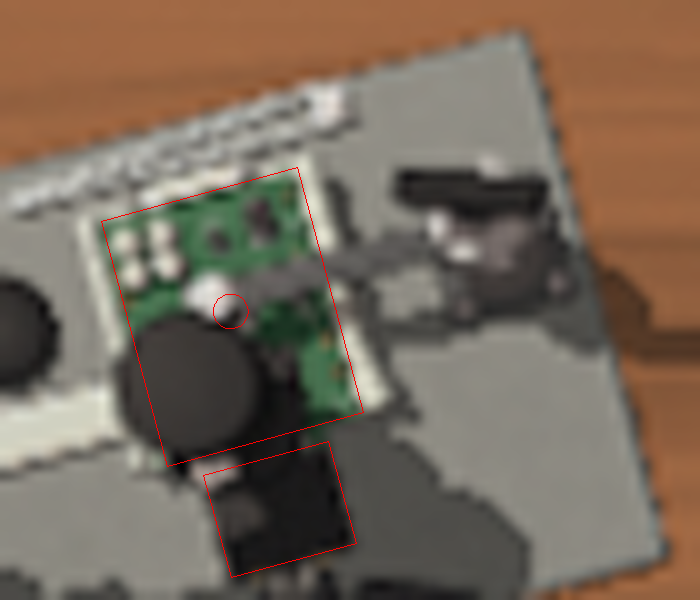

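```bash
python3 - <<'E'
from ins import *
s=ctrl.read_state();a=R.from_euler("z",ST[2]).apply([1,0,0])
# commanded pose now ~ meas + press offset; reconstruct
p=s["eef_pos"]+a*1.7+[0,-.5,0];r=R.from_euler("xyz",[2.7577,-2e-4,1.8446]);save(p,r)
T=interp(p,r,[(p-a*14,r,2),(p-a*40+[0,0,45],r,3),(p-a*55+[0,-20,110],r,2)])
f=follow(s["qpos"],T);print(f.round(2)[[1,4,6]])
plan_poses(T)
E
```

```text
[[-0.22  0.77 -0.27  2.32  2.53  0.38 -1.06]
 [-0.24  0.64 -0.25  2.37  2.49  0.31 -1.05]
 [-0.29  0.45 -0.1   2.38  2.36  0.23 -0.89]]
[[[-0.0,-0.0065,-0.0026,0.0,0.0,0.0],[-0.0,-0.013,-0.0052,0.0,0.0,0.0],[-0.0,-0.0154,-0.0224,0.0,0.0,0.0],[-0.0,-0.0178,-0.0396,0.0,0.0,0.0],[0.0,-0.0202,-0.0567,0.0,0.0,0.0],[-0.0096,-0.0175,-0.0907,0.0,0.0,0.0],[-0.0192,-0.0148,-0.1246,0.0,0.0,0.0]]]
```

Call:
move_arm([
  [[0, -0.0065, -0.0026, 0, 0, 0], [0, -0.013, -0.0052, 0, 0, 0], [0, -0.0154, -0.0224, 0, 0, 0], [0, -0.0178, -0.0396, 0, 0, 0], [0, -0.0202, -0.0567, 0, 0, 0], [0, -0.0202, -0.0567, 0, 0, 0]],
])

```text
clock: 32.33
eef_pos: [492.5, 174.2, 93.4]
tool_rot: [2.756, 0.0, 1.847]
force: [0.1, -0.9, 0.4]
width: -0.1
```

```bash
cat > s3.py <<'E'
from ins import *
from mv import down
from h import get_image,cv2
s=ctrl.read_state();q1=s["qpos"];print(s["clock"],s["eef_pos"],q1.round(3),s["force"].round(1))
im=get_image("scene")["color"];x,y,w,h=300,190,90,80
cv2.imwrite("pics/y.png",cv2.resize(im[y:y+h,x:x+w],None,fx=7.5,fy=7.5,interpolation=cv2.INTER_CUBIC))
p0,r0=load();p0=p0+r0.apply([0,0,0])
post=np.array([649.8,119.6])
tgt=(np.array([*post,255.]),down(-.077))
qh=np.array([-0.43,0.65,0.36,1.45,-0.25,1.09,-0.1])
rng=np.random.default_rng(5);best=[]
cam=mv.s2w([-24,0,0],ST)[:2]
for t in range(220):
    qm=np.array([-.11,.35,.1,2.15,1.52,1.25,.3])+rng.uniform(-1,1,7)*[.4,.25,.4,.35,.6,.3,.8]
    qe,e,_=ik(*tgt,qh+rng.normal(0,.1,7))
    if e>1: continue
    n1=n2=14
    T=[fk(q1+(qm-q1)*i/n1,k) for i in range(1,n1+1)]+[fk(qm+(qe-qm)*i/n2,k) for i in range(1,n2+1)]
    TT=[fk(q1,k)]+T
    da=max(np.degrees(np.linalg.norm((TT[i][1].inv()*TT[i+1][1]).as_rotvec())) for i in range(len(T)))
    dp=max(np.linalg.norm(TT[i+1][0]-TT[i][0]) for i in range(len(T)))
    # clearance: points along tool to camera axis
    cl=1e9
    for p,r in T:
        for d in (0,60,120,200,300):
            x=p-r.apply([0,0,d]); 
            if x[2]<330: cl=min(cl,np.hypot(*(x[:2]-cam))-(10 if d<50 else 0), 1e9)
    if da>10 or dp>60 or cl<110 or min(p[2] for p,r in T)<85: continue
    f=follow(q1,T,n=2);e=np.linalg.norm(fk(f[-1],k)[0]-T[-1][0]);dq=np.abs(np.diff(np.vstack([q1,f]),axis=0)).max()
    best.append((max(e-1,0)+300*max(dq-.2,0)+abs(f[-1][2]),e,dq,da,dp,cl,qm,qe,f))
best.sort(key=lambda b:b[0]);print(len(best))
for b in best[:4]:print(np.round(b[:6],2),b[6].round(2),b[7].round(2),b[8][13].round(2),b[8][-1].round(2))
np.save("s3.npy",np.array([q1,best[0][6],best[0][7]]))
b=best[0]
T=[fk(b[6]*0+q1+(b[6]-q1)*i/14,k) for i in range(1,15)]+[fk(b[6]+(b[7]-b[6])*i/14,k) for i in range(1,15)]
print([t[0].round(0).tolist() for t in T][::2])
E
python3 s3.py
```

```text
32.325 [492.4831865  174.16187035  93.37524713] [-0.299  0.616 -0.19   2.345  2.423  0.257 -0.992] [ 0.1 -0.9  0.4]
0Traceback (most recent call last):
  File "s3.py", line 33, in <module>
    np.save("s3.npy",np.array([q1,best[0][6],best[0][7]]))
                                  ~~~~^^^
IndexError: list index out of range
```

```bash
sed -i 's/cl<110/cl<82/; s/range(220)/range(400)/' s3.py; python3 s3.py
```

```text
32.375 [492.75191563 174.19966729  92.8372614 ] [-0.298  0.618 -0.19   2.344  2.423  0.257 -0.992] [ 0.1 -0.6  0.8]
0Traceback (most recent call last):
  File "s3.py", line 33, in <module>
    np.save("s3.npy",np.array([q1,best[0][6],best[0][7]]))
                                  ~~~~^^^
IndexError: list index out of range
```

View pics/y.png

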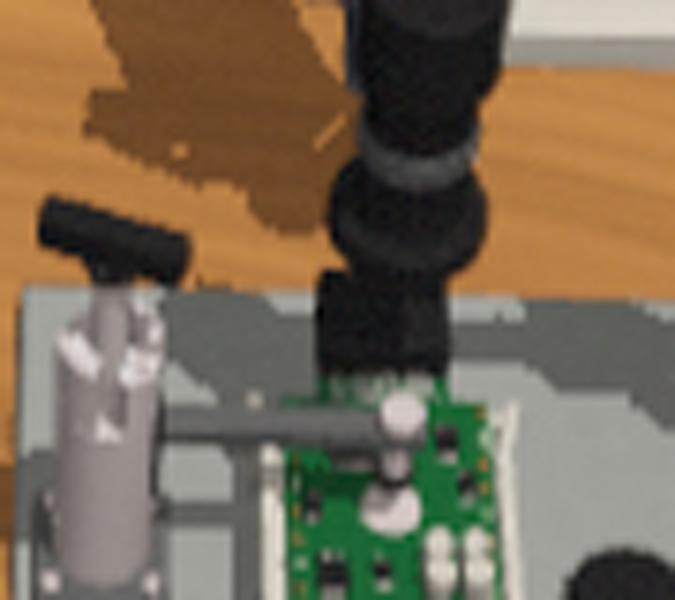

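```bash
sed -e 's/^tgt=.*/tgt=(np.array([560,-60,320.]),down(YE))/' -e 's/^qh=.*/qh=np.array([-0.24,0.376,0.484,1.732,-0.195,1.082,0.911])/' -e 's/^rng=/import sys;YE=0\nrng=/' s3.py > s4.py
python3 - <<'E'
s=open('s4.py').read()
s=s.replace("tgt=(np.array([560,-60,320.]),down(YE))","")
s=s.replace("    qe,e,_=ik(*tgt,","    YE=rng.choice([-.077,.3,.6]);tgt=(np.array([rng.choice([520,600]),rng.choice([-80,-20]),320.]),down(YE))\n    qe,e,_=ik(*tgt,")
s=s.replace("    if da>10 or","    c=np.array([da>10.2,dp>60,cl<82,min(p[2] for p,r in T)<85]);cnt+=c\n    if da>10.2 or").replace("rng=np.random","cnt=np.zeros(4);rng=np.random").replace("print(len(best))","print(len(best),cnt)").replace("np.save(\"s3.npy\"","np.save(\"s4.npy\"")
s=s.replace("n1=n2=14","n1=n2=14")
open('s4.py','w').write(s)
E
python3 s4.py
```

```text
32.425 [492.77943553 174.21985687  92.42058631] [-0.298  0.619 -0.19   2.343  2.423  0.257 -0.992] [-0.4 -0.8  0.8]
1 [ 63. 215. 391.   0.]
[3.066e+01 1.000e-02 3.000e-01 8.550e+00 5.797e+01 8.500e+01] [-0.    0.51  0.25  2.47  1.06  1.    1.05] [-0.36  0.52  0.56  1.55 -0.29  1.16  0.56] [-0.35  0.62  0.78  2.47  0.96  0.73  1.27] [-0.41  0.54  0.66  1.55 -0.35  1.17  0.61]
[[517.0, 130.0, 107.0], [530.0, 25.0, 125.0], [514.0, -82.0, 147.0], [465.0, -182.0, 174.0], [390.0, -263.0, 205.0], [294.0, -315.0, 239.0], [188.0, -332.0, 273.0], [153.0, -318.0, 285.0], [196.0, -292.0, 275.0], [250.0, -259.0, 264.0], [315.0, -218.0, 256.0], [390.0, -171.0, 257.0], [473.0, -116.0, 270.0], [558.0, -54.0, 299.0]]
```

```bash
python3 - <<'E'
from ins import *
s=ctrl.read_state();p0=np.array([492.78,173.9,92.6]);r0=R.from_euler("xyz",[2.7577,-2e-4,1.8446])
save(p0,r0)
rA=lean(-.0,22)*flip; rB=lean(-.2,22)*flip
T=interp(p0,r0,[([498,60,100],rA,4),([500,-60,108],rB,4)])
f=follow(s["qpos"],T);print(f.round(2)[[3,7]],f[:,5].min(),f[:,3].max());np.save("qA.npy",f[-1])
plan_poses(T)
E
sed -e 's/^s=ctrl.read_state();q1=.*/q1=np.load("qA.npy")/' -e '/get_image("scene")/d;/imwrite/d;/^p0,r0/d' s3.py > s5.py
sed -i 's/cl<82/cl<100/' s5.py
python3 s5.py
```

```text
[[-0.05  0.62 -0.24  2.42  2.46  0.33 -1.1 ]
 [ 0.18  0.59 -0.21  2.41  2.52  0.29 -1.11]] 0.28547064185719767 2.422740718631243
[[[-0.0278,-0.0053,-0.0041,-0.0,-0.026,0.063],[-0.0555,-0.0106,-0.0083,-0.0,-0.051,0.127],[-0.0833,-0.0158,-0.0124,-0.0,-0.077,0.19],[-0.1111,-0.0211,-0.0165,-0.0,-0.103,0.254],[-0.1401,-0.0274,-0.0213,-0.0,-0.121,0.3],[-0.1691,-0.0338,-0.026,-0.0,-0.14,0.347],[-0.1981,-0.0401,-0.0307,-0.0,-0.159,0.393],[-0.2271,-0.0464,-0.0354,-0.0,-0.178,0.439]]]
0Traceback (most recent call last):
  File "s5.py", line 30, in <module>
    np.save("s3.npy",np.array([q1,best[0][6],best[0][7]]))
                                  ~~~~^^^
IndexError: list index out of range
```

Call:
move_arm([
  [[-0.0278, -0.0053, -0.0041, 0, -0.026, 0.063], [-0.0555, -0.0106, -0.0083, 0, -0.051, 0.127], [-0.0833, -0.0158, -0.0124, 0, -0.077, 0.19], [-0.1111, -0.0211, -0.0165, 0, -0.103, 0.254], [-0.1401, -0.0274, -0.0213, 0, -0.121, 0.3], [-0.1691, -0.0338, -0.026, 0, -0.14, 0.347], [-0.1981, -0.0401, -0.0307, 0, -0.159, 0.393], [-0.2271, -0.0464, -0.0354, 0, -0.178, 0.439]],
], jaw=0.4)

```text
clock: 33.48
eef_pos: [500.3, -60.8, 107.3]
tool_rot: [2.759, 0.001, 1.372]
force: [0.5, -0.3, -0.8]
width: 34.3
```

```bash
cat > s6.py <<'E'
from ins import *
from mv import down
s=ctrl.read_state();q1=s["qpos"];print(s["clock"],s["eef_pos"],load()[0],q1.round(3))
rng=np.random.default_rng(7);best=[];cnt=np.zeros(4)
qh=np.array([-0.24,0.376,0.484,1.732,-0.195,1.082,0.911])
cam=mv.s2w([-24,0,0],ST)[:2]
for t in range(300):
    qm=np.array([-.11,.35,.1,2.15,1.52,1.25,.3])+rng.uniform(-1,1,7)*[.3,.2,.3,.2,.4,.25,.4]
    YE=rng.choice([0.,.3,.6]);tgt=(np.array([rng.choice([520,600]),rng.choice([-80,-20]),320.]),down(YE))
    qe,e,_=ik(*tgt,qh+rng.normal(0,.1,7))
    if e>1: continue
    n1=n2=12
    T=[fk(q1+(qm-q1)*i/n1,k) for i in range(1,n1+1)]+[fk(qm+(qe-qm)*i/n2,k) for i in range(1,n2+1)]
    TT=[fk(q1,k)]+T
    da=max(np.degrees(np.linalg.norm((TT[i][1].inv()*TT[i+1][1]).as_rotvec())) for i in range(len(T)))
    dp=max(np.linalg.norm(TT[i+1][0]-TT[i][0]) for i in range(len(T)))
    zm=min(p[2] for p,r in T);ym=max(p[1] for p,r in T)
    c=np.array([da>10.2,dp>58,ym>20,zm<95]);cnt+=c
    if c.any(): continue
    f=follow(q1,T,n=2);e=np.linalg.norm(fk(f[-1],k)[0]-T[-1][0]);dq=np.abs(np.diff(np.vstack([q1,f]),axis=0)).max()
    best.append((max(e-1,0)+300*max(dq-.2,0)+abs(f[-1][2]),e,dq,da,dp,zm,qm,qe,f,YE,T))
best.sort(key=lambda b:b[0]);print(len(best),cnt)
for b in best[:3]:print(np.round(b[:6],2),b[9],b[6].round(2),b[7].round(2),b[8][11].round(2),b[8][-1].round(2))
b=best[0];print([t[0].round(0).tolist() for t in b[10]][::3])
np.save("s6.npy",np.array([q1,b[6],b[7]]))
E
python3 s6.py
```

```text
33.475 [500.29390735 -60.81497952 107.25730148] [500.00295911 -59.96151924 107.99963247] [ 0.143  0.572 -0.176  2.381  2.403  0.246 -1.001]
120 [ 48. 159.   0.   0.]
[1.3000e-01 1.0000e-02 1.8000e-01 7.2800e+00 4.9310e+01 1.2985e+02] 0.6 [-0.12  0.5  -0.02  2.16  1.47  1.04 -0.08] [-0.23  0.52  0.51  1.54 -0.27  1.16  0.94] [-0.52  0.55  0.55  2.16  1.39  0.74 -0.03] [ 0.01  0.48  0.13  1.54 -0.07  1.13  0.75]
[1.5000e-01 1.0000e-02 1.6000e-01 6.7200e+00 5.4850e+01 1.3986e+02] 0.6 [ 0.19  0.39 -0.11  2.    1.48  1.2   0.06] [-0.17  0.51  0.41  1.54 -0.21  1.14  0.89] [-0.34  0.45  0.63  2.    1.35  0.88  0.12] [-0.    0.48  0.15  1.54 -0.07  1.13  0.76]
[1.7000e-01 1.0000e-02 1.4000e-01 6.4800e+00 4.9960e+01 1.3468e+02] 0.6 [-0.2   0.4   0.32  2.09  1.27  1.    0.01] [-0.28  0.5   0.43  1.55 -0.22  1.14  0.8 ] [-0.43  0.46  0.66  2.09  1.19  0.85  0.08] [-0.12  0.48  0.17  1.55 -0.08  1.12  0.67]
[[531.0, -81.0, 130.0], [577.0, -144.0, 181.0], [586.0, -204.0, 240.0], [561.0, -249.0, 296.0], [506.0, -279.0, 328.0], [457.0, -269.0, 310.0], [460.0, -211.0, 289.0], [527.0, -132.0, 292.0]]
```

```bash
python3 - <<'E'
from ins import *
q1=ctrl.read_state()["qpos"];qm=np.array([-0.2,0.4,0.32,2.09,1.27,1.0,0.01])
print(load()[0])
T=[fk(q1+(qm-q1)*i/12,k) for i in range(1,13)]
print([t[0].round(0).tolist() for t in T][::3])
plan_poses(T)
E
```

```text
[500.00295911 -59.96151924 107.99963247]
[[533.0, -94.0, 135.0], [574.0, -197.0, 208.0], [561.0, -287.0, 292.0], [503.0, -345.0, 366.0]]
[[[-0.0271,0.0462,-0.0102,-0.071,-0.094,0.004],[-0.0571,0.0785,-0.021,-0.136,-0.178,0.014],[-0.0884,0.1066,-0.0363,-0.191,-0.267,0.025],[-0.1202,0.1296,-0.0556,-0.236,-0.359,0.038],[-0.1516,0.1474,-0.0784,-0.27,-0.454,0.054],[-0.1819,0.1595,-0.1038,-0.292,-0.548,0.074],[-0.2104,0.1658,-0.1312,-0.301,-0.641,0.097],[-0.2364,0.1665,-0.1596,-0.297,-0.731,0.125],[-0.2593,0.1617,-0.1884,-0.28,-0.817,0.156],[-0.2785,0.1519,-0.2167,-0.251,-0.895,0.191],[-0.2936,0.1376,-0.2438,-0.208,-0.965,0.23],[-0.3043,0.1195,-0.2693,-0.154,-1.024,0.27]]]
```

Call:
move_arm([
  [[-0.0271, 0.0462, -0.0102, -0.071, -0.094, 0.004], [-0.0571, 0.0785, -0.021, -0.136, -0.178, 0.014], [-0.0884, 0.1066, -0.0363, -0.191, -0.267, 0.025], [-0.1202, 0.1296, -0.0556, -0.236, -0.359, 0.038], [-0.1516, 0.1474, -0.0784, -0.27, -0.454, 0.054], [-0.1819, 0.1595, -0.1038, -0.292, -0.548, 0.074], [-0.2104, 0.1658, -0.1312, -0.301, -0.641, 0.097], [-0.2364, 0.1665, -0.1596, -0.297, -0.731, 0.125], [-0.2593, 0.1617, -0.1884, -0.28, -0.817, 0.156], [-0.2785, 0.1519, -0.2167, -0.251, -0.895, 0.191], [-0.2936, 0.1376, -0.2438, -0.208, -0.965, 0.23], [-0.3043, 0.1195, -0.2693, -0.154, -1.024, 0.27]],
])

```text
clock: 34.98
eef_pos: [449.8, -359.9, 402.9]
tool_rot: [2.247, 0.713, 0.503]
force: [1.1, -0.4, 0.1]
width: 34.2
```

```bash
python3 - <<'E'
from ins import *
from mv import down
s=ctrl.read_state();q1=s["qpos"];print(s["clock"],s["eef_pos"],load()[0],q1.round(2))
qm=np.array([-0.2,0.4,0.32,2.09,1.27,1.0,0.01]);qe=np.array([-0.28,0.5,0.43,1.55,-0.22,1.14,0.8])
T=[fk(qm+(qe-qm)*i/12,k) for i in range(1,13)]
f=follow(q1,T,n=3);print(f[-1].round(2),np.abs(np.diff(f,axis=0)).max(),fk(qe,k)[0],fk(qe,k)[1].as_euler("xyz"))
# then T-bar hover
p,r=T[-1]
T2=interp(p,r,[([649.8,119.6,262],down(-.077),8)])
f2=follow(f[-1],T2,n=3);print(f2[-1].round(2))
plan_poses(T+T2)
E
```

```text
34.975 [ 449.81562784 -359.87191733  402.88294673] [ 449.32637186 -360.04989909  402.58421759] [-0.5   0.46  0.78  2.09  1.14  0.82  0.18]
[-0.17  0.48  0.24  1.55 -0.12  1.13  0.71] 0.12402022334662188 [599.56770951 -20.37467307 320.40902804] [3.14040532e+00 1.07241661e-03 6.03943473e-01]
[-0.45  0.64  0.39  1.45 -0.26  1.1  -0.08]
[[[0.0073,-0.0146,-0.0043,0.082,0.004,0.031],[0.0189,-0.029,-0.0116,0.165,0.019,0.06],[0.0345,-0.0424,-0.0218,0.247,0.044,0.086],[0.0539,-0.0542,-0.0352,0.327,0.079,0.111],[0.0766,-0.0639,-0.0518,0.405,0.124,0.133],[0.1022,-0.0709,-0.0716,0.48,0.179,0.154],[0.13,-0.0749,-0.0946,0.55,0.244,0.172],[0.1594,-0.0753,-0.1209,0.616,0.319,0.187],[0.1897,-0.0721,-0.1503,0.677,0.402,0.2],[0.22,-0.0651,-0.1829,0.731,0.494,0.211],[0.2496,-0.0543,-0.2185,0.778,0.593,0.22],[0.2776,-0.0396,-0.257,0.818,0.7,0.226],[0.293,-0.0446,-0.2688,0.849,0.666,0.302],[0.3083,-0.0495,-0.2806,0.879,0.631,0.379],[0.3236,-0.0545,-0.2924,0.908,0.595,0.456],[0.339,-0.0594,-0.3042,0.936,0.558,0.532],[0.3543,-0.0644,-0.316,0.963,0.52,0.609],[0.3696,-0.0693,-0.3278,0.989,0.481,0.685],[0.385,-0.0743,-0.3396,1.014,0.441,0.761],[0.4003,-0.0792,-0.3515,1.038,0.4,0.837]]]
```

Call:
move_arm([
  [[0.0073, -0.0146, -0.0043, 0.082, 0.004, 0.031], [0.0189, -0.029, -0.0116, 0.165, 0.019, 0.06], [0.0345, -0.0424, -0.0218, 0.247, 0.044, 0.086], [0.0539, -0.0542, -0.0352, 0.327, 0.079, 0.111], [0.0766, -0.0639, -0.0518, 0.405, 0.124, 0.133], [0.1022, -0.0709, -0.0716, 0.48, 0.179, 0.154], [0.13, -0.0749, -0.0946, 0.55, 0.244, 0.172], [0.1594, -0.0753, -0.1209, 0.616, 0.319, 0.187], [0.1897, -0.0721, -0.1503, 0.677, 0.402, 0.2], [0.22, -0.0651, -0.1829, 0.731, 0.494, 0.211], [0.2496, -0.0543, -0.2185, 0.778, 0.593, 0.22], [0.2776, -0.0396, -0.257, 0.818, 0.7, 0.226], [0.293, -0.0446, -0.2688, 0.849, 0.666, 0.302], [0.3083, -0.0495, -0.2806, 0.879, 0.631, 0.379], [0.3236, -0.0545, -0.2924, 0.908, 0.595, 0.456], [0.339, -0.0594, -0.3042, 0.936, 0.558, 0.532], [0.3543, -0.0644, -0.316, 0.963, 0.52, 0.609], [0.3696, -0.0693, -0.3278, 0.989, 0.481, 0.685], [0.385, -0.0743, -0.3396, 1.014, 0.441, 0.761], [0.4003, -0.0792, -0.3515, 1.038, 0.4, 0.837]],
])

```text
clock: 37.48
eef_pos: [649.3, 120.7, 260.1]
tool_rot: [3.14, 0.003, -0.077]
force: [-1.1, -0.0, -0.2]
width: 34.3
```

```bash
python3 - <<'E'
from ov import *
from ins import *
s=ctrl.read_state();print(s["clock"],s["eef_pos"],s["tool_rot"],load()[0],load()[1].as_euler("xyz"),s["qpos"].round(2),s["width"])
draw("scene",[],(280,150,120,100),"pics/z1.png")
E
```

```text
37.475 [649.26197304 120.74671155 260.09091178] [ 3.13992476  0.00334982 -0.07684805] [649.8148936  119.64745261 262.01472082] [-3.14141320e+00 -1.30822877e-05 -7.66946014e-02] [-0.47  0.65  0.43  1.45 -0.29  1.1  -0.06] 34.29272548399182
```

View pics/z1.png

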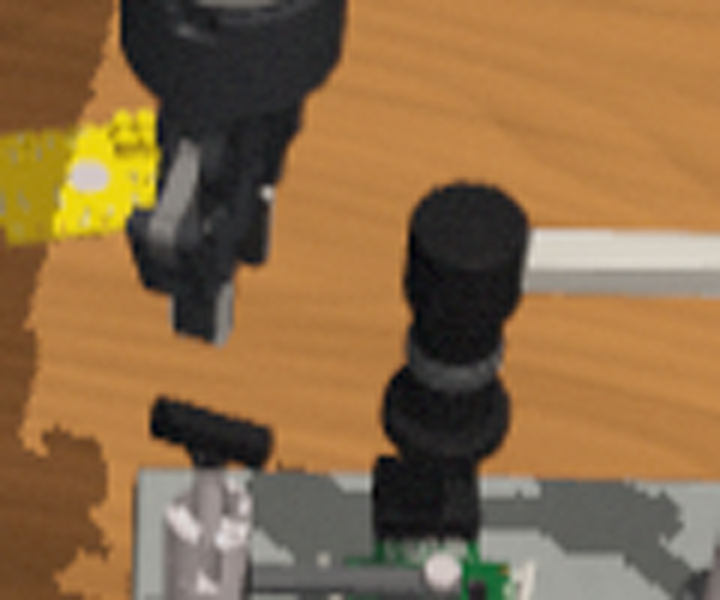

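Call:
move_arm([
  [[0, 0, 0.015, 0, 0, 0], [0, 0, 0.032, 0, 0, 0], [0, 0, 0.05, 0, 0, 0], [0, 0, 0.066, 0, 0, 0], [0, 0, 0.08, 0, 0, 0], [0, 0, 0.09, 0, 0, 0], [0, 0, 0.096, 0, 0, 0], [0, 0, 0.096, 0, 0, 0], [0, 0, 0.096, 0, 0, 0]],
])

```text
clock: 38.65
eef_pos: [649.9, 120.3, 166.3]
tool_rot: [3.142, -0.0, -0.074]
force: [0.3, -0.4, 0.6]
width: 34.3
```

Call:
move_arm([
  [[0, 0, 0, 0, 0, 0], [0, 0, 0, 0, 0, 0], [0, 0, 0, 0, 0, 0], [0, 0, 0, 0, 0, 0]],
], jaw=0.0)

```text
clock: 39.15
eef_pos: [650.0, 120.3, 166.3]
tool_rot: [3.142, -0.001, -0.074]
force: [-0.6, -0.7, 3.3]
width: 10.7
```

Call:
move_arm([
  [[0, 0, -0.003, 0, 0, 0], [0, 0, -0.006, 0, 0, 0], [0, 0, -0.009, 0, 0, 0], [0, 0, -0.0105, 0, 0, 0], [0, 0, -0.0105, 0, 0, 0]],
])

```text
clock: 39.78
eef_pos: [649.5, 120.3, 174.5]
tool_rot: [3.141, 0.001, -0.074]
force: [5.6, -0.9, -12.5]
width: 11.1
```

Raised to about 30 mm. Turning back to 0.

Call:
move_arm([
  [[0, 0, -0.0105, 0, 0, 0.12], [0, 0, -0.0105, 0, 0, 0.24], [0, 0, -0.0105, 0, 0, 0.36], [0, 0, -0.0105, 0, 0, 0.48], [0, 0, -0.0105, 0, 0, 0.6], [0, 0, -0.0105, 0, 0, 0.72], [0, 0, -0.0105, 0, 0, 0.84], [0, 0, -0.0105, 0, 0, 0.96], [0, 0, -0.0105, 0, 0, 1.08], [0, 0, -0.0105, 0, 0, 1.18], [0, 0, -0.0105, 0, 0, 1.22], [0, 0, -0.0105, 0, 0, 1.22]],
])

```text
clock: 41.28
eef_pos: [649.5, 120.1, 179.8]
tool_rot: [3.138, -0.003, -1.295]
force: [15.4, -1.7, -40.1]
width: 10.8
```

```bash
python3 - <<'E'
from ins import *
s=ctrl.read_state();print(s["clock"],s["eef_pos"],s["tool_rot"],s["force"].round(1),s["torque"].round(2),s["width"])
E
```

```text
41.275 [649.49278936 120.11182591 179.82404137] [ 3.13771063 -0.00323287 -1.29489359] [ 15.4  -1.7 -40.1] [-0.08 -3.45  0.04] 10.778756142690506
```

Call:
move_arm([
  [[0, 0, 0.005, 0, 0, 0], [0, 0, 0.01, 0, 0, 0], [0, 0, 0.015, 0, 0, 0], [0, 0, 0.02, 0, 0, 0], [0, 0, 0.025, 0, 0, 0], [0, 0, 0.03, 0, 0, 0], [0, 0, 0.03, 0, 0, 0]],
])

```text
clock: 42.15
eef_pos: [650.0, 120.1, 155.3]
tool_rot: [3.141, -0.001, -1.294]
force: [5.0, -1.7, -9.7]
width: 10.7
```

Call:
move_arm([
  [[0, 0, 0.002, 0, 0, 0], [0, 0, 0.004, 0, 0, 0], [0, 0, 0.006, 0, 0, 0], [0, 0, 0.008, 0, 0, 0], [0, 0, 0.009, 0, 0, 0], [0, 0, 0.009, 0, 0, 0]],
])

```text
clock: 42.9
eef_pos: [650.2, 120.1, 149.2]
tool_rot: [-3.14, -0.0, -1.294]
force: [-0.0, -1.6, 5.7]
width: 10.7
```

Call:
move_arm([
  [[0, 0, -0.002, 0, 0, 0], [0, 0, -0.002, 0, 0, 0], [0, 0, -0.002, 0, 0, 0], [0, 0, -0.002, 0, 0, 0], [0, 0, -0.012, 0, 0, 0], [0, 0, -0.035, 0, 0, 0], [0, 0, -0.07, 0, 0, 0], [0, 0, -0.105, 0, 0, 0], [0, 0, -0.105, 0, 0, 0]],
], jaw=0.4)

```text
clock: 44.02
eef_pos: [651.5, 119.8, 256.7]
tool_rot: [-3.136, -0.001, -1.294]
force: [0.0, -0.3, -0.2]
width: 34.4
```

```bash
python3 - <<'E'
from ov import *
from ins import *
s=ctrl.read_state();print(s["clock"],s["eef_pos"],s["force"].round(2),s["width"])
b=mv.s2w([12,0,40],mv.ST);B1=[b[0]+4.5,b[1]-.5,.274,40];S1=[ST[0]+4.5,ST[1]-.5,.274]
draw("scene",[(B1,boardlines(),(0,0,255)),(S1,standlines(4,0)[-1:],(0,255,0))],(295,200,100,80),"pics/fin1.png")
draw("top",[],(160,160,115,90),"pics/fin2.png")
E
```

```text
44.025 [651.53100149 119.75457723 256.67391905] [ 0.05 -0.3  -0.18] 34.429871416043994
```

View pics/fin1.png

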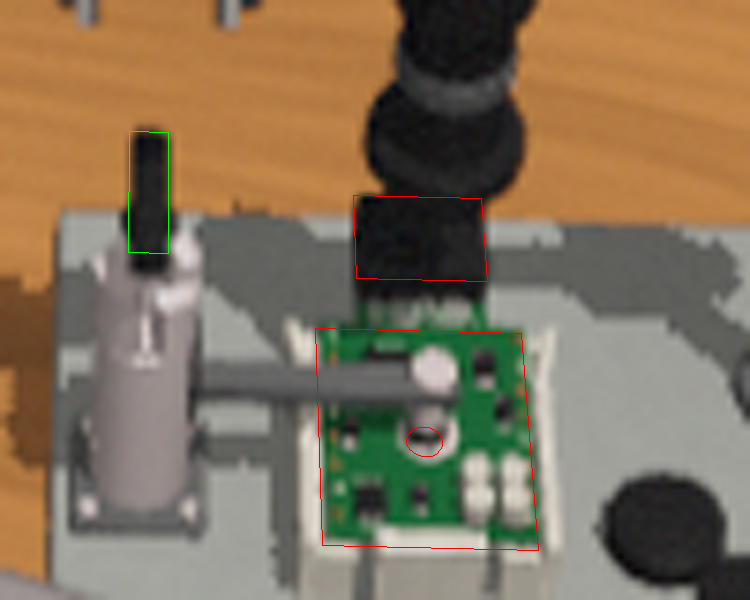

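View pics/fin2.png

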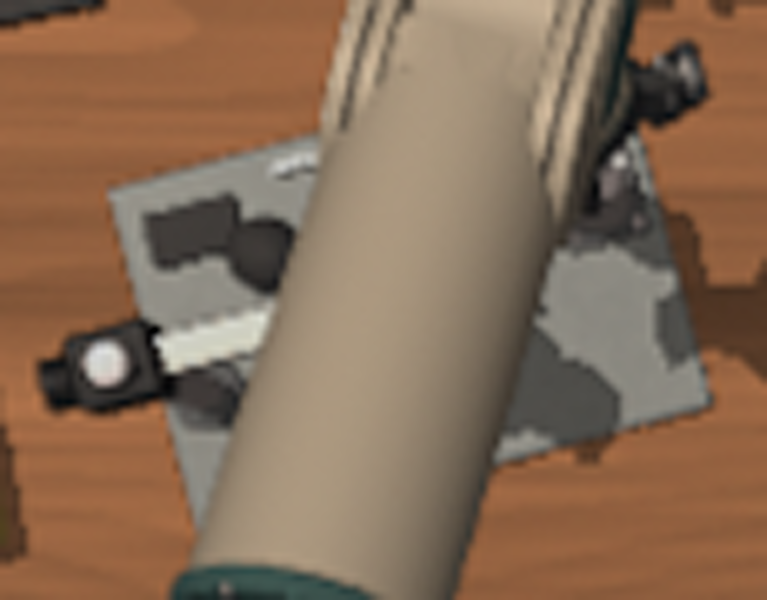

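The final picture shows the handle along the stand's x, the foot on the landing spot (scene crop 430,435) and the board edge at the back stop. The robot is clear. Handing in.

```bash
python3 -c "
from cell import job
print(job.finish_job())"
```

```text
the job is handed in; nothing more can be done
None
```

The board is clamped on the stand and the job was handed in at 44 s. It reports no verdict, so success is judged only from my own checks.

**What I did:** I parked the hold-down arm with the T-handle in its rest notch. I then brought the green board from the housing and slid it in under the raised foot and camera, leaning the tool 22°. That is less than the 28 to 45° you asked for, because the arm cannot fold far enough at the housing. I freed the handle and eased the arm down onto the board.

**What went wrong on the way:**
- **First lean attempt:** it ran into joint limits well above the bench, so I had to turn the wrist over to another arm posture, which cost several seconds.
- **Board tipped:** I let go of it about 13 mm short of home and it tipped connector-down over the rail fronts. I levelled it by pressing and lifting at the connector's back, then pushed it home with closed fingers until the force rose to about 4.6 N at the back stop.
- **Over-lift:** while turning the handle back I lifted too far. The arm hit its top stop with about 40 N at the wrist, and the bar slipped about 1.5 mm in the jaws.

**Last checks:**
- **Picture:** it shows the handle along the stand's x axis, the foot on the bare landing, and the board level and square with its far edge at the back stop. The gripper is clear and reads no force.
- **Camera offset:** the scene camera reads about 4 to 5 mm off in x against the contact measurements, so I corrected for that. The board's position is therefore good to only about 2 mm.
- **Not measured:** the arm's exact height, the foot force and any shift of the bystanders. I saw nothing else on the bench move, and no contact with the camera head showed in the forces I read.

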